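# Clamp the glued mudflap

### The arm

A 6-joint arm with a two-finger parallel gripper is mounted at the origin on the work surface. World frame = base frame: x ahead of the robot, y to its left, z up, the work surface at z = 0. Lengths are in m, angles in rad, forces in N, time in s.
With the tool pointing down it reaches from about 0.35 to 0.85 m from the base axis. Payload 8.1 kg.
Tool frame: the origin (TCP) lies on the centre line of the jaws, within the pads' length; the fingertips stand 11 mm ahead of it and the grasp point (between the pads) lies 8 mm behind it (tip_reach is the z of the fingertips in the tool frame, in m); z points along the fingers, y is the direction in which the jaws open and shut (so a half turn about z gives the same grasp; the last joint's range is limited). The gripper opens to 93 mm and grips with 3 to 60 N. Pads are 15 mm wide; open, the fingers measure 128 mm over their backs; the gripper's body (75 mm by 188 mm) begins 65 mm behind the grasp point.
Start: joints at [-1.317, 0.13, 1.488, -0, 1.523, -0.085], TCP at [0.199, -0.566, 0.19] pointing down, gripper open.
Joint ranges: [-2.96, 2.96], [-0.89, 2.26], [0.02, 2.5], [-1.34, 4.48], [0, 2.73], [-2.66, 2.66]. Speed limits (rad/s): [2.39, 2.39, 2.79, 3.14, 3.14, 3.14].

### API

Orientations are given as a rotation vector (axis times angle).
In Python, from plant import read_state, read_camera, camera_params, close_job, silhouettes, tip_of, tip_reach gives the robot as it stands.
- The arm moves only by the shell command python3 -m creep 'ROWS' [FORCE]. ROWS is JSON, a list of rows, each a list of 5 numbers: the shift along the tool's x, y, z in m, then the turn about the tool's z in rad, then the closure in counts, from 0 (fully open) to 255 (shut). In form: [[dx, dy, dz, twist, gripper], ...]. A call has 1 to 12 rows; each row shifts and turns the commanded pose from where the row before left it, along the tool's axes as they then stand; what a row does not reach is not made up. A row lasts 1/12 s, in which the tool goes at most 41.7 mm and 7.16 degrees, less where a joint would pass 70% of its speed; a pose out of reach is approached as far as the arm can. A call is refused whole if a number of a shift passes 0.0417 or a number of a turn 0.125, either way. A call with a gripper value outside its range is refused whole. The fingers move at their own pace and stop on an object; FORCE is the grip in N (left out, the last holds). Time passes only in rows, so rows that do not move let the fingers close. It gives the time, the measured TCP pose, the force and the opening at its end, in the units of the state.
- read_state(): the state, without advancing time (a new reading comes with each control period).
- read_camera(name): name is "scene" or "top" or "wrist"; returns the picture (420x560x3 uint8, red, green, blue); there is no depth.
- camera_params(name): a dict with "fov_y" (degrees; the focal length in pixels is half the picture's height over the tangent of half this angle, whatever the lens; pixels are square), "cx", "cy" (the principal point, pixels), "k1" (the pictures are not rectified: a ray, as slopes to the right and down, at radius r is drawn at 1 + k1 r^2 times it, then the intrinsics apply), "position" and "rotation" of the camera in the world. Camera axes: x right, y down, z forward; pixel columns grow to the right and rows downward; lengths in m; the calibration is good to about 2 mm. A picture is of the moment at which its call begins: read the wrist's pose just before it. camera_params takes no time and is no camera call; for the wrist camera it gives the pose at the moment of the call.
- close_job(): hands the job in, once; it reports no verdict.
Trained networks look in the newest picture that a camera, given by its name, has taken for a name from the list of things; names that differ only in an ending like _2 or _b are one class to them, and where a whole thing is asked for, a point or a joint stands for the part that bears it (a point fixed in the world has none). Each returns a list of dicts, best first, with "confidence" (0 to 1); they miss things now and then, are a little off and sometimes report something else, mostly with a low value. They report only what shows in the picture. A call takes as long as a camera call.
- silhouettes(camera, query): "region" (420x560 bool, what is visible of it) and "pixel" ([column, row] in pixels, amid what is visible of it).
- tip_of(camera, query): "pixel" ([column, row] in pixels: a listed point, or the origin of a listed thing).
The state is a dict: "t": time; "q": joint angles; "dq": joint speeds; "joint_torque": joint torques, N m; "tool_pos": TCP position; "orientation": TCP orientation; "force": force on the tool from outside, world axes, zero at the start; "wrist_torque": the same for the moment, N m; "opening": finger opening in m.
Only numpy, scipy, OpenCV 4.12 (cv2) and the standard library are available. Lean on these libraries where they do the work, as an engineer would, in place of code of your own. Each camera call takes 0.05 s, during which the arm holds its last target.

### The job

The mudflap standing in the wooden block is freshly glued and needs clamping. First clear the table: stand the glue tin upright on the round cork mat, and put every loose bicycle part that is there (tyre lever, pump nozzle, freewheel, handlebar stem) inside the grey tray with nothing sticking out over its rim. Then squeeze each of the two sprung clips open and let it bite on the flap, one on the yellow patch at its left edge and one on the yellow patch at its right edge (either clip on either side), and leave everything else where it is.

Things in the scene. Friction and masses are not known exactly. Their poses are not given: they have to be found in the camera images.
- jig: fixed wooden block 85 x 100 x 24 mm with a flat mudflap upright in it (black plastic glued to aluminium, 8 mm thick together, 140 mm wide along y, top 100 mm above the table; overhangs the block 20 mm at each end, there from 12 mm above the table). Origin under the middle of the block, z up, x across the flap's thickness, y along the flap
- left_edge (a point): centre of the yellow patch at the flap's left (+y) upright edge, at mid thickness, 13 mm in from the edge and 55 mm above the table; patch 26 mm wide, 34 mm high, on both faces. Axes as the block
- right_edge (a point): the same at the right (-y) upright edge
- clip1: orange sprung clip like a big clothes peg, lying flat, 22 mm high, 115 mm long. Origin on the pivot at the underside; x to the jaws (tips 52 mm ahead), z up. Handles behind splay 0.38 rad each side: 58 mm over their outsides 40 mm behind the pivot (squeeze there, across y), 70 mm at the ends. About 16 N squeezes them parallel to a stop, 23 mm over their outsides; the jaws then gape 34 mm
- clip1_jaw (a point): point midway between the orange clip's jaw pads, 44 mm ahead of the pivot, 11 mm above the underside (pads 16 mm long, 20 mm high)
- clip1_arm_a (a joint): turn of each handle of the orange clip: 0 rad shut, about 0.08 rad biting on the flap, 0.38 rad squeezed fully open
- clip2: green sprung clip, otherwise the same as the orange one
- clip2_jaw (a point): as clip1_jaw, for the green clip
- clip2_arm_a (a joint): as clip1_arm_a, for the green clip
- glue_tin: upright round tin, white with a green band, 56 mm diameter, 60 mm high, 250 g. Origin at the centre of its underside, z up
- mat: fixed round cork mat, 100 mm diameter, 4 mm thick. Origin at the centre of its underside on the table
- tray: fixed open grey metal tray, 260 mm (x) by 220 mm (y), 50 mm high, walls and floor 5 mm. Origin under the middle of its floor
- lever: steel tyre lever, a flat bar 130 mm long (x), 16 mm wide, 9 mm thick, 120 g, one end turned up slightly. Origin at the middle of its underside. May be absent
- lever_end1 (a point): straight end of the tyre lever, 63 mm from the origin to -x
- lever_end2 (a point): turned-up end of the tyre lever, 65 mm from the origin to +x
- nozzle: blue plastic pump nozzle 100 mm long (x), body 28 mm wide and 26 mm high (32 mm with the black lever on top) from 21 mm behind to 45 mm ahead of the origin, a thin tube behind to -x, 70 g. Origin under the middle of its length. May be absent
- freewheel: rusted iron freewheel lying flat, 62 mm diameter over the sprocket (teeth at 6 to 15 mm height, 66 mm over them), hub 22 mm high, 250 g. Origin at the centre of its underside. May be absent
- stem: chrome handlebar stem lying down: tube 25 mm diameter along x from 70 mm behind to 25 mm ahead of the origin, then a crosswise clamp 33 mm in diameter and 44 mm wide (y); 250 g. Origin at table height below its centre of mass. May be absent
- spanner: steel spanner 150 mm long, a bystander
- jar: glass jar 56 mm wide, 85 mm high, red lid, a bystander
- patch_box: cardboard box 60 x 110 x 32 mm, a bystander
- oil: yellow oil bottle 150 mm high, a bystander
- driver: screwdriver, a bystander

How it is judged:
By the outcome, as a careful person would: the job done as asked, in the order asked, and still so for the second after the job is handed in, with the robot touching nothing.
Of lever, nozzle, freewheel, stem only 2 to 4 are there at a start; the rules pass over those that are not, and their reading is None.
At some moment in a run one of lever, nozzle, freewheel, stem, glue_tin may be knocked a few centimetres aside while the robot is not near it.
It also fails if it takes over 210 s, if anything falls off the work surface, if the arm or the gripper's body presses on something with over 40 N, if the wrist force passes 120 N, or if a joint passes its speed limit or range.

## Working session

There is one attempt and no reset: what is moved stays moved. The work goes in short steps, Python scripts to look and compute and a shell command to move; the robot and the scene stay as the last step left them, time stands still between calls to the robot, and variables do not carry over. Pictures are saved under pics/ and viewed, and the job is handed in when it is done.

I'll start by looking at the state and the pictures.

```bash
ls; mkdir -p pics; python3 - <<'E'
from plant import *
import plant,cv2
s=read_state(); print({k:s[k] for k in ('t','q','tool_pos','orientation','force','opening')}); print(tip_reach)
for n in ('scene','top','wrist'):
    p=camera_params(n); print(n,p)
    im=read_camera(n); cv2.imwrite(f'pics/{n}0.png',im[:,:,::-1])
E
```

```text
pics
{'t': 0.0, 'q': array([-1.31735780e+00,  1.31146754e-01,  1.48929123e+00, -5.11901505e-05,
        1.52302159e+00, -8.54216787e-02]), 'tool_pos': array([ 0.1992755 , -0.56526255,  0.18888957]), 'orientation': array([-3.09477812e+00, -5.29428253e-01,  3.25906437e-04]), 'force': array([-1.40995854, -0.99995739, -0.47463113]), 'opening': 0.0928142240559821}
0.011
scene {'fov_y': 43.25000969650673, 'cx': 273.836444883284, 'cy': 207.62675141097284, 'k1': 0.05564575628457393, 'position': array([ 1.47748837, -0.6677611 ,  0.76037009]), 'rotation': array([-1.93506082, -0.98544688,  0.56303611])}
top {'fov_y': 57.90896658896644, 'cx': 279.0101428912095, 'cy': 207.62358215877305, 'k1': -0.06643962940811321, 'position': array([0.38929711, 0.00361803, 0.93314905]), 'rotation': array([-1.99010689,  2.23354632, -0.24242095])}
wrist {'fov_y': 67.70342114964978, 'cx': 283.22520224415706, 'cy': 212.18469222642744, 'k1': -0.047835722726640294, 'position': array([ 0.27667017, -0.53780883,  0.38268196]), 'rotation': array([ 2.35742303, -1.66648065, -0.25152872])}
```

View pics/top0.png

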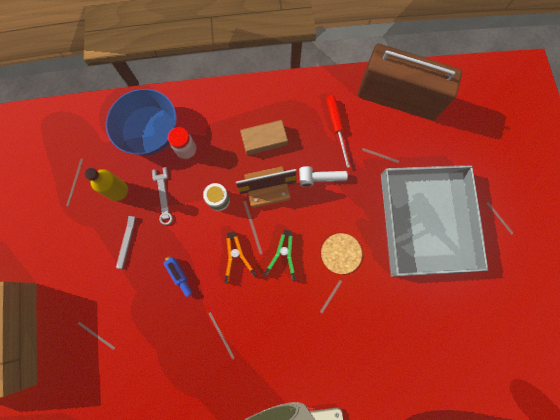

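View pics/scene0.png

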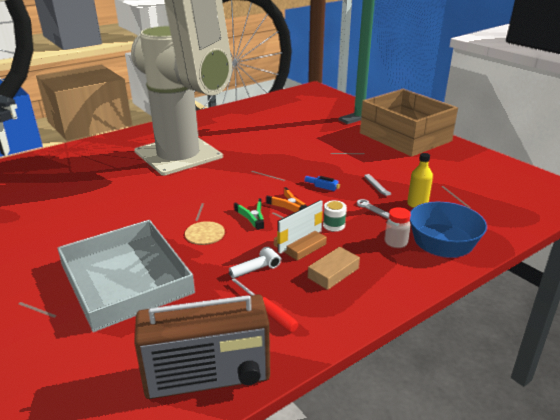

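View pics/wrist0.png

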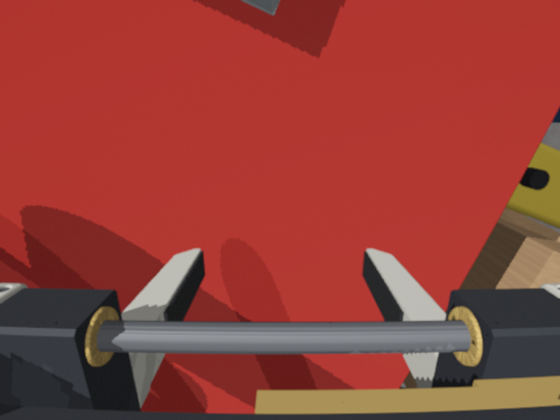

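The top view shows stem (322,176), tin (215,195), lever (125,243), nozzle (178,277), clips at (236,256) orange and (283,252) green, mat (341,254), tray (435,220) and jig (268,185). No freewheel is visible. Next I'll write helpers and measure.

```bash
cat > h.py <<'E'
import numpy as np, cv2
from scipy.spatial.transform import Rotation as R
from plant import *
def K(p):
    f=210/np.tan(np.radians(p['fov_y'])/2); return f
def ray(p,px):
    f=K(p); d=np.array([(px[0]-p['cx'])/f,(px[1]-p['cy'])/f]); u=d.copy()
    for _ in range(20): u=d/(1+p['k1']*(u@u))
    return R.from_rotvec(p['rotation']).apply([u[0],u[1],1.0])
def at_z(p,px,z):
    r=ray(p,px); o=np.array(p['position']); return o+r*(z-o[2])/r[2]
def proj(p,X):
    f=K(p); c=R.from_rotvec(p['rotation']).inv().apply(np.atleast_2d(X)-np.array(p['position']))
    u=c[:,:2]/c[:,2:]; k=1+p['k1']*(u**2).sum(1,keepdims=True)
    return u*k*f+[p['cx'],p['cy']]
def tri(obs):
    A=np.zeros((3,3));b=np.zeros(3)
    for p,px in obs:
        r=ray(p,px); r/=np.linalg.norm(r); M=np.eye(3)-np.outer(r,r); A+=M;b+=M@np.array(p['position'])
    X=np.linalg.solve(A,b)
    return X,[float(np.linalg.norm(proj(p,X)[0]-px)) for p,px in obs]
def frame():
    """tool pose now"""
    s=read_state(); return s, R.from_rotvec(s['orientation'])
def plan(target, yaw_open=None):
    """shift in tool axes from the present pose to target TCP; yaw_open = world angle wanted for tool y"""
    s,r=frame(); d=r.inv().apply(np.array(target)-s['tool_pos'])
    y=r.apply([0,1,0]); cur=np.arctan2(y[1],y[0]); out=f"tool shift {np.round(d,4)} z-axis {np.round(r.apply([0,0,1]),3)} yaw_y {cur:.3f} x {np.round(r.apply([1,0,0]),3)}"
    if yaw_open is not None:
        dy=(yaw_open-cur+np.pi/2)%np.pi-np.pi/2
        out+=f" twist {-dy:.3f} (alt {-dy+np.pi*(1 if dy>0 else -1):.3f}) q6 {s['q'][5]:.3f}"
        d2=R.from_rotvec([0,0,-dy]).inv().apply(d); out+=f" shift-after-twist {np.round(d2,4)}"
    print(out, 'tcp',np.round(s['tool_pos'],4),'t',round(s['t'],2),'op',round(s['opening'],4),'F',np.round(s['force'],1))
E
python3 - <<'E'
from h import *
names=['jig','left_edge','right_edge','clip1','clip1_jaw','clip2','clip2_jaw','glue_tin','mat','tray','lever','lever_end1','lever_end2','nozzle','freewheel','stem','spanner','jar','patch_box','oil','driver']
H={'left_edge':.055,'right_edge':.055,'clip1_jaw':.011,'clip2_jaw':.011}
P={c:camera_params(c) for c in('top','scene')}
for c in P: read_camera(c)
for n in names:
    ob=[]
    for c in P:
        t=tip_of(c,n)[:2]
        for k in t: print(n,c,round(k['confidence'],2),np.round(k['pixel'],1),np.round(at_z(P[c],k['pixel'],H.get(n,0)),4)[:2])
        if t: ob.append((P[c],np.array(t[0]['pixel'])))
    if len(ob)==2: print('    tri',*[np.round(v,4) for v in tri(ob)])
print(read_state()['t'])
E
```

```text
jig top 0.61 [266.2 190.8] [0.6376 0.0052]
jig top 0.57 [134.4 218.5] [0.6043 0.3435]
jig scene 0.64 [302.2 243. ] [0.6414 0.0142]
    tri [6.402e-01 9.100e-03 6.000e-04] [1.875  1.9225]
left_edge top 0.92 [242.5 187.4] [0.6379 0.0606]
left_edge top 0.55 [218.9 199.4] [0.6149 0.1193]
left_edge scene 0.69 [314.7 218. ] [0.6362 0.0563]
    tri [0.6366 0.0588 0.0548] [0.9279 0.897 ]
right_edge top 0.86 [287.8 177. ] [ 0.6512 -0.0503]
right_edge scene 0.84 [281.3 235.4] [ 0.6484 -0.0554]
right_edge scene 0.65 [254.5 218.1] [ 0.548  -0.0638]
    tri [ 0.6496 -0.0527  0.055 ] [1.1953 1.2234]
clip1 top 0.81 [238.8 250.7] [0.4941 0.0886]
clip1 top 0.62 [264.2 186.3] [0.65  0.009]
clip1 scene 0.76 [253.2 217.1] [ 0.4694 -0.0167]
clip1 scene 0.6 [293.2 206.5] [0.4897 0.1027]
    tri [ 0.4704  0.0436 -0.0106] [20.973  18.9067]
clip1_jaw top 0.59 [229.  236.3] [0.5307 0.1081]
clip1_jaw top 0.29 [336.6 135.7] [ 0.7613 -0.1929]
clip1_jaw scene 0.71 [302.  211.3] [0.5377 0.0954]
    tri [0.5299 0.1061 0.0039] [1.3833 1.2577]
clip2 top 0.81 [238.8 250.7] [0.4941 0.0886]
clip2 top 0.62 [264.2 186.3] 
[... 2118 characters left out ...]
.2654 0.002 ] [0.3809 0.3584]
jar top 0.84 [186.3 145.4] [0.7842 0.2002]
jar scene 0.74 [394.7 241.9] [0.7731 0.2016]
    tri [0.7797 0.1968 0.0067] [0.9423 0.9902]
patch_box top 0.82 [264.7 139.9] [ 0.7753 -0.0057]
patch_box top 0.47 [243.9 189. ] [0.6488 0.0611]
patch_box scene 0.63 [333.4 274.1] [ 0.7796 -0.0048]
    tri [ 0.7772 -0.0045 -0.0021] [0.5974 0.6867]
oil top 0.64 [118.6 187.5] [0.6904 0.382 ]
oil scene 0.67 [416.  202.6] [0.6759 0.3893]
    tri [0.6864 0.377  0.01  ] [0.469  0.4298]
driver top 0.78 [335.  135.2] [ 0.7676 -0.1912]
driver top 0.15 [118.7 266.2] [0.489  0.3874]
driver scene 0.9 [262.3 306.2] [ 0.7722 -0.1968]
    tri [ 0.7687 -0.1931 -0.0043] [0.4339 0.5414]
2.35
```

```bash
python3 - <<'E'
from h import *
p=camera_params('top'); im=read_camera('top'); big=cv2.resize(im,None,fx=1,fy=1)[:,:,::-1].copy()
Hm={'tray':.05,'lever':.009,'nozzle':.02,'stem':.018,'clip1':.022,'clip2':.022,'glue_tin':.06,'mat':.004}
for n in Hm:
    for m in silhouettes('top',n)[:2]:
        reg=m['region'].astype(np.uint8); cs,_=cv2.findContours(reg,cv2.RETR_EXTERNAL,cv2.CHAIN_APPROX_NONE)
        c=max(cs,key=cv2.contourArea); cv2.drawContours(big,[c],-1,(255,255,0),1)
        W=np.array([at_z(p,q,Hm[n])[:2] for q in c[:,0].astype(float)])
        r=cv2.minAreaRect((W*1000).astype(np.float32))
        print(n,round(m['confidence'],2),reg.sum(),np.round(m['pixel']),'rect c',np.round(r[0],1),'size',np.round(r[1],1),'ang',round(r[2],1))
cv2.imwrite('pics/top_a.png',cv2.resize(big[60:320,90:500],None,fx=1.95,fy=1.95,interpolation=cv2.INTER_CUBIC))
E
```

```text
tray 0.61 10158 [432. 222.] rect c [ 510.8 -385. ] size [235.3 263. ] ang 85.8
nozzle 0.64 516 [178. 275.] rect c [447.9 237.9] size [106.5  34. ] ang 25.0
stem 0.58 594 [317. 176.] rect c [ 654.9 -141.2] size [121.4  52.5] ang 83.5
clip1 0.75 328 [287. 251.] rect c [473.3 -14.4] size [ 33.9 118.8] ang 59.4
clip2 0.75 328 [287. 251.] rect c [473.3 -14.4] size [ 33.9 118.8] ang 59.4
glue_tin 0.58 513 [219. 200.] rect c [621.5 123.8] size [66.2 53.6] ang 38.4
mat 0.78 1256 [341. 256.] rect c [ 459.1 -159.4] size [99.5 93.8] ang 48.9
```

View pics/top_a.png

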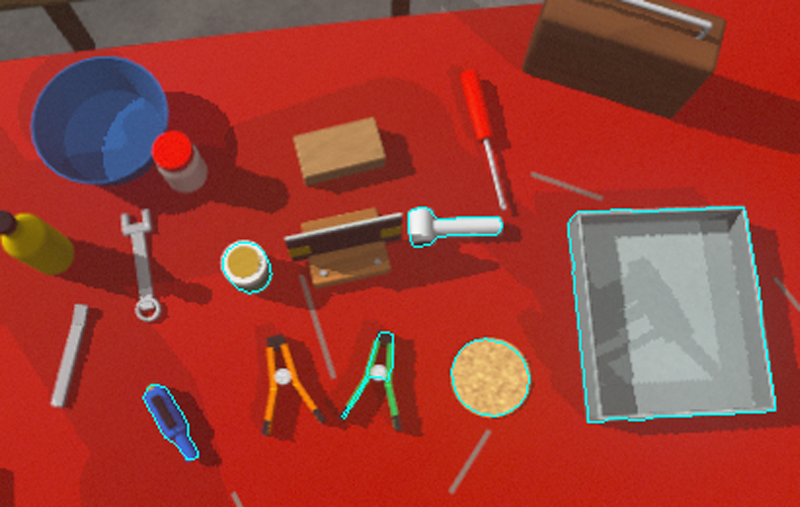

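```bash
python3 - <<'E'
from h import *
plan([0.654,-0.130,0.19],np.radians(-6.5))
plan([0.622,0.126,0.19],np.radians(-6.5))
p=camera_params('wrist'); s,r=frame()
print(r.inv().apply(np.array(p['position'])-s['tool_pos']), (r.inv()*R.from_rotvec(p['rotation'])).as_matrix())
E
```

```text
tool shift [ 5.736e-01 -2.601e-01 -1.000e-04] z-axis [-0.  0. -1.] yaw_y -1.232 x [ 0.943  0.332 -0.   ] twist -1.119 (alt 2.023) q6 -0.085 shift-after-twist [ 4.845e-01  4.023e-01 -1.000e-04] tcp [ 0.1994 -0.5659  0.1899] t 2.8 op 0.0928 F [ 0.1  0.6 -0.3]
tool shift [ 6.285e-01 -5.121e-01 -1.000e-04] z-axis [-0.  0. -1.] yaw_y -1.232 x [ 0.943  0.332 -0.   ] twist -1.119 (alt 2.023) q6 -0.085 shift-after-twist [ 7.353e-01  3.415e-01 -1.000e-04] tcp [ 0.1994 -0.5659  0.1899] t 2.8 op 0.0928 F [ 0.1  0.6 -0.3]
[ 0.08217294 -0.00057616 -0.19368963] [[ 1.30727131e-03 -9.55573654e-01 -2.94749527e-01]
 [ 9.99998277e-01  8.60736760e-04  1.64469030e-03]
 [-1.31792097e-03 -2.94751169e-01  9.55573132e-01]]
```

```bash
python3 -m creep '[[0,0,-0.005,-0.1243,0],[0,0,-0.005,-0.1243,0],[0,0,-0.005,-0.1243,0],[0,0,-0.005,-0.1243,0],[0,0,-0.005,-0.1243,0],[0,0,-0.005,-0.1243,0],[0,0,0,-0.1243,0],[0,0,0,-0.1243,0],[0,0,0,-0.1243,0]]' 40; python3 -m creep '[[0.036,0.03,0,0,0],[0.036,0.03,0,0,0],[0.036,0.03,0,0,0],[0.036,0.03,0,0,0],[0.036,0.03,0,0,0],[0.036,0.03,0,0,0],[0.036,0.03,0,0,0],[0.036,0.03,0,0,0],[0.036,0.03,0,0,0],[0.036,0.03,0,0,0],[0.036,0.03,0,0,0],[0.036,0.03,0,0,0]]'; python3 - <<'E'
from h import *
plan([0.654,-0.130,0.19],np.radians(-6.5))
im=read_camera('wrist'); cv2.imwrite('pics/w1.png',im[:,:,::-1])
E
```

```text
t: 3.55
tool_pos: [0.1994, -0.566, 0.2201]
orientation: [2.337, 2.099, -0.0]
force: [-1.0, -0.2, -0.0]
opening: 0.0926
t: 4.55
tool_pos: [0.5622, -0.2186, 0.2201]
orientation: [2.343, 2.092, 0.0]
force: [0.3, -0.5, -0.2]
opening: 0.0929
tool shift [0.0984 0.0812 0.0301] z-axis [ 0. -0. -1.] yaw_y -0.113 x [ 0.113  0.994 -0.   ] twist 0.000 (alt -3.141) q6 -0.343 shift-after-twist [0.0985 0.0812 0.0301] tcp [ 0.5622 -0.2186  0.2201] t 4.55 op 0.0929 F [ 0.3 -0.5 -0.2]
```

View pics/w1.png

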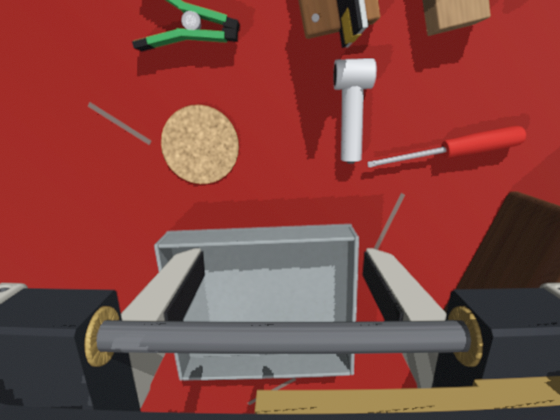

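Wrist view: stem clamp at (355,73), tube end at (351,160), mat (200,145), tray below. I'll measure these.

```bash
cat >> h.py <<'E'
def see(cam,n,z=0.0,k=1):
    p=camera_params(cam)
    for t in tip_of(cam,n)[:k]: print(n,cam,'tip',round(t['confidence'],2),np.round(t['pixel'],1),np.round(at_z(p,t['pixel'],z)[:2],4))
def rect(cam,n,z,k=1):
    p=camera_params(cam)
    for m in silhouettes(cam,n)[:k]:
        reg=m['region'].astype(np.uint8); cs,_=cv2.findContours(reg,cv2.RETR_EXTERNAL,cv2.CHAIN_APPROX_NONE)
        c=max(cs,key=cv2.contourArea)
        W=np.array([at_z(p,q,z)[:2] for q in c[:,0].astype(float)])
        r=cv2.minAreaRect((W*1000).astype(np.float32)); a=r[2]; w,h=r[1]
        if h>w: a-=90; w,h=h,w
        print(n,cam,'mask',round(m['confidence'],2),np.round(m['pixel']),'centre',np.round(r[0],1),'LxW',np.round([w,h],1),'long axis deg',round(a,1))
E
python3 - <<'E'
from h import *
read_camera('wrist')
see('wrist','stem'); rect('wrist','stem',.016); see('wrist','mat'); rect('wrist','mat',.004); see('wrist','tray'); see('wrist','right_edge',.055); see('wrist','clip2')
p=camera_params('wrist')
for px in [(159,245),(356,231),(353,374),(182,379)]: print(px,np.round(at_z(p,px,.05),4))
for px in [(355,73),(351,160)]: print(px,np.round(at_z(p,px,.016),4))
E
```

```text
stem wrist tip 0.56 [348.2 110.6] [ 0.6554 -0.1348]
stem wrist mask 0.73 [352. 100.] centre [ 651.9 -148.4] LxW [123.8  51.2] long axis deg 86.2
mat wrist tip 0.68 [199.5 152.1] [ 0.456  -0.1701]
mat wrist mask 0.84 [197. 150.] centre [ 453.8 -168.5] LxW [98.5 98.4] long axis deg -20.1
tray wrist tip 0.91 [258.3 298.3] [ 0.502  -0.3976]
right_edge wrist tip 0.62 [346.9  33.8] [ 0.6441 -0.0648]
clip2 wrist tip 0.9 [193.2  33.6] [ 0.4731 -0.0321]
(159, 245) [ 0.3951 -0.2766  0.05  ]
(356, 231) [ 0.6436 -0.2858  0.05  ]
(353, 374) [ 0.6303 -0.5111  0.05  ]
(182, 379) [ 0.377  -0.4927  0.05  ]
(355, 73) [ 0.6592 -0.1003  0.016 ]
(351, 160) [ 0.6486 -0.2026  0.016 ]
```

```bash
python3 -m creep '[[0.0245,0.02,0.02,0,0],[0.0245,0.02,0.02,0,0],[0.0245,0.02,0.02,0,0],[0.0245,0.02,0.02,0,0],[0,0,0.02,0,0],[0,0,0,0,0]]'; python3 - <<'E'
from h import *
im=read_camera('wrist'); 
p=camera_params('wrist'); s,r=frame()
q=proj(p,s['tool_pos'])[0]; g=proj(p,[*s['tool_pos'][:2],.013])[0]; print(q,g)
o=im[:,:,::-1].copy(); cv2.circle(o,tuple(int(v) for v in g),3,(0,255,0),1)
cv2.imwrite('pics/w2.png',o); see('wrist','stem'); rect('wrist','stem',.016)
see('top','stem'); plan([.655,-.131,.016],np.radians(-6.5))
E
```

```text
t: 5.5
tool_pos: [0.6488, -0.1309, 0.1143]
orientation: [-2.338, -2.089, 0.007]
force: [-0.4, 0.3, -2.0]
opening: 0.0928
[283.51429992 244.66299436] [284.08829394 203.20139756]
stem wrist tip 0.94 [292.6 199.5] [ 0.6578 -0.1326]
stem wrist mask 0.89 [294. 193.] centre [ 657.6 -146.6] LxW [125.2  46.6] long axis deg 85.2
stem top tip 0.71 [319.2 182.3] [ 0.6445 -0.1318]
tool shift [0.0032 0.0026 0.106 ] z-axis [ 0.002 -0.001 -1.   ] yaw_y -0.115 x [ 0.115  0.993 -0.001] twist -0.002 (alt 3.140) q6 -0.164 shift-after-twist [0.0032 0.0026 0.106 ] tcp [ 0.6518 -0.1337  0.122 ] t 5.7 op 0.0929 F [0.1 0.  1.3]
```

View pics/w2.png

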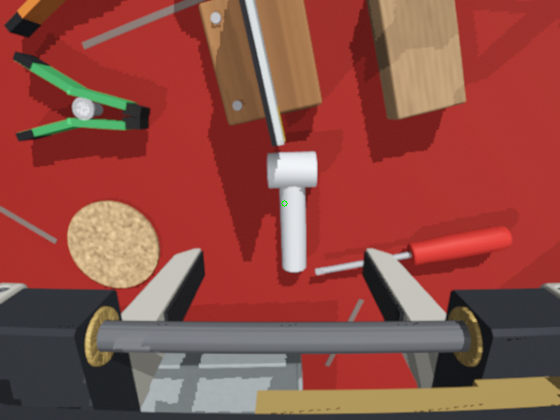

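The stem tube runs from (292,188) to (294,270), about 5 mm to the right of the tool centre and aligned with the jaws. I'll descend and grip it.

```bash
python3 -m creep '[[-0.003,0.005,0.02,0,0],[0,0,0.02,0,0],[0,0,0.02,0,0],[0,0,0.02,0,0],[0,0,0.016,0,0],[0,0,0.009,0,0],[0,0,0,0,0],[0,0,0,0,0]]'; python3 -m creep '[[0,0,0,0,140],[0,0,0,0,200],[0,0,0,0,255],[0,0,0,0,255],[0,0,0,0,255],[0,0,0,0,255],[0,0,0,0,255],[0,0,0,0,255]]' 40; python3 - <<'E'
from h import *
plan([.655,-.131,.016])
E
```

```text
t: 6.37
tool_pos: [0.6565, -0.1365, 0.0163]
orientation: [2.344, 2.09, 0.001]
force: [-0.8, -0.2, -0.1]
opening: 0.093
t: 7.03
tool_pos: [0.656, -0.1356, 0.0149]
orientation: [-2.343, -2.092, 0.0]
force: [-0.2, -0.5, -0.3]
opening: 0.0445
tool shift [ 0.0044 -0.0015 -0.0011] z-axis [-0.  0. -1.] yaw_y -0.113 x [0.113 0.994 0.   ] tcp [ 0.656  -0.1356  0.0149] t 7.03 op 0.0445 F [-0.2 -0.5 -0.3]
```

```bash
python3 -m creep '[[0,0,0,0,255],[0,0,0,0,255],[0,0,0,0,255],[0,0,0,0,255],[0,0,0,0,255],[0,0,0,0,255]]'; python3 -m creep '[[0,0,-0.01,0,255],[0,0,-0.03,0,255],[0,0,-0.035,0,255],[0,0,-0.035,0,255],[0,0,0,0,255],[0,0,0,0,255]]'; python3 - <<'E'
from h import *
im=read_camera('wrist'); cv2.imwrite('pics/w3.png',im[:,:,::-1])
plan([.512,-.36,.125],np.radians(-5))
E
```

```text
t: 7.53
tool_pos: [0.6561, -0.1356, 0.0149]
orientation: [-2.344, -2.092, 0.0]
force: [0.3, -0.1, 0.8]
opening: 0.004
t: 8.03
tool_pos: [0.6588, -0.1364, 0.13]
orientation: [2.339, 2.088, 0.006]
force: [-0.1, 0.2, 1.2]
opening: 0.0007
tool shift [-0.239  -0.1189  0.0018] z-axis [ 0.003 -0.001 -1.   ] yaw_y -0.113 x [ 0.113  0.994 -0.001] twist -0.026 (alt 3.116) q6 -0.167 shift-after-twist [-0.2358 -0.125   0.0018] tcp [ 0.6571 -0.136   0.127 ] t 8.08 op 0.0003 F [-0.2 -0.2 -0.6]
```

View pics/w3.png

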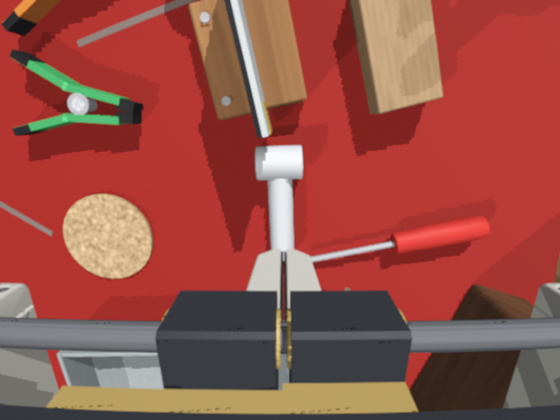

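```bash
python3 - <<'E'
from h import *
for c in ('top','scene'):
    im=read_camera(c)[:,:,::-1]; im=im[100:310,160:440] if c=='top' else im[160:370,180:460]
    cv2.imwrite(f'pics/{c}4.png',cv2.resize(im,None,fx=2.8,fy=2.8,interpolation=cv2.INTER_CUBIC))
see('wrist','stem'); rect('wrist','stem',.016); print(frame()[0]['opening'])
E
```

```text
stem wrist tip 0.95 [286.1 189.5] [ 0.6587 -0.1265]
stem wrist mask 0.79 [283. 182.] centre [ 651.5 -133.6] LxW [108.5  44.9] long axis deg 85.5
0.00034911094730168265
```

View pics/scene4.png

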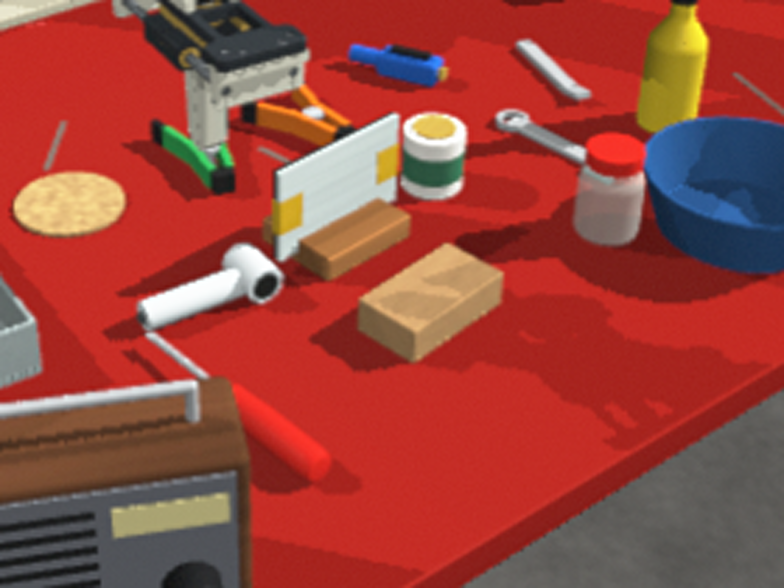

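View pics/top4.png

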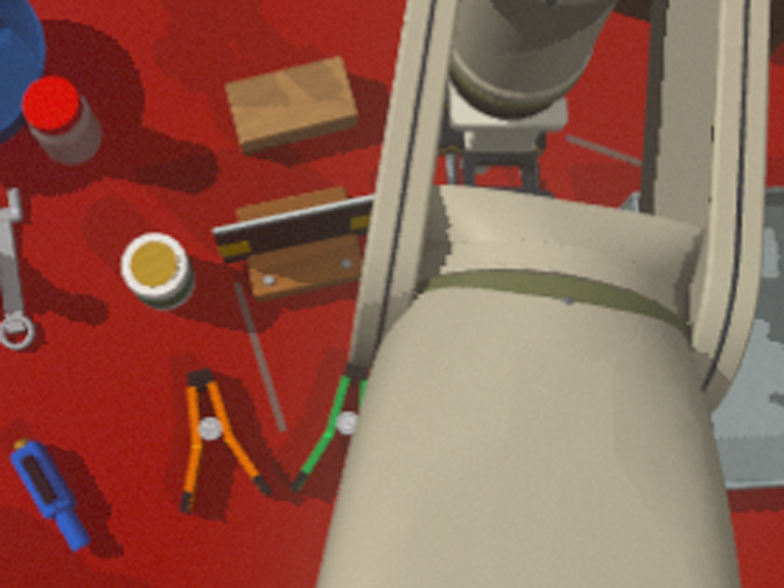

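```bash
python3 - <<'E'
from h import *
s,r=frame(); print(s['tool_pos'], s['q'])
for c in ('scene','top'):
    p=camera_params(c)
    print(c, proj(p,s['tool_pos']), proj(p,s['tool_pos']-[0,0,.011]), proj(p,[.656,-.1356,.0]))
p=camera_params('scene'); print((proj(p,s['tool_pos']-[0,0,.011])-[180,160])*2.8,(proj(p,[.656,-.1356,.0])-[180,160])*2.8)
E
```

```text
[ 0.65485987 -0.13529981  0.12292385] [-2.80400784e-01  3.53884773e-01  1.35140738e+00  2.68910329e-05
  1.43956234e+00 -1.67047938e-01]
scene [[253.87987018 223.43134993]] [[254.01517713 227.59462322]] [[255.48214273 268.07933286]]
top [[325.87840005 162.54048522]] [[325.28593788 164.12477954]] [[320.04744655 177.83101605]]
[[207.24249597 189.26494502]] [[211.34999965 302.622132  ]]
```

```bash
python3 - <<'E'
from h import *
s,r=frame(); T=s['tool_pos']
im=read_camera('scene')[:,:,::-1].copy()
p=camera_params('scene')
pt=lambda v: (T+r.apply(v))
for v,c in (((0,0,.011),(255,255,0)),((0,0,0),(0,255,0)),((0,0,-.008),(255,0,0)),((0,0,-.073),(255,0,255))):
    q=proj(p,pt(v))[0]; print(v,q)
crop=cv2.resize(im[150:290,200:340],None,fx=4,fy=4,interpolation=cv2.INTER_NEAREST)
for v,c in (((0,0,.011),(255,255,0)),((0,0,0),(0,255,0)),((0,0,-.008),(255,0,0)),((0,0,-.073),(255,0,255))):
    q=(proj(p,pt(v))[0]-[200,150])*4; cv2.circle(crop,tuple(int(x) for x in q),4,c,-1)
cv2.imwrite('pics/s5.png',crop)
p=camera_params('wrist')
for z in (-.03,-.02,-.01,0,.011): print(z,proj(p,pt((0,0,z)))[0])
E
```

```text
(0, 0, 0.011) [254.01032759 227.58617752]
(0, 0, 0) [253.87987018 223.43134993]
(0, 0, -0.008) [253.78409857 220.38403652]
(0, 0, -0.073) [252.97672232 194.78916829]
-0.03 [283.37353886 265.07401167]
-0.02 [283.372153   257.58813342]
-0.01 [283.37089176 250.81109426]
0 [283.36973927 244.64757316]
0.011 [283.36858128 238.48231367]
```

View pics/s5.png

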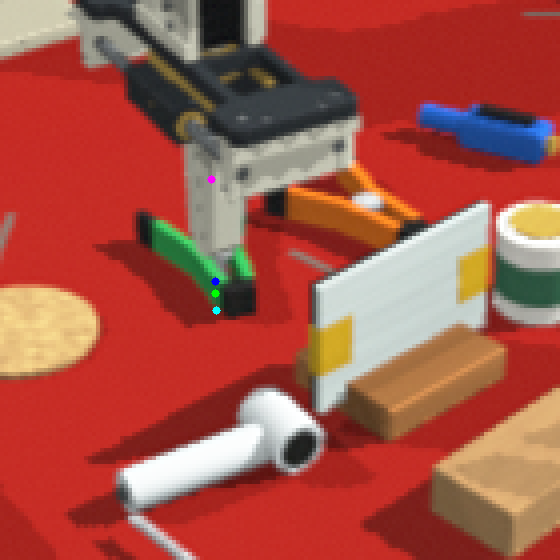

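The fingers shut on nothing, and both cameras show fingertips ending well short of the stated 11 mm ahead of the TCP. I'll open the gripper and measure them.

```bash
python3 -m creep '[[0,0,0,0,0],[0,0,0,0,0],[0,0,0,0,0],[0,0,0,0,0],[0,0,0,0,0],[0,0,0,0,0],[0,0,0,0,0],[0,0,0,0,0],[0,0,0,0,0],[0,0,0,0,0],[0,0,0,0,0],[0,0,0,0,0]]'; python3 - <<'E'
from h import *
s,r=frame(); T=s['tool_pos']; h=s['opening']/2; print(T,h)
p=camera_params('scene'); im=read_camera('scene')[:,:,::-1].copy()
x0,y0=180,170; crop=cv2.resize(im[y0:y0+110,x0:x0+140],None,fx=5,fy=5,interpolation=cv2.INTER_NEAREST)
for sy in (1,-1):
  for z,c in ((.011,(255,255,0)),(-.01,(0,255,0)),(-.02,(255,0,0)),(-.03,(255,0,255))):
    for x in (-.0075,.0075):
      q=(proj(p,T+r.apply((x,sy*h,z)))[0]-[x0,y0])*5; cv2.circle(crop,tuple(int(v) for v in q),3,c,-1)
cv2.imwrite('pics/s6.png',crop)
p=camera_params('wrist'); im=read_camera('wrist')[:,:,::-1].copy()
x0,y0=150,190; crop=cv2.resize(im[y0:y0+180,x0:x0+260],None,fx=3,fy=3,interpolation=cv2.INTER_NEAREST)
for sy in (1,-1):
  for z,c in ((.011,(255,255,0)),(-.01,(0,255,0)),(-.02,(255,0,0)),(-.03,(255,0,255))):
    for x in (-.0075,.0075):
      q=(proj(p,T+r.apply((x,sy*h,z)))[0]-[x0,y0])*3; cv2.circle(crop,tuple(int(v) for v in q),3,c,-1)
cv2.imwrite('pics/w6.png',crop)
E
```

```text
t: 9.33
tool_pos: [0.6561, -0.1357, 0.125]
orientation: [2.344, 2.092, 0.0]
force: [-0.9, 0.6, -0.2]
opening: 0.0756
[ 0.65613726 -0.13565136  0.12498235] 0.03778193637220493
```

View pics/s6.png

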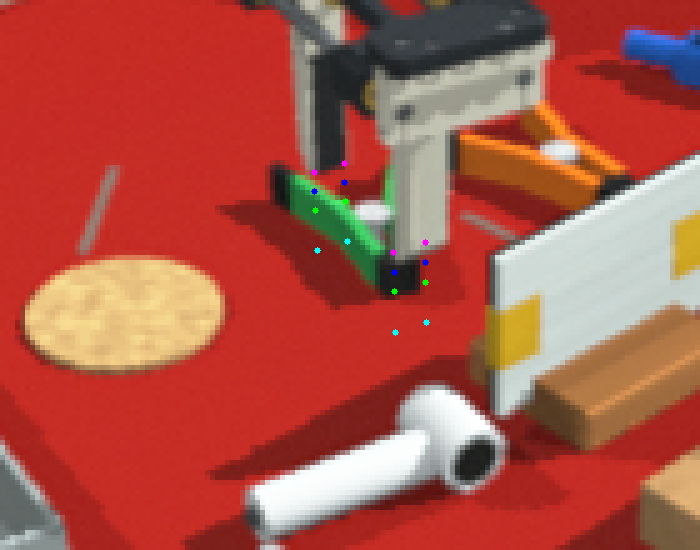

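View pics/w6.png

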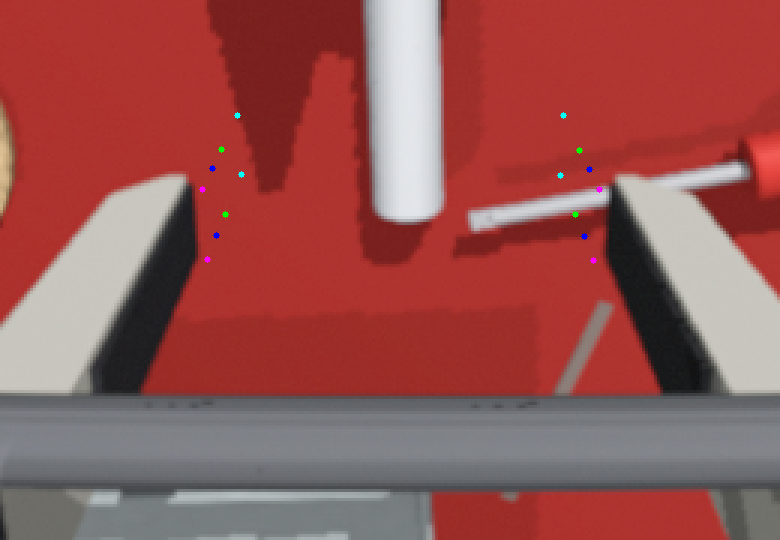

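Both views put the fingertips at about tool z = −0.026 rather than +0.011, which explains the miss. I'll verify by touching the table gently around the stem.

```bash
python3 -m creep '[[0,0,0.02,0,0],[0,0,0.025,0,0],[0,0,0.025,0,0],[0,0,0.025,0,0],[0,0,0.02,0,0],[0,0,0.01,0,0],[0,0,0.005,0,0],[0,0,0,0,0],[0,0,0,0,0]]';python3 -m creep '[[0,0,0.004,0,0],[0,0,0.004,0,0],[0,0,0.003,0,0],[0,0,0,0,0]]'; python3 -m creep '[[0,0,0.002,0,0],[0,0,0,0,0]]';  python3 - <<'E'
from h import *
s,r=frame(); T=s['tool_pos']; h=s['opening']/2; print(T,h)
im=read_camera('wrist')[:,:,::-1].copy(); cv2.imwrite('pics/w7.png',im)
im=read_camera('scene')[:,:,::-1].copy(); x0,y0=180,170; crop=cv2.resize(im[y0:y0+110,x0:x0+140],None,fx=5,fy=5,interpolation=cv2.INTER_NEAREST);cv2.imwrite('pics/s7.png',crop)
E
```

```text
t: 10.18
tool_pos: [0.6569, -0.1359, -0.0039]
orientation: [2.343, 2.091, 0.001]
force: [-0.1, 0.7, -0.5]
opening: 0.0927
t: 10.52
tool_pos: [0.6558, -0.1356, -0.0166]
orientation: [-2.343, -2.092, 0.0]
force: [0.3, -0.5, -0.5]
opening: 0.0931
t: 10.68
tool_pos: [0.6559, -0.1356, -0.0183]
orientation: [-2.343, -2.092, 0.0]
force: [-1.0, -0.9, -0.3]
opening: 0.0933
[ 0.6559316  -0.13558696 -0.01834355] 0.046631207577788686
```

View pics/w7.png

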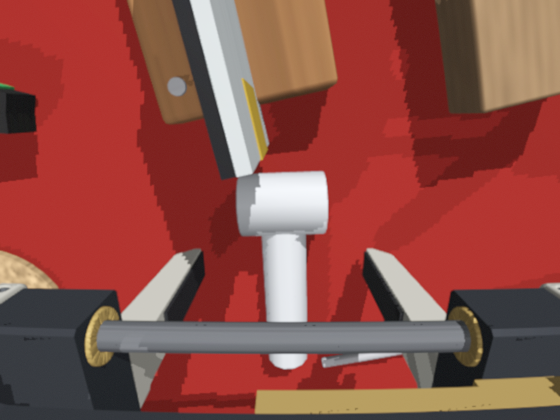

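View pics/s7.png

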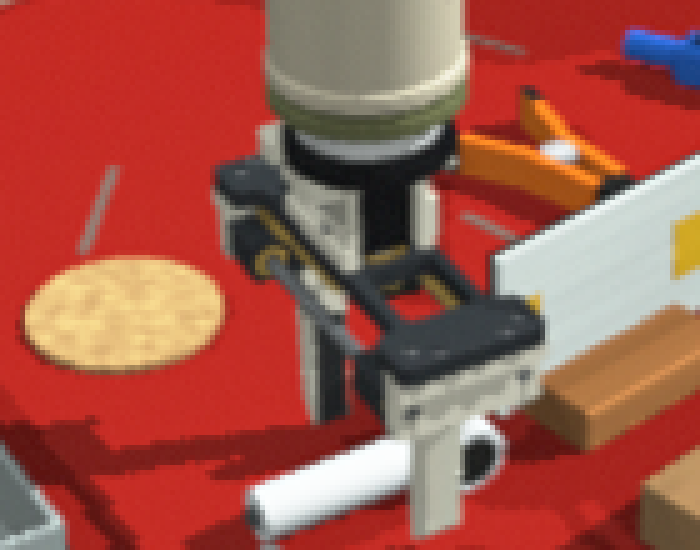

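```bash
python3 -m creep '[[0,0,0.002,0,0],[0,0,0,0,0]]'; python3 -m creep '[[0,0,0.002,0,0],[0,0,0,0,0]]' ;python3 -m creep '[[0,0,0.001,0,0],[0,0,0,0,0]]'
```

```text
t: 10.95
tool_pos: [0.656, -0.1356, -0.0203]
orientation: [-2.343, -2.092, 0.0]
force: [0.0, 0.6, -0.5]
opening: 0.0929
t: 11.12
tool_pos: [0.6559, -0.1356, -0.0225]
orientation: [-2.343, -2.092, 0.0]
force: [0.5, -0.2, -0.1]
opening: 0.0931
t: 11.28
tool_pos: [0.6559, -0.1356, -0.0234]
orientation: [-2.343, -2.092, 0.0]
force: [0.3, -0.4, -0.7]
opening: 0.0931
```

```bash
python3 -m creep '[[0,0,0.001,0,0],[0,0,0,0,0]]';python3 -m creep '[[0,0,0.001,0,0],[0,0,0,0,0]]'
```

```text
t: 11.45
tool_pos: [0.656, -0.1356, -0.0242]
orientation: [-2.344, -2.092, 0.0]
force: [-0.1, 0.4, -0.8]
opening: 0.093
t: 11.62
tool_pos: [0.656, -0.1356, -0.0253]
orientation: [-2.344, -2.092, 0.0]
force: [-0.7, 0.6, -0.8]
opening: 0.093
```

```bash
python3 -m creep '[[0,0,-0.002,0,255],[0,0,0,0,255],[0,0,0,0,255],[0,0,0,0,255],[0,0,0,0,255],[0,0,0,0,255],[0,0,0,0,255],[0,0,0,0,255],[0,0,0,0,255],[0,0,0,0,255],[0,0,0,0,255],[0,0,0,0,255]]' 40;  python3 -m creep '[[0,0,0,0,255],[0,0,-0.01,0,255],[0,0,-0.02,0,255],[0,0,-0.03,0,255],[0,0,-0.03,0,255],[0,0,-0.03,0,255],[0,0,0,0,255],[0,0,0,0,255]]'; python3 - <<'E'
from h import *
im=read_camera('wrist'); cv2.imwrite('pics/w8.png',im[:,:,::-1])
plan([.512,-.36,.1],np.radians(-5))
E
```

```text
t: 12.62
tool_pos: [0.6562, -0.1357, -0.0231]
orientation: [2.344, 2.092, 0.0]
force: [0.6, 1.2, -0.1]
opening: 0.024
t: 13.28
tool_pos: [0.658, -0.1362, 0.1002]
orientation: [2.34, 2.089, 0.004]
force: [0.3, -0.3, -3.9]
opening: 0.0239
tool shift [-0.2392 -0.118  -0.0027] z-axis [ 0.001 -0.    -1.   ] yaw_y -0.113 x [ 0.113  0.994 -0.   ] twist -0.026 (alt 3.116) q6 -0.167 shift-after-twist [-0.236  -0.1242 -0.0027] tcp [ 0.6563 -0.1357  0.0974] t 13.33 op 0.024 F [-0.1 -0.9 -2.6]
```

View pics/w8.png

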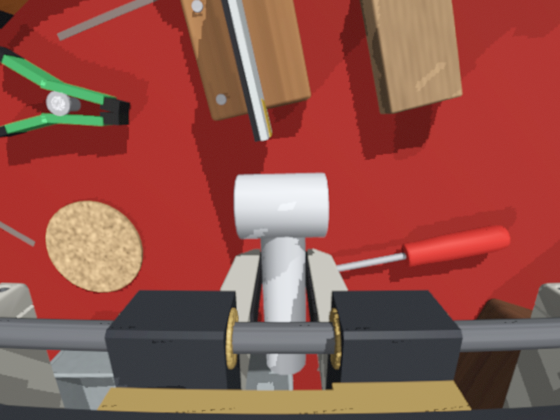

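Stem gripped (opening 24 mm, about 2.6 N weight). Next I'll carry it over the tray.

```bash
sed -i 's/^def plan/TIP=-0.0265  # measured tip z in tool frame\ndef plan/' h.py; python3 -m creep '[[-0.033,-0.005,0,0,255],[-0.033,-0.005,0,0,255],[-0.033,-0.005,0,0,255],[-0.033,-0.005,0,0,255],[-0.033,-0.005,0,0,255],[-0.033,-0.005,0,0,255],[-0.033,-0.005,0,0,255],[-0.033,-0.005,0,-0.052,255],[0,0,0,0,255],[0,0,0,0,255],[0,0,0,0,255]]'; python3 - <<'E'
from h import *
im=read_camera('wrist'); cv2.imwrite('pics/w9.png',im[:,:,::-1])
p=camera_params('wrist')
plan([.587,-.394,.1],-.061)
im=read_camera('top'); cv2.imwrite('pics/t9.png',im[:,:,::-1])
E
```

```text
t: 14.25
tool_pos: [0.5853, -0.3923, 0.0943]
orientation: [-2.287, -2.148, 0.0]
force: [-0.6, 0.5, -2.7]
opening: 0.0241
tool shift [-0.0021  0.0013 -0.0052] z-axis [-0.002  0.002 -1.   ] yaw_y -0.061 x [0.061 0.998 0.002] twist -0.000 (alt 3.141) q6 -0.601 shift-after-twist [-0.0021  0.0013 -0.0052] tcp [ 0.5859 -0.3918  0.0948] t 14.3 op 0.0244 F [ 0.9  0.1 -2.8]
```

View pics/w9.png

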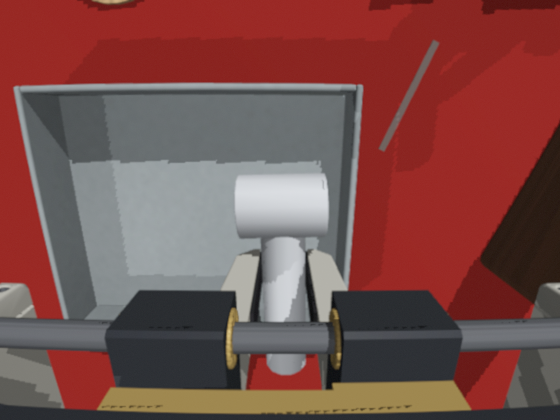

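View pics/t9.png

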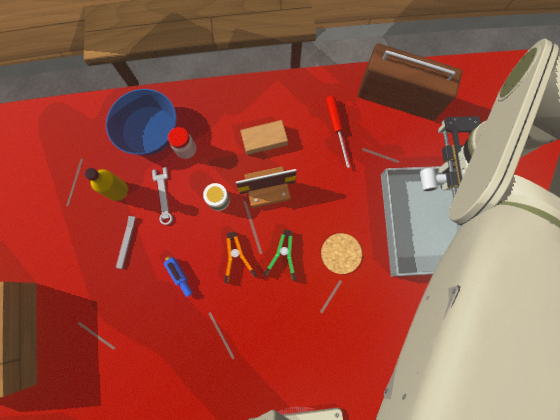

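```bash
python3 - <<'E'
from h import *
p=camera_params('wrist')
for px in [(18,90),(360,87),(353,175),(65,300)]: print(px,np.round(at_z(p,px,.05),4))
p=camera_params('top')
for px in [(383,170),(392,276),(487,270),(472,167)]: print('top',px,np.round(at_z(p,px,.05),4))
E
```

```text
(18, 90) [ 0.3948 -0.2761  0.05  ]
(360, 87) [ 0.6472 -0.2921  0.05  ]
(353, 175) [ 0.6422 -0.3559  0.05  ]
(65, 300) [ 0.3845 -0.4542  0.05  ]
top (383, 170) [ 0.6441 -0.2846  0.05  ]
top (392, 276) [ 0.3891 -0.2615  0.05  ]
top (487, 270) [ 0.3743 -0.4898  0.05  ]
top (472, 167) [ 0.6274 -0.5097  0.05  ]
```

```bash
python3 -m creep '[[0,0,0.02,0,255],[0,0,0.025,0,255],[0,0,0.025,0,255],[0,0,0.02,0,255],[0,0,0.01,0,255],[0,0,0.006,0,255],[0,0,0.003,0,255],[0,0,0,0,255]]'; python3 -m creep '[[0,0,0,0,255],[0,0,0,0,145],[0,0,0,0,145],[0,0,0,0,145],[0,0,0,0,145]]';python3 - <<'E'
from h import *
plan([.587,-.394,.1],-.061)
im=read_camera('wrist'); cv2.imwrite('pics/w10.png',im[:,:,::-1])
E
```

```text
t: 15.02
tool_pos: [0.5871, -0.3932, -0.0117]
orientation: [2.287, 2.153, 0.0]
force: [0.2, -0.1, -2.4]
opening: 0.0241
t: 15.43
tool_pos: [0.5872, -0.3941, -0.0108]
orientation: [2.287, 2.151, 0.0]
force: [-0.4, -0.3, -0.2]
opening: 0.0398
tool shift [-1.000e-04 -0.000e+00 -1.108e-01] z-axis [ 0.002 -0.001 -1.   ] yaw_y -0.061 x [ 0.061  0.998 -0.001] twist -0.000 (alt 3.141) q6 -0.602 shift-after-twist [-1.000e-04 -0.000e+00 -1.108e-01] tcp [ 0.5872 -0.3941 -0.0108] t 15.43 op 0.0398 F [-0.4 -0.3 -0.2]
```

View pics/w10.png

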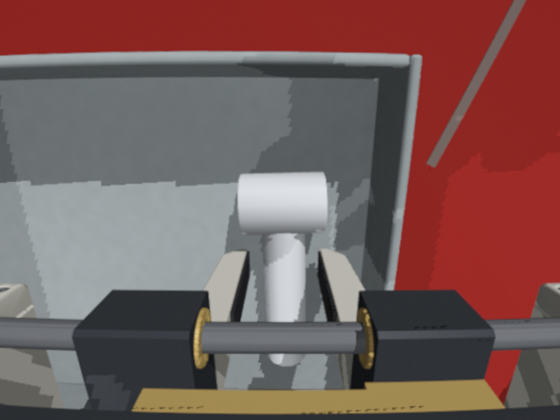

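Stem released in the tray. Moving up and over to the tin.

```bash
python3 -m creep '[[0,0,-0.01,0,145],[0,0,-0.02,0,145],[0,0,-0.03,0,145],[0,0,-0.035,0,0],[0,0,-0.035,0,0],[0,0,-0.035,0,0],[0.02,0,-0.015,0,0],[0.035,0,0,0,0],[0.035,0,0,0,0],[0.035,0,0,0,0],[0.035,0,0,0,0],[0.035,0,0,0,0]]'; python3 -m creep '[[0.035,0,0,0,0],[0.035,0,0,0,0],[0.035,0,0,0,0],[0.035,0,0,0,0],[0.035,0,0,0,0],[0.035,0,0,0,0],[0.035,0,0,0,0],[0.01,0,0,0,0],[0,0,0,0,0],[0,0,0,0,0],[0,0,0,0,0]]'; python3 - <<'E'
from h import *
plan([.6215,.126,.17],-.061)
im=read_camera('wrist'); cv2.imwrite('pics/w11.png',im[:,:,::-1])
see('wrist','glue_tin',0,2); rect('wrist','glue_tin',.06); see('wrist','left_edge',.055); 
read_camera('top'); see('top','glue_tin',0,2)
read_camera('scene'); see('scene','glue_tin',0,2)
E
```

```text
t: 16.48
tool_pos: [0.5984, -0.1973, 0.1691]
orientation: [2.288, 2.151, 0.001]
force: [0.1, 1.0, -0.0]
opening: 0.0919
t: 17.4
tool_pos: [0.6142, 0.0542, 0.1682]
orientation: [2.289, 2.151, -0.0]
force: [0.3, 0.3, -1.5]
opening: 0.0931
tool shift [ 0.0721  0.0029 -0.0018] z-axis [ 0.    -0.001 -1.   ] yaw_y -0.062 x [ 0.062  0.998 -0.001] twist -0.001 (alt 3.140) q6 0.068 shift-after-twist [ 0.0721  0.0029 -0.0018] tcp [0.6142 0.0542 0.1682] t 17.4 op 0.0931 F [ 0.3  0.3 -1.5]
glue_tin wrist tip 0.77 [292.6 120.7] [0.6291 0.1306]
glue_tin wrist tip 0.53 [118.3  28.5] [0.4514 0.2374]
glue_tin wrist mask 0.94 [293. 122.] centre [627.7 127.9] LxW [54.3 54.3] long axis deg -3.5
left_edge wrist tip 0.63 [212.2 260.6] [ 0.5331 -0.008 ]
glue_tin top tip 0.47 [219.6 201.6] [0.6231 0.1253]
glue_tin scene tip 0.87 [333.3 227.6] [0.6349 0.1219]
```

View pics/w11.png

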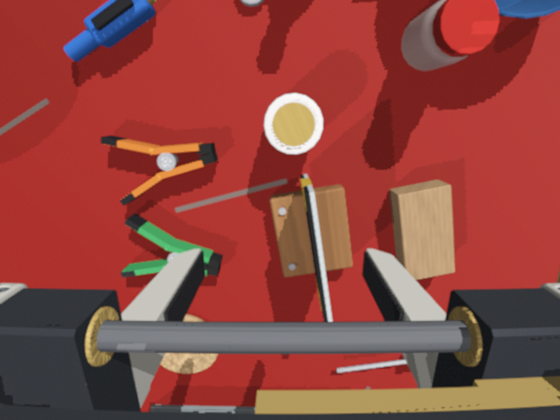

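Tin at (293,122) in the wrist view, about (0.626, 0.1275). Descending on it.

```bash
python3 -m creep '[[0.025,0.0025,0,0,0],[0.025,0.0025,0,0,0],[0.0235,0.0025,0.02,0,0],[0,0,0.03,0,0],[0,0,0.03,0,0],[0,0,0.03,0,0],[0,0,0.03,0,0],[0,0,0.02,0,0],[0,0,0.01,0,0],[0,0,0,0,0],[0,0,0,0,255],[0,0,0,0,255]]' 35; python3 -m creep '[[0,0,0,0,255],[0,0,0,0,255],[0,0,0,0,255],[0,0,0,0,255],[0,0,0,0,255],[0,0,0,0,255]]';python3 - <<'E'
from h import *
plan([.626,.1275,.0],-.061)
im=read_camera('wrist'); cv2.imwrite('pics/w12.png',im[:,:,::-1])
E
```

```text
t: 18.8
tool_pos: [0.6277, 0.1288, 0.0001]
orientation: [2.287, 2.151, 0.004]
force: [0.9, -0.9, 0.2]
opening: 0.0842
t: 19.3
tool_pos: [0.6269, 0.1287, -0.0012]
orientation: [2.288, 2.152, 0.002]
force: [1.5, 0.5, 4.5]
opening: 0.0562
tool shift [-0.0012 -0.0008 -0.0012] z-axis [ 0.002  0.    -1.   ] yaw_y -0.061 x [0.061 0.998 0.   ] twist -0.000 (alt 3.141) q6 0.184 shift-after-twist [-0.0012 -0.0008 -0.0012] tcp [ 0.6269  0.1287 -0.0012] t 19.3 op 0.0562 F [1.5 0.5 4.5]
```

View pics/w12.png

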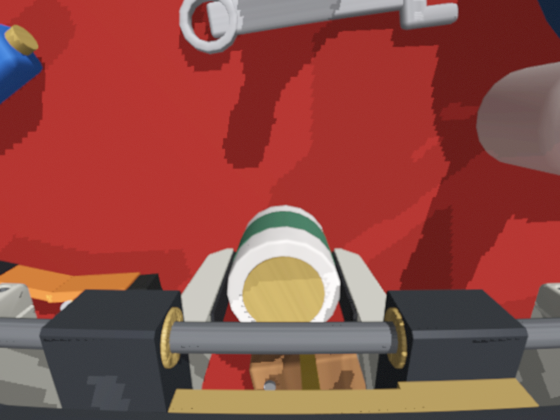

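```bash
python3 -m creep '[[0,0,-0.01,0,255],[0,0,-0.02,0,255],[0,0,-0.03,0,255],[0,0,-0.03,0,255],[0,0,-0.03,0,255],[0,-0.01,-0.01,0,255],[-0.02,-0.02,0,0,255],[-0.03,-0.02,0,0,255],[-0.03,-0.02,0,0,255],[-0.03,-0.02,0,0,255],[-0.03,-0.02,0,0,255],[-0.03,-0.02,0,0,255]]'; python3 -m creep '[[-0.03,-0.02,0,0,255],[-0.03,0,0,0,255],[-0.03,0,0,0,255],[-0.03,0,0,0,255],[-0.014,0,0,0,255],[0,0,0,0,255],[0,0,0,0,255],[0,0,0,0,255]]';python3 - <<'E'
from h import *
plan([.457,-.165,.13],-.061)
im=read_camera('wrist'); cv2.imwrite('pics/w13.png',im[:,:,::-1])
see('wrist','mat'); rect('wrist','mat',.004)
im=read_camera('scene'); cv2.imwrite('pics/s13.png',cv2.resize(im[150:300,160:340,::-1],None,fx=4,fy=4)); see('scene','mat'); rect('scene','mat',.004)
p=camera_params('scene'); print((proj(p,[frame()[0]['tool_pos']*[1,1,0]+[0,0,.004],[.457,-.165,.004]])-[160,150])*4)
E
```

```text
t: 20.35
tool_pos: [0.484, -0.0339, 0.1277]
orientation: [-2.287, -2.152, 0.001]
force: [-0.2, -0.9, -2.0]
opening: 0.0558
t: 21.02
tool_pos: [0.4574, -0.1648, 0.1277]
orientation: [-2.288, -2.151, -0.0]
force: [0.5, 0.1, -1.5]
opening: 0.0557
tool shift [-0.0002 -0.0004 -0.0023] z-axis [-0.001  0.001 -1.   ] yaw_y -0.061 x [0.061 0.998 0.001] twist -0.000 (alt 3.141) q6 -0.390 shift-after-twist [-0.0002 -0.0004 -0.0023] tcp [ 0.4574 -0.1648  0.1277] t 21.02 op 0.0557 F [ 0.5  0.1 -1.5]
mat wrist tip 0.88 [285.7 192. ] [ 0.4601 -0.159 ]
mat wrist mask 0.95 [286. 185.] centre [ 461.3 -149.6] LxW [97.6 79.7] long axis deg -5.9
mat scene tip 0.69 [204.6 232.7] [ 0.4573 -0.1583]
mat scene mask 0.63 [204. 230.] centre [ 459.3 -161.1] LxW [104.6  98.1] long axis deg -36.5
[[169.36030812 329.41797869]
 [168.56794488 328.89720416]]
```

View pics/w13.png

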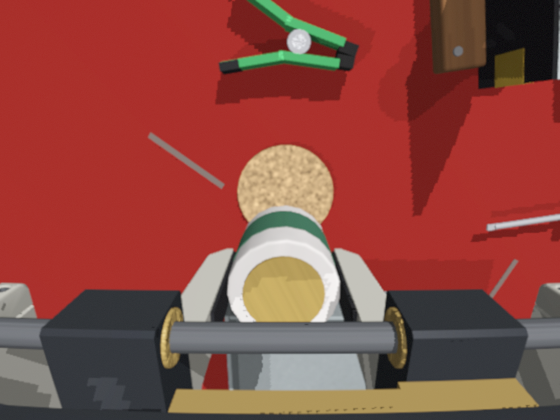

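View pics/s13.png

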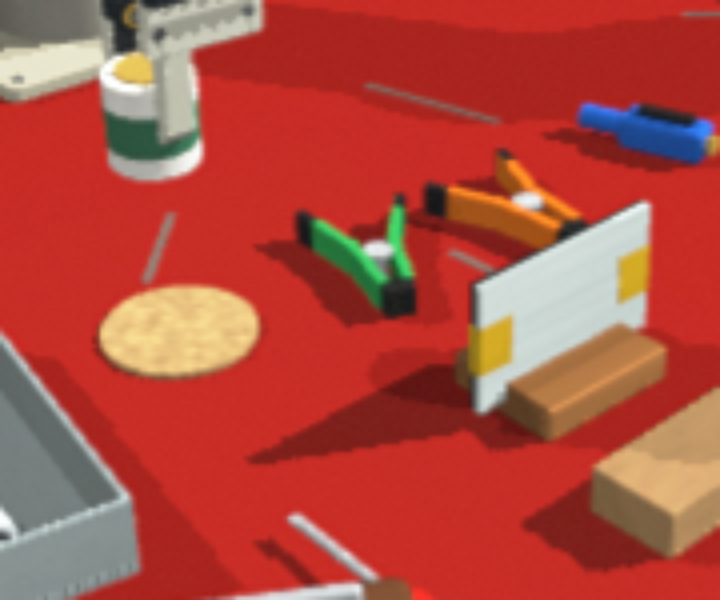

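```bash
python3 -m creep '[[0.004,0.002,0.02,0,255],[0,0,0.03,0,255],[0,0,0.03,0,255],[0,0,0.02,0,255],[0,0,0.012,0,255],[0,0,0.006,0,255],[0,0,0.003,0,255],[0,0,0,0,255],[0,0,0,0,255]]'; python3 - <<'E'
from h import *
plan([.4595,-.161,.0032],-.061)
E
```

```text
t: 22.07
tool_pos: [0.4611, -0.1623, 0.0083]
orientation: [2.287, 2.151, 0.001]
force: [-1.2, 0.4, -1.7]
opening: 0.0556
tool shift [ 0.0012 -0.0017  0.0051] z-axis [ 0.002 -0.001 -1.   ] yaw_y -0.061 x [ 0.061  0.998 -0.001] twist -0.000 (alt 3.141) q6 -0.382 shift-after-twist [ 0.0012 -0.0017  0.0051] tcp [ 0.4611 -0.1623  0.0083] t 22.07 op 0.0556 F [-1.2  0.4 -1.7]
```

```bash
python3 -m creep '[[0.001,-0.001,0.002,0,255],[0,0,0.002,0,255],[0,0,0.001,0,255],[0,0,0,0,255]]';python3 -m creep '[[0,0,0,0,60],[0,0,0,0,60],[0,0,0,0,60],[0,0,0,0,60],[0,0,0,0,0],[0,0,0,0,0]]'; python3 - <<'E'
from h import *
plan([.4595,-.161,.0032],-.061)
im=read_camera('wrist'); cv2.imwrite('pics/w14.png',im[:,:,::-1])
E
```

```text
t: 22.4
tool_pos: [0.4595, -0.1609, 0.0028]
orientation: [2.288, 2.152, 0.001]
force: [-2.1, 1.0, 4.9]
opening: 0.0555
t: 22.9
tool_pos: [0.459, -0.1607, 0.0019]
orientation: [-2.288, -2.152, 0.0]
force: [0.3, 0.4, -1.3]
opening: 0.0801
tool shift [-0.0003  0.0005 -0.0013] z-axis [-0.  0. -1.] yaw_y -0.061 x [0.061 0.998 0.   ] twist -0.000 (alt 3.141) q6 -0.381 shift-after-twist [-0.0003  0.0005 -0.0013] tcp [ 0.459  -0.1607  0.0019] t 22.9 op 0.0801 F [ 0.3  0.4 -1.3]
```

View pics/w14.png

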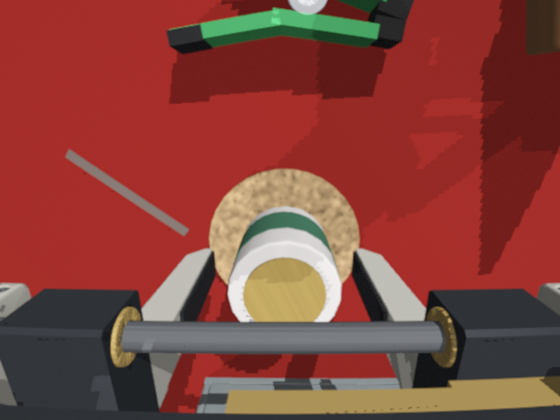

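Tin stands centred on the mat. Now the nozzle.

```bash
python3 -m creep '[[0,0,-0.01,0,0],[0,0,-0.02,0,0],[0,0,-0.03,0,0],[0,0,-0.03,0,0],[0,0,-0.03,0,0],[0.02,0,-0.03,0,0],[0.035,-0.003,0,0,0],[0.035,-0.003,0,0,0],[0.035,-0.003,0,0,0],[0.035,-0.003,0,0,0],[0.035,-0.003,0,0,0],[0.035,-0.003,0,0,0]]'; python3 -m creep '[[0.035,-0.003,0,0,0],[0.035,-0.003,0,0,0],[0.03,-0.003,0,0,0],[0.02,0,0,0.1192,0],[0,0,0,0.1192,0],[0,0,0,0.1192,0],[0,0,0,0.1192,0],[0,0,0,0.1192,0],[0,0,0,0.1192,0],[0,0,0,0.1192,0],[0,0,0,0.1192,0],[0,0,0,0.1192,0]]';python3 -m creep '[[0,0,0,0,0],[0,0,0,0,0]]'; python3 - <<'E'
from h import *
plan([.457,.244,.15],-1.134)
im=read_camera('wrist'); cv2.imwrite('pics/w15.png',im[:,:,::-1])
see('wrist','nozzle'); rect('wrist','nozzle',.015)
im=read_camera('top'); cv2.imwrite('pics/t15.png',im[:,:,::-1])
E
```

```text
t: 23.95
tool_pos: [0.4549, 0.0716, 0.153]
orientation: [2.288, 2.152, 0.001]
force: [0.3, -0.6, 0.1]
opening: 0.0928
t: 24.95
tool_pos: [0.4535, 0.1903, 0.1527]
orientation: [-3.069, -0.672, -0.001]
force: [0.3, -0.1, -0.3]
opening: 0.0934
t: 25.12
tool_pos: [0.4536, 0.1903, 0.1525]
orientation: [-3.066, -0.686, -0.001]
force: [0.0, 0.6, -0.1]
opening: 0.0929
tool shift [ 0.026  -0.0471  0.0026] z-axis [ 0.  0. -1.] yaw_y -1.130 x [0.905 0.426 0.   ] twist 0.004 (alt -3.138) q6 1.423 shift-after-twist [ 0.0258 -0.0472  0.0026] tcp [0.4536 0.1903 0.1525] t 25.12 op 0.0929 F [ 0.   0.6 -0.1]
nozzle wrist tip 0.88 [242.2 175. ] [0.4511 0.2399]
```

View pics/w15.png

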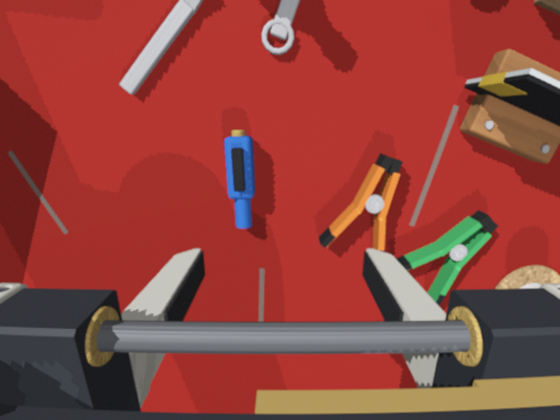

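View pics/t15.png

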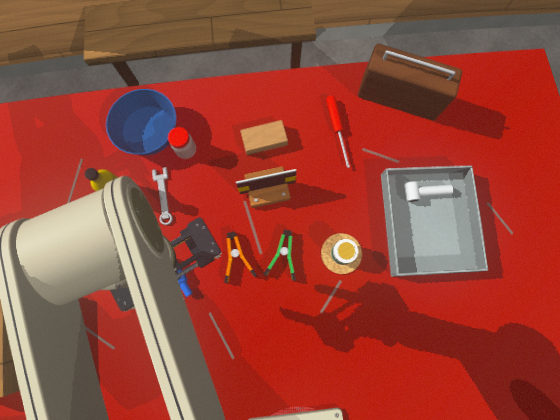

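Nozzle lies from (238,133) to (243,228), body at (239,167). I'll align and descend.

```bash
python3 -m creep '[[0.0155,-0.023,0,0,60],[0.0155,-0.0235,0,0,80],[0,0,0,-0.05,80],[0,0,0.03,0,80],[0,0,0.035,0,80],[0,0,0.035,0,80],[0,0,0.03,0,80],[0,0,0.02,0,80],[0,0,0.012,0,80],[0,0,0,0,80]]'; python3 - <<'E'
from h import *
plan([.4617,.2455,-.022],-1.084)
im=read_camera('wrist'); cv2.imwrite('pics/w16.png',im[:,:,::-1])
E
```

```text
t: 26.15
tool_pos: [0.4595, 0.2445, -0.0131]
orientation: [3.048, 0.758, -0.008]
force: [-0.2, 0.3, -0.8]
opening: 0.0639
tool shift [0.0025 0.0002 0.0089] z-axis [-0.005 -0.002 -1.   ] yaw_y -1.083 x [ 0.883  0.469 -0.005] twist 0.001 (alt -3.141) q6 1.474 shift-after-twist [0.0025 0.0002 0.0089] tcp [ 0.4595  0.2445 -0.0131] t 26.15 op 0.0639 F [-0.2  0.3 -0.8]
```

View pics/w16.png

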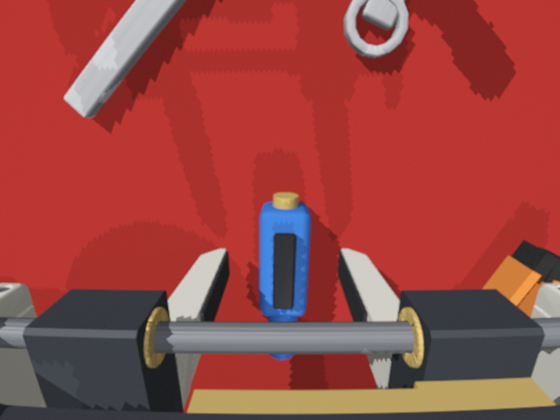

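```bash
python3 -m creep '[[0,0,0.006,0,80],[0,0,0.004,0,80],[0,0,0.001,0,80],[0,0,0,0,255],[0,0,0,0,255],[0,0,0,0,255],[0,0,0,0,255],[0,0,0,0,255],[0,0,0,0,255],[0,0,0,0,255],[0,0,0,0,255]]' 30; python3 -m creep '[[0,0,-0.01,0,255],[0,0,-0.03,0,255],[0,0,-0.035,0,255],[0,0,-0.035,0,255],[0,0,-0.02,0,255],[0,0,0,0,255],[0,0,0,0,255]]'; python3 - <<'E'
from h import *
plan([.505,-.391,.11],-.061)
im=read_camera('wrist'); cv2.imwrite('pics/w17.png',im[:,:,::-1])
E
```

```text
t: 27.12
tool_pos: [0.462, 0.2456, -0.0209]
orientation: [-3.049, -0.757, -0.0]
force: [0.3, -0.6, 0.5]
opening: 0.0275
t: 27.7
tool_pos: [0.4632, 0.2461, 0.111]
orientation: [-3.048, -0.757, -0.006]
force: [-1.0, 0.1, -1.5]
opening: 0.0282
tool shift [-2.610e-01  5.827e-01  2.000e-04] z-axis [ 0.003  0.001 -1.   ] yaw_y -1.084 x [0.884 0.468 0.004] twist -1.023 (alt 2.118) q6 1.475 shift-after-twist [-6.333e-01  8.060e-02  2.000e-04] tcp [0.4632 0.2461 0.111 ] t 27.7 op 0.0282 F [-1.   0.1 -1.5]
```

View pics/w17.png

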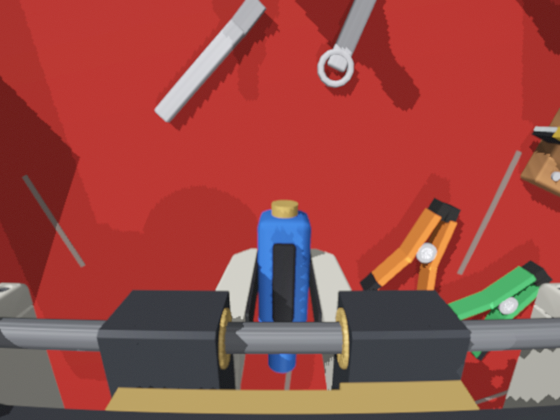

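```bash
python3 -m creep '[[0,0,-0.01,-0.1137,255],[0,0,-0.01,-0.1137,255],[0,0,-0.01,-0.1137,255],[0,0,0,-0.1137,255],[0,0,0,-0.1137,255],[0,0,0,-0.1137,255],[0,0,0,-0.1137,255],[0,0,0,-0.1137,255],[0,0,0,-0.1137,255],[-0.02,0.005,0,0,255],[-0.034,0.005,0,0,255],[-0.034,0.005,0,0,255]]'; python3 -m creep '[[-0.034,0.005,0,0,255],[-0.034,0.005,0,0,255],[-0.034,0.005,0,0,255],[-0.034,0.005,0,0,255],[-0.034,0.005,0,0,255],[-0.034,0.005,0,0,255],[-0.034,0.005,0,0,255],[-0.034,0.005,0,0,255],[-0.034,0.005,0,0,255],[-0.034,0.005,0,0,255],[-0.034,0.005,0,0,255],[-0.034,0.005,0,0,255]]';  python3 - <<'E'
from h import *
plan([.505,-.379,.11],-.061)
E
```

```text
t: 28.75
tool_pos: [0.4697, 0.1561, 0.1363]
orientation: [-2.284, -2.154, 0.006]
force: [0.9, -1.1, -0.7]
opening: 0.0278
t: 29.75
tool_pos: [0.505, -0.255, 0.1362]
orientation: [-2.285, -2.15, 0.002]
force: [1.3, -0.5, 0.2]
opening: 0.0277
tool shift [-0.1239  0.0076  0.0259] z-axis [-0.004  0.002 -1.   ] yaw_y -0.061 x [0.061 0.998 0.002] twist 0.000 (alt -3.142) q6 -0.497 shift-after-twist [-0.1239  0.0076  0.0259] tcp [ 0.505  -0.255   0.1362] t 29.75 op 0.0277 F [ 1.3 -0.5  0.2]
```

```bash
python3 -m creep '[[-0.034,0.003,0,0,255],[-0.034,0.002,0,0,255],[-0.034,0.002,0.01,0,255],[-0.022,0,0.02,0,255],[0,0,0,0,255],[0,0,0,0,255],[0,0,0,0,255]]'; python3 - <<'E'
from h import *
plan([.505,-.379,.0],-.061)
im=read_camera('wrist'); cv2.imwrite('pics/w18.png',im[:,:,::-1])
E
```

```text
t: 30.33
tool_pos: [0.5052, -0.377, 0.1071]
orientation: [-2.286, -2.15, -0.0]
force: [0.9, -0.1, -0.2]
opening: 0.0278
tool shift [-0.0023  0.0002  0.1071] z-axis [-0.002  0.003 -1.   ] yaw_y -0.061 x [0.061 0.998 0.003] twist -0.000 (alt 3.141) q6 -0.662 shift-after-twist [-0.0023  0.0002  0.1071] tcp [ 0.5052 -0.377   0.1071] t 30.33 op 0.0278 F [ 0.9 -0.1 -0.2]
```

View pics/w18.png

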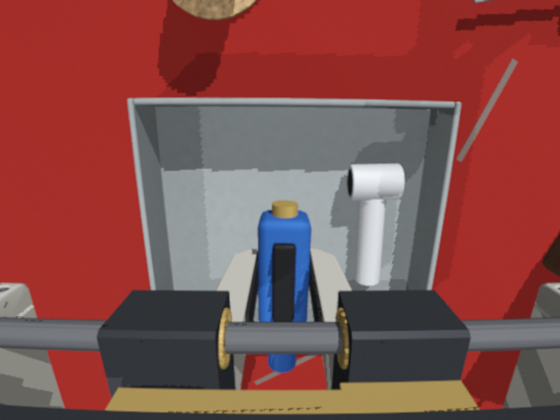

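```bash
python3 -m creep '[[0,0,0.02,0,255],[0,0,0.03,0,255],[0,0,0.03,0,255],[0,0,0.02,0,255],[0,0,0.012,0,255],[0,0,0.006,0,255],[0,0,0.003,0,255],[0,0,0,0,255],[0,0,0,0,255]]'; python3 -m creep '[[0,0,0,0,135],[0,0,0,0,135],[0,0,0,0,135],[0,0,0,0,135]]';python3 - <<'E'
from h import *
plan([.505,-.379,.0],-.061)
im=read_camera('wrist'); cv2.imwrite('pics/w19.png',im[:,:,::-1])
E
```

```text
t: 31.13
tool_pos: [0.5073, -0.379, -0.0102]
orientation: [2.286, 2.151, 0.0]
force: [1.0, 0.2, 0.0]
opening: 0.0277
t: 31.47
tool_pos: [0.5065, -0.3787, -0.0114]
orientation: [2.287, 2.152, 0.0]
force: [0.2, 1.0, -0.1]
opening: 0.0429
tool shift [-0.0004 -0.0014 -0.0114] z-axis [ 0.001 -0.001 -1.   ] yaw_y -0.061 x [ 0.061  0.998 -0.001] twist 0.000 (alt -3.141) q6 -0.662 shift-after-twist [-0.0004 -0.0014 -0.0114] tcp [ 0.5065 -0.3787 -0.0114] t 31.47 op 0.0429 F [ 0.2  1.  -0.1]
```

View pics/w19.png

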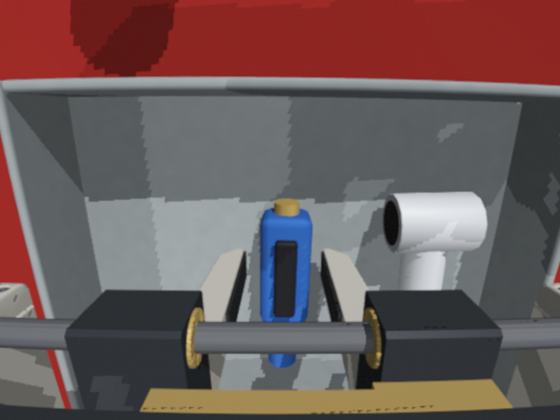

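```bash
python3 -m creep '[[0,0,-0.01,0,135],[0,0,-0.02,0,135],[0,0,-0.03,0,135],[0,0,-0.035,0,100],[0,0,-0.035,0,100],[0.02,0,-0.035,0,100],[0.035,0,0,0,100],[0.035,0,0,0,100],[0.035,0,0,0,100],[0.035,0,0,0,100],[0.035,0,0,0,100],[0.035,0,0,0,100]]'; python3 -m creep '[[0.035,0,0,0,80],[0.035,0,0,0,80],[0.035,0,0,0,80],[0.035,0,0,0,80],[0.035,0,0,0,80],[0.035,0,0,0,80],[0.035,0,0,0,80],[0.035,0,0,0,80],[0.035,-0.005,0,0,80],[0.035,-0.005,0,0,80],[0.035,0,0,0,80],[0.025,0,0,0,80]]';python3 -m creep '[[0.02,0,0,-0.1236,80],[0,0,0,-0.1236,80],[0,0,0,-0.1236,80],[0,0,0,-0.1236,80],[0,0,0,-0.1236,80],[0,0,0,-0.1236,80],[0,0,0,-0.1236,80],[0,0,0,-0.1236,80],[0,0,0,-0.1236,80],[0,0,0,-0.1236,80],[0,0,0,0,80],[0,0,0,0,80]]'; python3 - <<'E'
from h import *
plan([.5425,.368,.15],1.175)
im=read_camera('wrist'); cv2.imwrite('pics/w20.png',im[:,:,::-1])
see('wrist','lever'); rect('wrist','lever',.008); 
E
```

```text
t: 32.52
tool_pos: [0.52, -0.1472, 0.1539]
orientation: [2.288, 2.152, 0.001]
force: [1.2, 0.2, 0.3]
opening: 0.0566
t: 33.52
tool_pos: [0.5345, 0.2642, 0.154]
orientation: [-2.286, -2.154, -0.002]
force: [1.2, 0.1, -0.5]
opening: 0.0639
t: 34.52
tool_pos: [0.5363, 0.2812, 0.1536]
orientation: [0.623, 3.079, 0.001]
force: [1.2, -0.2, 0.3]
opening: 0.0637
tool shift [0.0281 0.0824 0.0036] z-axis [ 0.  0. -1.] yaw_y 1.171 x [-0.921  0.389 -0.   ] twist -0.004 (alt 3.138) q6 -0.773 shift-after-twist [0.0278 0.0825 0.0036] tcp [0.5363 0.2812 0.1536] t 34.52 op 0.0637 F [ 1.2 -0.2  0.3]
lever wrist tip 0.78 [356.6 170.9] [0.546  0.3661]
lever wrist mask 0.61 [356. 166.] centre [546.1 365.1] LxW [132.7  17.2] long axis deg -16.6
```

View pics/w20.png

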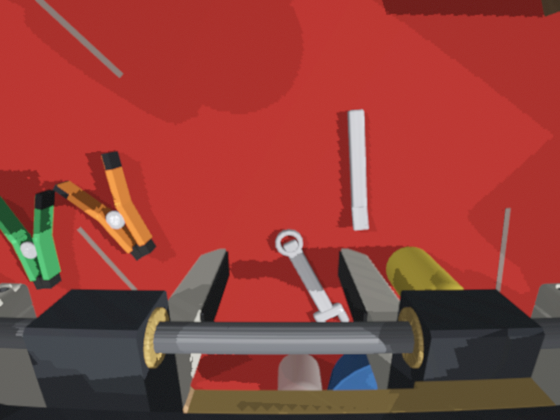

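Lever runs from (356,110) to (361,228), 133×17 mm as expected. I'll align over it and descend.

```bash
python3 -m creep '[[0.008,0.027,0,0,80],[0.008,0.027,0,0,80],[0.008,0.0277,0,0,80],[0,0,0,-0.065,80],[0,0,0.03,0,80],[0,0,0.035,0,80],[0,0,0.035,0,80],[0,0,0.03,0,80],[0,0,0,0,80],[0,0,0,0,80]]'; python3 - <<'E'
from h import *
plan([.546,.3658,-.023],1.239)
im=read_camera('wrist'); cv2.imwrite('pics/w21.png',im[:,:,::-1])
see('wrist','lever'); rect('wrist','lever',.008); 
E
```

```text
t: 35.5
tool_pos: [0.5437, 0.3647, 0.021]
orientation: [-0.519, -3.095, 0.005]
force: [0.3, -0.0, 0.8]
opening: 0.064
tool shift [-0.0019  0.0019  0.044 ] z-axis [-0.004 -0.002 -1.   ] yaw_y 1.239 x [-0.945  0.326  0.003] twist -0.000 (alt 3.141) q6 -0.726 shift-after-twist [-0.0019  0.0019  0.044 ] tcp [0.5437 0.3647 0.021 ] t 35.5 op 0.064 F [ 0.3 -0.   0.8]
lever wrist tip 0.88 [286.  234.4] [0.5481 0.3675]
lever wrist mask 0.88 [285. 228.] centre [552.4 367.5] LxW [137.  17.] long axis deg -17.2
```

View pics/w21.png

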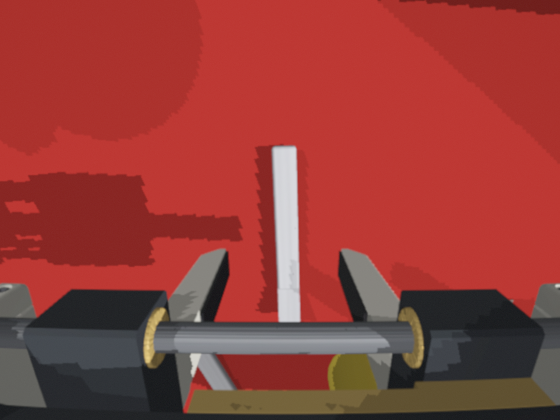

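```bash
python3 -m creep '[[0,0.001,0.02,-0.03,80],[0,0,0.012,0,80],[0,0,0.008,0,80],[0,0,0.003,0,80],[0,0,0,0,80],[0,0,0,0,80]]'; python3 - <<'E'
from h import *
plan([.546,.3658,-.023],1.239)
E
```

```text
t: 36.15
tool_pos: [0.5461, 0.3668, -0.0196]
orientation: [0.471, 3.106, 0.0]
force: [0.5, 0.4, 0.9]
opening: 0.0638
tool shift [-0.0002 -0.001   0.0034] z-axis [ 0.  0. -1.] yaw_y 1.270 x [-0.955  0.296 -0.   ] twist 0.031 (alt -3.111) q6 -0.756 shift-after-twist [-0.0002 -0.001   0.0034] tcp [ 0.5461  0.3668 -0.0196] t 36.15 op 0.0638 F [0.5 0.4 0.9]
```

```bash
python3 -m creep '[[0,0,0.003,0,80],[0,0,0,0,255],[0,0,0,0,255],[0,0,0,0,255],[0,0,0,0,255],[0,0,0,0,255],[0,0,0,0,255],[0,0,0,0,255],[0,0,0,0,255],[0,0,0,0,255],[0,0,0,0,255],[0,0,0,0,255]]' 35; python3 -m creep '[[0,0,-0.01,0,255],[0,0,-0.03,0,255],[0,0,-0.035,0,255],[0,0,-0.035,0,255],[0,0,-0.035,0,255],[0,0,-0.02,0,255],[0,0,0,0,255],[0,0,0,0,255]]'; python3 - <<'E'
from h import *
plan([.435,-.391,.14],-.061)
im=read_camera('wrist'); cv2.imwrite('pics/w22.png',im[:,:,::-1])
E
```

```text
t: 37.15
tool_pos: [0.5459, 0.3667, -0.023]
orientation: [-0.47, -3.106, -0.0]
force: [0.8, 0.4, -0.4]
opening: 0.0152
t: 37.82
tool_pos: [0.547, 0.3673, 0.1443]
orientation: [0.47, 3.103, 0.004]
force: [1.2, 0.0, -1.8]
opening: 0.0149
tool shift [-0.1175 -0.7575  0.0024] z-axis [ 0.003  0.002 -1.   ] yaw_y 1.270 x [-0.955  0.296 -0.003] twist 1.331 (alt -1.810) q6 -0.757 shift-after-twist [-0.7637 -0.0656  0.0024] tcp [0.547  0.3673 0.1443] t 37.82 op 0.0149 F [ 1.2  0.  -1.8]
```

View pics/w22.png

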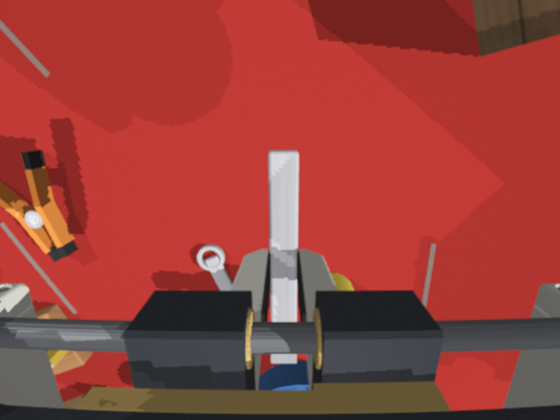

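```bash
python3 -m creep '[[-0.01,-0.033,0,0,255],[-0.01,-0.033,0,0,255],[-0.01,-0.033,0,0,255],[0,0,0,0.121,255],[0,0,0,0.121,255],[0,0,0,0.121,255],[0,0,0,0.121,255],[0,0,0,0.121,255],[0,0,0,0.121,255],[0,0,0,0.121,255],[0,0,0,0.121,255],[0,0,0,0.121,255]]'; python3 -m creep '[[0,0,0,0.121,255],[0,0,0,0.121,255],[-0.034,-0.005,0,0,255],[-0.034,-0.005,0,0,255],[-0.034,-0.005,0,0,255],[-0.034,-0.005,0,0,255],[-0.034,-0.005,0,0,255],[-0.034,-0.005,0,0,255],[-0.034,-0.005,0,0,255],[-0.034,-0.005,0,0,255],[-0.034,-0.005,0,0,255],[-0.034,-0.005,0,0,255]]'; python3 - <<'E'
from h import *
plan([.432,-.386,.14],-.061)
E
```

```text
t: 38.87
tool_pos: [0.5434, 0.2625, 0.1387]
orientation: [-2.017, -2.405, 0.007]
force: [-0.4, 0.1, -0.8]
opening: 0.0147
t: 39.87
tool_pos: [0.4723, -0.0741, 0.1393]
orientation: [-2.285, -2.151, 0.004]
force: [0.7, -0.3, -2.0]
opening: 0.0152
tool shift [-0.3138 -0.0213 -0.0009] z-axis [-0.004  0.001 -1.   ] yaw_y -0.061 x [0.061 0.998 0.001] twist 0.000 (alt -3.141) q6 -0.202 shift-after-twist [-0.3138 -0.0212 -0.0009] tcp [ 0.4723 -0.0741  0.1393] t 39.87 op 0.0152 F [ 0.7 -0.3 -2. ]
```

```bash
python3 -m creep '[[-0.034,-0.0024,0,0,255],[-0.034,-0.0024,0,0,255],[-0.034,-0.0024,0,0,255],[-0.034,-0.0024,0,0,255],[-0.034,-0.0024,0,0,255],[-0.034,-0.0024,0,0,255],[-0.034,-0.0024,0,0,255],[-0.034,-0.0024,0,0,255],[-0.034,-0.0024,0.01,0,255],[0,0,0.02,0,255],[0,0,0,0,255],[0,0,0,0,255]]'; python3 - <<'E'
from h import *
plan([.432,-.386,-.017],-.061)
im=read_camera('wrist'); cv2.imwrite('pics/w23.png',im[:,:,::-1])
E
```

```text
t: 40.87
tool_pos: [0.4323, -0.375, 0.1082]
orientation: [-2.283, -2.147, -0.0]
force: [1.1, 0.7, -1.0]
opening: 0.0154
tool shift [-0.0117  0.0011  0.1252] z-axis [-0.005  0.006 -1.   ] yaw_y -0.062 x [0.062 0.998 0.005] twist -0.001 (alt 3.141) q6 -0.743 shift-after-twist [-0.0117  0.0011  0.1252] tcp [ 0.4323 -0.375   0.1082] t 40.87 op 0.0154 F [ 1.1  0.7 -1. ]
```

View pics/w23.png

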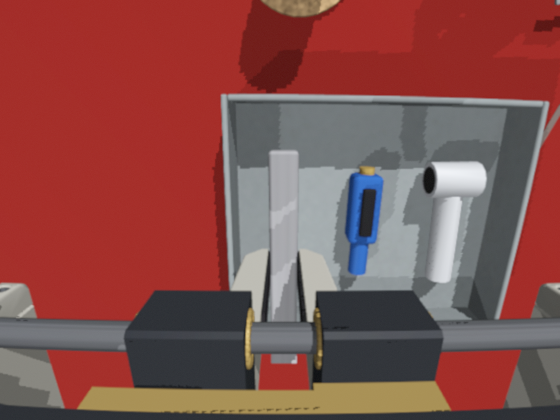

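```bash
python3 -m creep '[[-0.008,0.003,0.02,0,255],[0,0,0.03,0,255],[0,0,0.03,0,255],[0,0,0.02,0,255],[0,0,0.012,0,255],[0,0,0.006,0,255],[0,0,0.004,0,255],[0,0,0,0,255],[0,0,0,0,255]]'; python3 - <<'E'
from h import *
plan([.432,-.386,-.017],-.061)
E
```

```text
t: 41.67
tool_pos: [0.438, -0.3861, -0.0085]
orientation: [2.286, 2.152, 0.0]
force: [0.7, -0.3, -0.4]
opening: 0.0151
tool shift [-0.0003 -0.006   0.0085] z-axis [ 0.002 -0.002 -1.   ] yaw_y -0.060 x [ 0.06   0.998 -0.002] twist 0.001 (alt -3.141) q6 -0.750 shift-after-twist [-0.0003 -0.006   0.0085] tcp [ 0.438  -0.3861 -0.0085] t 41.67 op 0.0151 F [ 0.7 -0.3 -0.4]
```

```bash
python3 -m creep '[[0,0,0.004,0,255],[0,0,0.002,0,255],[0,0,0,0,165],[0,0,0,0,165],[0,0,0,0,165],[0,0,0,0,165],[0,0,-0.01,0,165],[0,0,-0.02,0,165],[0,0,-0.03,0,165],[0,0,-0.03,0,165],[0,0,-0.03,0,165],[0,0,-0.03,0,165]]'; python3 -m creep '[[0.03,0,-0.02,0,100],[0.03,0,0,0,0],[0.03,0,0,0,0],[0.03,0,0,0,0],[0.03,0,0,0,0],[0.03,0,0,0,0],[0,0,0,0,0],[0,0,0,0,0]]'; python3 - <<'E'
from h import *
plan([.48,-.02,.15],-.061)
im=read_camera('wrist'); cv2.imwrite('pics/w24.png',im[:,:,::-1])
im=read_camera('top'); cv2.imwrite('pics/t24.png',im[:,:,::-1])
im=read_camera('scene'); cv2.imwrite('pics/s24.png',im[:,:,::-1])
for c in ('wrist','top','scene'):
    for n,z in (('clip1',0),('clip1_jaw',.011),('clip2_jaw',.011),('left_edge',.055),('right_edge',.055)): see(c,n,z,3)
E
```

```text
t: 42.67
tool_pos: [0.437, -0.3853, 0.1364]
orientation: [2.287, 2.152, 0.0]
force: [0.2, 0.0, -0.0]
opening: 0.0326
t: 43.33
tool_pos: [0.4484, -0.2047, 0.155]
orientation: [2.284, 2.155, 0.0]
force: [-0.2, 0.9, -0.2]
opening: 0.0814
tool shift [0.1862 0.0208 0.0049] z-axis [ 0.001 -0.001 -1.   ] yaw_y -0.058 x [ 0.058  0.998 -0.001] twist 0.003 (alt -3.139) q6 -0.474 shift-after-twist [0.1863 0.0203 0.0049] tcp [ 0.4484 -0.2047  0.155 ] t 43.33 op 0.0814 F [-0.2  0.9 -0.2]
clip1 wrist tip 0.56 [305.9  10.4] [ 0.4813 -0.0247]
clip2_jaw wrist tip 0.92 [346.9  14.8] [ 0.5194 -0.0339]
clip2_jaw wrist tip 0.65 [505.7  18.8] [ 0.6768 -0.0427]
clip2_jaw wrist tip 0.63 [338.8 329.7] [ 0.508  -0.3903]
right_edge wrist tip 0.85 [504.8  20.1] [ 0.6466 -0.0542]
clip1 top tip 0.93 [285.9 252.6] [ 0.4762 -0.0259]
clip1 top tip 0.69 [237.5 251.6] [0.4923 0.092 ]
clip1_jaw top tip 0.65 [231.1 236. ] [0.5309 0.103 ]
clip2_jaw top tip 0.69 [288.5 232.3] [ 0.5239 -0.0378]
left_edge top tip 0.88 [240.2 187.8] [0.6375 0.0662]
right_edge top tip 0.81 [289.9 177.1] [ 0.6504 -0.0553]
right_edge top tip 0.36 [264.  139.9] [ 0.7528 -0.0035]
clip1 scene tip 0.87 [251.1 219.5] [ 0.4759 -0.0279]
clip1 scene tip 0.81 [293.7 205.3] [0.4854 0.1078]
clip1_jaw scene tip 0.97 [302.5 210.5] [0.5353 0.099 ]
clip1_jaw scene tip 0.7 [ 87.1 261.3] [ 0.4135 -0.4435]
clip1_jaw scene tip 0.53 [112.9 261.4] [ 0.4495 -0.3958]
clip2_jaw scene tip 0.96 [260.9 222.7] [ 0.5184 -0.0252]
left_edge scene tip 0.77 [316.1 215.4] [0.629  0.0668]
right_edge scene tip 0.79 [279.9 235.1] [ 0.6454 -0.0573]
right_edge scene tip 0.54 [334.6 271.5] [ 0.825  -0.0448]
```

View pics/w24.png

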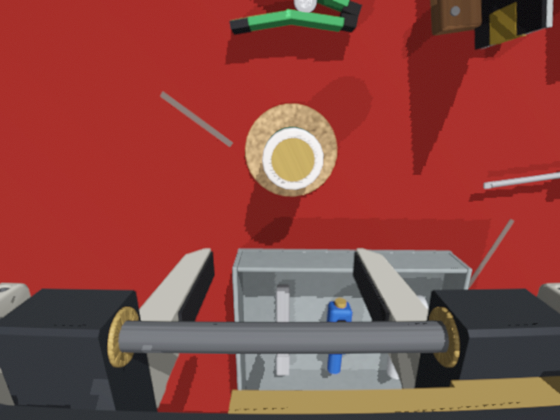

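View pics/t24.png

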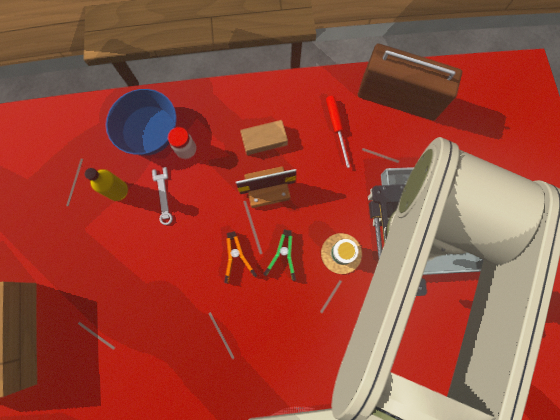

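View pics/s24.png

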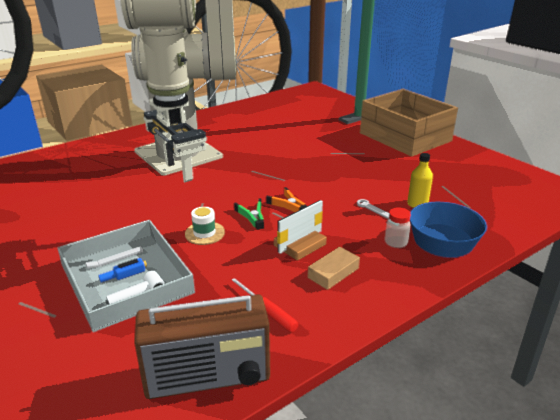

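All parts are in the tray and the tin is on the mat; the freewheel isn't in the scene. Now the clips, starting with orange to the right edge. I'll hover over it and measure.

```bash
python3 -m creep '[[0.025,-0.002,0,0,0],[0.034,-0.002,0,0,0],[0.034,-0.002,0,0,0],[0.034,-0.002,0,0,0],[0.034,-0.002,0,0,0],[0.034,-0.002,0,0,0],[0.034,-0.002,0,0,0],[0.034,0,0,0,0],[0.03,0,0,0,0]]'; python3 -m creep '[[0,0,0,0.12,0],[0,0,0,0.12,0],[0,0,0,0.12,0],[0,0,0,0.12,0],[0,0,0,0.12,0],[0,0,0,0.12,0],[0,0,0,0.12,0],[0,0,0,0.12,0],[0,0,0,0.12,0],[0,0,0,0.12,0],[0,0,0,0.12,0]]'; python3 -m creep '[[0,0,0,0,0],[0,0,0,0,0],[0,0,0,0,0]]'; python3 - <<'E'
from h import *
plan([.452,.086,.15],-1.38)
im=read_camera('wrist'); cv2.imwrite('pics/w25.png',im[:,:,::-1])
for n,z in (('clip1',0),('clip1_jaw',.011),('clip2_jaw',.011)): see('wrist',n,z,3)
E
```

```text
t: 44.98
tool_pos: [0.4516, 0.0897, 0.1542]
orientation: [2.287, 2.153, 0.001]
force: [0.7, -0.5, 0.0]
opening: 0.0927
t: 45.9
tool_pos: [0.4518, 0.0877, 0.154]
orientation: [-3.128, -0.289, -0.0]
force: [0.5, -0.8, -0.0]
opening: 0.093
t: 46.15
tool_pos: [0.4518, 0.0876, 0.154]
orientation: [-3.127, -0.305, -0.0]
force: [-0.0, 0.9, -0.2]
opening: 0.0929
tool shift [-0.0001  0.0016  0.004 ] z-axis [ 0.  0. -1.] yaw_y -1.377 x [0.981 0.193 0.   ] twist 0.003 (alt -3.138) q6 1.457 shift-after-twist [-0.0001  0.0016  0.004 ] tcp [0.4518 0.0876 0.154 ] t 46.15 op 0.0929 F [-0.   0.9 -0.2]
clip1 wrist tip 0.73 [381.3 190.4] [ 0.4744 -0.0223]
clip1 wrist tip 0.64 [279.7 159. ] [0.4868 0.0985]
clip1_jaw wrist tip 0.62 [283.2 117.7] [0.5308 0.1032]
clip2_jaw wrist tip 0.8 [407.5 153.4] [ 0.5209 -0.0348]
```

View pics/w25.png

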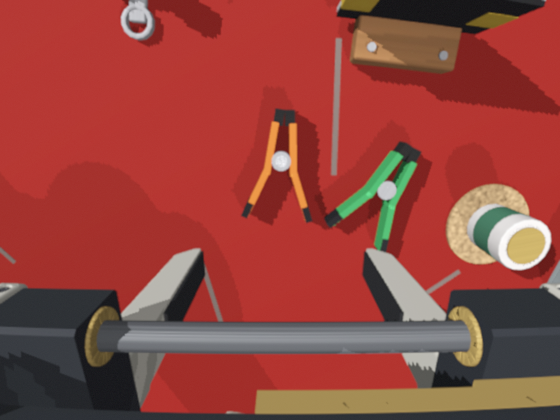

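```bash
python3 - <<'E'
from h import *
p=camera_params('wrist'); im=read_camera('wrist')
x0,y0=220,90
cv2.imwrite('pics/w25z.png',cv2.resize(im[y0:y0+150,x0:x0+215,::-1],None,fx=3.7,fy=3.7,interpolation=cv2.INTER_CUBIC))
f=lambda px,z: at_z(p,px,z)[:2]
piv=f((281,161),.024); jaw=f((285,117),.022); h=(f((246,212),.022)+f((308,216),.022))/2
for n,v in (('piv',piv),('jaw',jaw),('handles mid',h)): print(n,np.round(v,4))
d=jaw-h; print('dir',np.arctan2(d[1],d[0]), 'handle span',np.linalg.norm(f((246,212),.022)-f((308,216),.022)), 'len',np.linalg.norm(d))
E
```

```text
piv [0.4882 0.0971]
jaw [0.5318 0.1014]
handles mid [0.4305 0.0903]
dir 0.10938815793091357 handle span 0.06775877051516335 len 0.10194755323046488
```

View pics/w25z.png

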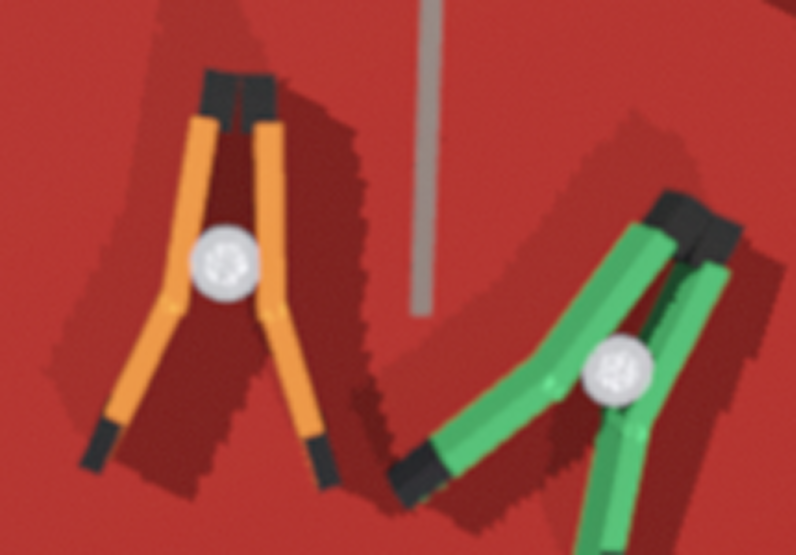

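```bash
python3 -m creep '[[-0.0005,-0.0055,0,0,49],[0,0,0,0.084,49],[0,0,0.02,0,49],[0,0,0.03,0,49],[0,0,0.03,0,49],[0,0,0.02,0,49],[0,0,0,0,49],[0,0,0,0,49],[0,0,0,0,49]]'; python3 - <<'E'
from h import *
plan([.4502,.0928,-.023],-1.461)
im=read_camera('wrist'); cv2.imwrite('pics/w26.png',im[:,:,::-1])
E
```

```text
t: 47.15
tool_pos: [0.4512, 0.0932, 0.0554]
orientation: [-3.137, -0.167, -0.003]
force: [-0.1, -0.7, 0.9]
opening: 0.0754
tool shift [-0.0012  0.0003  0.0784] z-axis [ 0.002  0.    -1.   ] yaw_y -1.464 x [0.994 0.106 0.002] twist -0.003 (alt 3.138) q6 1.557 shift-after-twist [-0.0012  0.0003  0.0784] tcp [0.4512 0.0932 0.0554] t 47.15 op 0.0754 F [-0.1 -0.7  0.9]
```

View pics/w26.png

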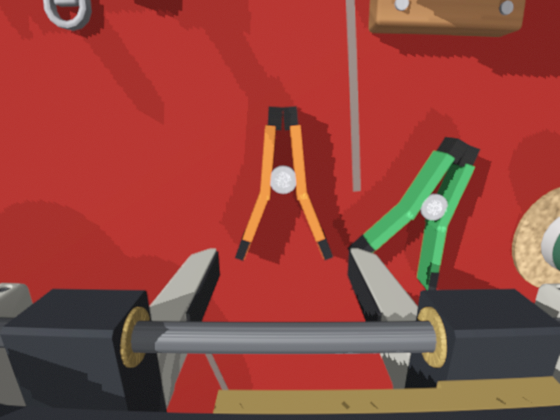

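```bash
python3 - <<'E'
from h import *
p=camera_params('wrist'); s,r=frame(); im=read_camera('wrist')[:,:,::-1].copy()
T=s['tool_pos'].copy()
for sy in(1,-1):
    P=[]
    for x,y in ((.0075,.0377),(.0075,.0555),(-.0075,.0555),(-.0075,.0377)):
        w=T+r.apply([x,sy*y,0]); w[2]=.02; P.append(proj(p,w)[0])
    cv2.polylines(im,[np.int32(P)],True,(255,255,0),1)
cv2.imwrite('pics/w27.png',cv2.resize(im[90:290,200:460],None,fx=3,fy=3,interpolation=cv2.INTER_CUBIC))
E
```

```text
(no output)
```

View pics/w27.png

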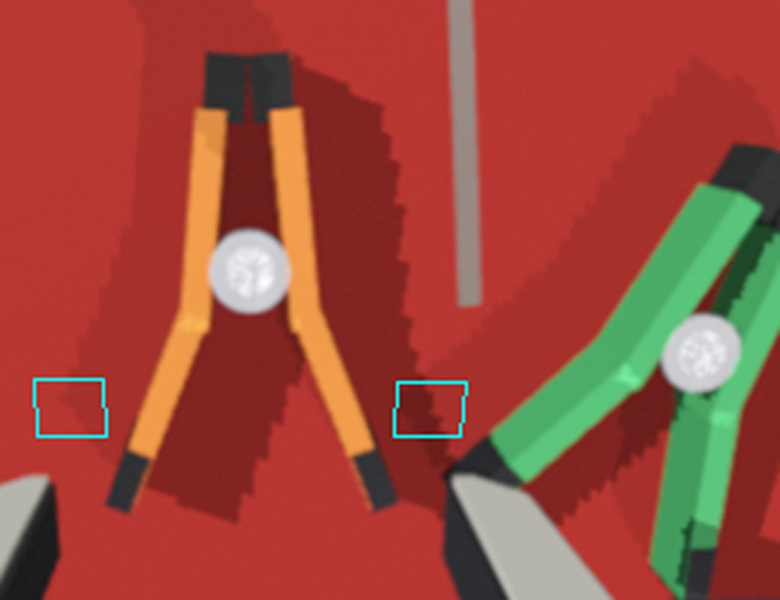

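```bash
python3 -m creep '[[0,0,0.03,0,49],[0,0,0.025,0,49],[0,0,0.012,0,49],[0,0,0.007,0,49],[0,0,0.003,0,49],[0,0,0,0,49],[0,0,0,0,49],[0,0,0,0,49]]'; python3 - <<'E'
from h import *
plan([.4502,.0928,-.0235],-1.461)
E
```

```text
t: 47.92
tool_pos: [0.4517, 0.093, -0.0216]
orientation: [-3.137, -0.166, -0.004]
force: [-0.1, 0.4, -0.1]
opening: 0.0749
tool shift [-0.0015  0.0001  0.0019] z-axis [ 0.003  0.    -1.   ] yaw_y -1.465 x [0.994 0.106 0.003] twist -0.004 (alt 3.138) q6 1.557 shift-after-twist [-0.0015  0.0001  0.0019] tcp [ 0.4517  0.093  -0.0216] t 47.92 op 0.0749 F [-0.1  0.4 -0.1]
```

```bash
python3 -m creep '[[-0.001,0,0.001,0,100],[0,0,0,0,140],[0,0,0,0,160],[0,0,0,0,180],[0,0,0,0,200],[0,0,0,0,255],[0,0,0,0,255],[0,0,0,0,255],[0,0,0,0,255],[0,0,0,0,255],[0,0,0,0,255],[0,0,0,0,255]]' 50; python3 - <<'E'
from h import *
plan([.4502,.0928,-.0235],-1.461)
im=read_camera('wrist'); cv2.imwrite('pics/w28.png',im[:,:,::-1])
E
```

```text
t: 48.92
tool_pos: [0.4498, 0.093, -0.0235]
orientation: [-3.137, -0.166, -0.001]
force: [-1.4, 0.5, 5.0]
opening: 0.0236
tool shift [ 0.0004  0.0003 -0.    ] z-axis [ 0.001  0.    -1.   ] yaw_y -1.465 x [0.994 0.106 0.001] twist -0.004 (alt 3.138) q6 1.557 shift-after-twist [ 0.0004  0.0003 -0.    ] tcp [ 0.4498  0.093  -0.0235] t 48.92 op 0.0236 F [-1.4  0.5  5. ]
```

View pics/w28.png

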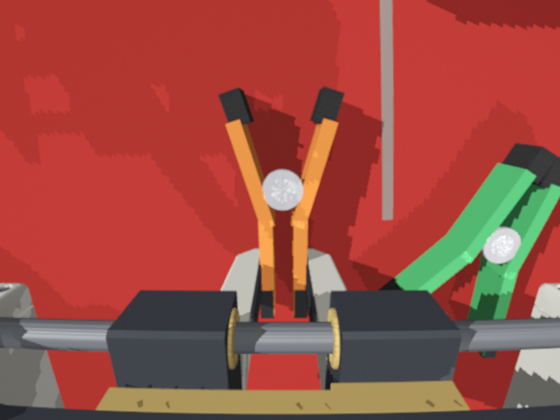

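```bash
python3 - <<'E'
from h import *
p=camera_params('wrist'); s,r=frame()
L=lambda px,z: np.round(r.inv().apply(at_z(p,px,z)-s['tool_pos']),4)
print('pivot',L((282.5,190),.024)); print('jaws',L((235,107),.022),L((327,106),.022), 'mid', (L((235,107),.022)+L((327,106),.022))/2)
E
```

```text
pivot [ 0.0481 -0.0007 -0.0475]
jaws [ 0.086  -0.0221 -0.0454] [ 0.0865  0.0194 -0.0454] mid [ 0.08625 -0.00135 -0.0454 ]
```

```bash
python3 - <<'E'
from h import *
p=camera_params('wrist'); s,r=frame()
# wrist cam pose in tool
c=r.inv().apply(p['position']-s['tool_pos']); Rc=r.inv()*R.from_rotvec(p['rotation'])
import copy
def at(tcp,rot,px,z):
    q=dict(p); q['position']=np.array(tcp)+rot.apply(c); q['rotation']=(rot*Rc).as_rotvec(); return at_z(q,px,z)
r26=R.from_rotvec([-3.137,-.167,-.003]); T=np.array([.4512,.0932,.0554])
print('w26 pivot world',at(T,r26,(283,180),.024), 'handle ends',at(T,r26,(241,252),.022),at(T,r26,(326,252),.022),'tips',at(T,r26,(283,108),.022))
print('now pivot',at_z(p,(282.5,190),.024),'handle ends',at_z(p,(267,317),.022),at_z(p,(300,317),.022))
E
```

```text
w26 pivot world [0.48821213 0.09749261 0.024     ] handle ends [0.42689166 0.12428864 0.022     ] [0.4340685  0.05743343 0.022     ] tips [0.53816428 0.10287759 0.022     ]
now pivot [0.49748747 0.09877126 0.024     ] handle ends [0.42436647 0.09961471 0.022     ] [0.4263117  0.08138796 0.022     ]
```

```bash
python3 - <<'E'
from h import *
p=camera_params('wrist'); s,r=frame()
c=r.inv().apply(p['position']-s['tool_pos']); Rc=r.inv()*R.from_rotvec(p['rotation'])
def at(tcp,rot,px,z):
    q=dict(p); q['position']=np.array(tcp)+rot.apply(c); q['rotation']=(rot*Rc).as_rotvec(); return at_z(q,px,z)[:2]
r26=R.from_rotvec([-3.137,-.167,-.003]); T=np.array([.4512,.0932,.0554])
print('green w26',at(T,r26,(433,207),.024),'now',at_z(p,(502,245),.024)[:2])
print('strip end w26',at(T,r26,(356,190),0),'now',at_z(p,(387,219),0)[:2])
E
```

```text
green w26 [ 0.48002999 -0.01766678] now [ 0.48088515 -0.01751208]
strip end w26 [0.48172667 0.03676505] now [0.48145365 0.03655626]
```

The clip is squeezed to its stop (23.6 mm), jaws wide open and aligned. The pivot now sits 48 mm ahead of the TCP, so the jaw point is about 92 mm ahead. I'll lift, turn and carry it to the right edge.

```bash
python3 -m creep '[[0,0,-0.005,0,255],[0,0,-0.015,0,255],[0,0,-0.025,0,255],[0,0,-0.03,0,255],[0,0,-0.03,0,255],[0,0,-0.03,0,255],[0,0,-0.03,0,255],[0,0,-0.02,0,255],[0,0,0,-0.1214,255],[0,0,0,-0.1214,255],[0,0,0,-0.1214,255],[0,0,0,-0.1214,255]]' 55; python3 -m creep '[[0,0,0,-0.1214,255],[0,0,0,-0.1214,255],[0,0,0,-0.1214,255],[0,0,0,-0.1214,255],[0,0,0,-0.1214,255],[0,0,0,-0.1214,255],[0,0,0,-0.1214,255],[0,0,0,-0.1214,255],[0,0,0,-0.1214,255],[0,0,0,0,255],[0,0,0,0,255]]'; python3 - <<'E'
from h import *
plan([.6644,-.1857,.16],.113)
im=read_camera('wrist'); cv2.imwrite('pics/w29.png',im[:,:,::-1])
p=camera_params('wrist'); s,r=frame()
E
```

```text
t: 49.97
tool_pos: [0.4491, 0.0928, 0.1611]
orientation: [3.002, 0.925, 0.0]
force: [0.1, 0.6, -0.4]
opening: 0.0231
t: 50.88
tool_pos: [0.4491, 0.0928, 0.1609]
orientation: [-2.096, -2.34, 0.0]
force: [1.1, -0.6, -1.2]
opening: 0.0233
tool shift [-0.3003  0.1836  0.0008] z-axis [-0. -0. -1.] yaw_y 0.110 x [-0.109  0.994 -0.   ] twist -0.003 (alt 3.138) q6 -0.018 shift-after-twist [-0.301   0.1825  0.0008] tcp [0.4491 0.0928 0.1609] t 50.88 op 0.0233 F [ 1.1 -0.6 -1.2]
```

View pics/w29.png

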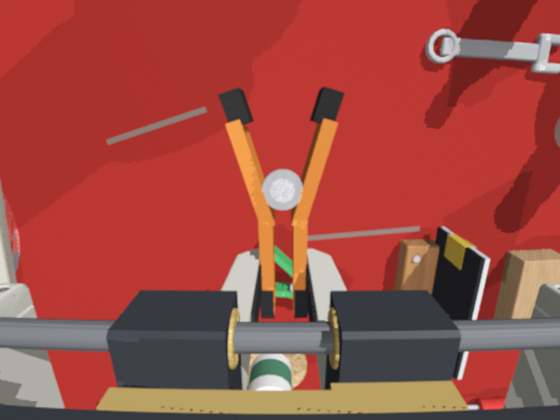

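```bash
python3 -m creep '[[-0.03,0.01,0,0,255],[-0.03,0.015,0,0,255],[-0.03,0.02,0,0,255],[-0.03,0.02,0,0,255],[-0.03,0.02,0,0,255],[-0.03,0.02,0,0,255],[-0.03,0.02,0,0,255],[-0.03,0.02,0,0,255],[-0.03,0.02,0,0,255],[-0.03,0.018,0,0,255],[0,0,0,0,255],[0,0,0,0,255]]'; python3 -m creep '[[0,0,0,0,255],[0,0,0,0,255],[0,0,0,0,255]]';python3 - <<'E'
from h import *
plan([.6644,-.1857,.02],.113)
im=read_camera('wrist'); cv2.imwrite('pics/w30.png',im[:,:,::-1])
read_camera('scene'); read_camera('top')
for c in ('wrist','scene','top'):
    for n in ('left_edge','right_edge'): see(c,n,.055)
E
```

```text
t: 51.93
tool_pos: [0.6649, -0.1861, 0.1588]
orientation: [-2.097, -2.336, 0.002]
force: [0.4, 0.9, -0.4]
opening: 0.0237
t: 52.18
tool_pos: [0.6649, -0.1835, 0.1618]
orientation: [2.091, 2.344, 0.001]
force: [-0.3, 0.1, -1.5]
opening: 0.0232
tool shift [-0.0021 -0.0009  0.1418] z-axis [ 0.001 -0.    -1.   ] yaw_y 0.114 x [-0.113  0.994 -0.   ] twist 0.001 (alt -3.141) q6 -0.457 shift-after-twist [-0.0021 -0.0009  0.1418] tcp [ 0.6649 -0.1835  0.1618] t 52.18 op 0.0232 F [-0.3  0.1 -1.5]
right_edge wrist tip 0.91 [283.9  57.7] [ 0.6503 -0.0525]
left_edge scene tip 0.74 [315.8 216.2] [0.6314 0.0638]
right_edge scene tip 0.79 [281.1 235.5] [ 0.6485 -0.0561]
left_edge top tip 0.71 [241.4 188.2] [0.6362 0.0634]
right_edge top tip 0.57 [286.7 178.8] [ 0.647  -0.0472]
```

View pics/w30.png

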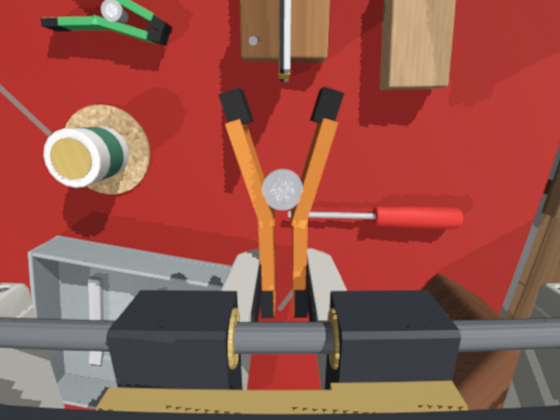

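```bash
python3 - <<'E'
from h import *
im=read_camera('wrist')[:,:,::-1]
cv2.imwrite('pics/w30z.png',cv2.resize(im[0:125,200:370],None,fx=4.6,fy=4.6,interpolation=cv2.INTER_NEAREST))
E
```

```text
(no output)
```

View pics/w30z.png

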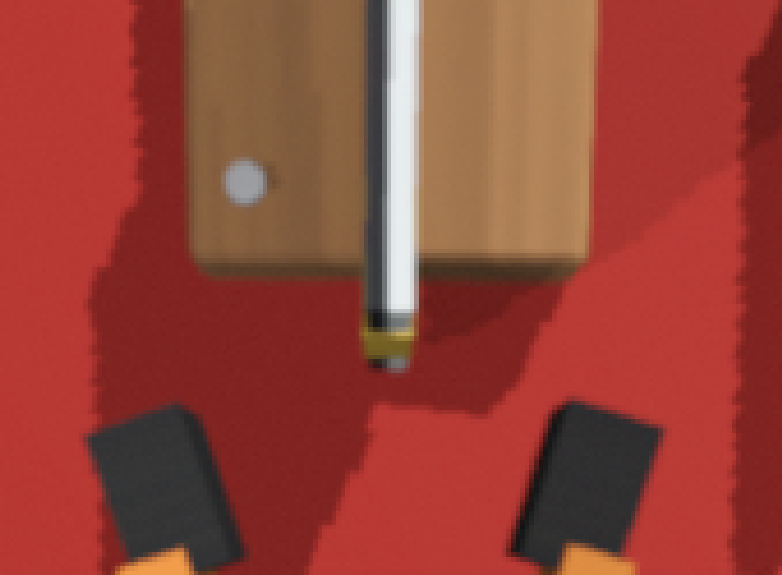

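```bash
python3 - <<'E'
from h import *
p=camera_params('wrist'); s,r=frame(); T=s['tool_pos']
L=lambda px,z: np.round(r.inv().apply(at_z(p,px,z)-T),4)
print('top end',L((285.2,67.8),.1),'far top',L((285.3,0),.1),'bottom end',L((284.8,80),.012), 'patch low/up', L((284.5,77.5),.038),L((284.5,71),.072))
zc=T[2]+.0235+.022
print('jaw L,R',L((235,105),zc),L((328,105),zc),'pivot',L((282.5,190),zc+.002))
print('world end',at_z(p,(285.2,67.8),.1),at_z(p,(284.8,80),.012))
E
```

```text
top end [0.1177 0.0012 0.061 ] far top [0.1634 0.0011 0.061 ] bottom end [0.1181 0.0012 0.149 ] patch low/up [0.1177 0.0008 0.123 ] [0.119  0.0007 0.089 ]
jaw L,R [ 0.0875 -0.0219 -0.0455] [ 0.0875  0.02   -0.0455] pivot [ 0.0486 -0.0005 -0.0475]
world end [ 0.65285363 -0.06748071  0.1       ] [ 0.65285124 -0.06701904  0.012     ]
```

Measured in the tool frame, the flap end is at x = 0.118, y = +0.001 and aligned with the tool. I'll descend short of the flap, then slide in.

```bash
python3 -m creep '[[0,0.002,0.02,0,255],[0,0,0.03,0,255],[0,0,0.03,0,255],[0,0,0.03,0,255],[0,0,0.02,0,255],[0,0,0.01,0,255],[0,0,0.001,0,255],[0,0,0,0,255],[0,0,0,0,255],[0,0,0,0,255]]';python3 - <<'E'
from h import *
plan([.6644,-.1857,.0205],.113)
im=read_camera('wrist')[:,:,::-1]; cv2.imwrite('pics/w31.png',im)
im=read_camera('scene')[:,:,::-1]; cv2.imwrite('pics/s31.png',cv2.resize(im[170:310,200:380],None,fx=4.2,fy=4.2,interpolation=cv2.INTER_CUBIC))
E
```

```text
t: 53.52
tool_pos: [0.6688, -0.185, 0.0227]
orientation: [2.09, 2.341, 0.002]
force: [0.5, 0.1, -1.3]
opening: 0.0232
tool shift [-0.0002 -0.0045  0.0021] z-axis [ 0.004 -0.001 -1.   ] yaw_y 0.113 x [-0.113  0.994 -0.002] twist 0.000 (alt -3.141) q6 -0.457 shift-after-twist [-0.0002 -0.0045  0.0021] tcp [ 0.6688 -0.185   0.0227] t 53.52 op 0.0232 F [ 0.5  0.1 -1.3]
```

View pics/w31.png

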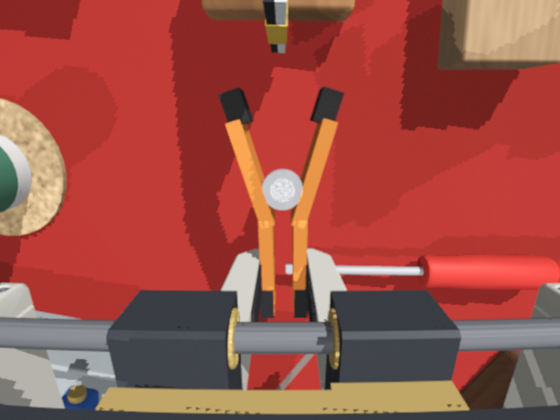

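View pics/s31.png

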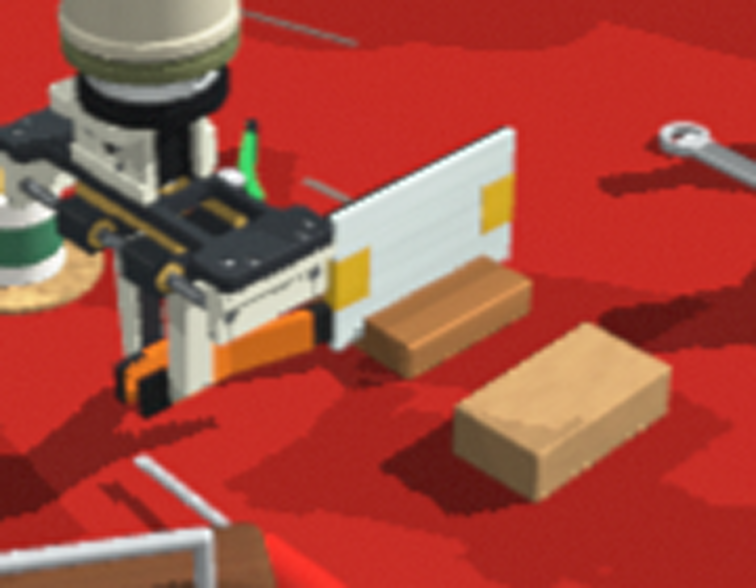

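```bash
python3 -m creep '[[0,0,0,0,255],[0,0,0,0,255],[0,0,0,0,255],[0,0,0,0,255]]';python3 - <<'E'
from h import *
plan([.6644,-.1857,.0205],.113)
im=read_camera('wrist')[:,:,::-1]; cv2.imwrite('pics/w32.png',cv2.resize(im[0:125,200:370],None,fx=4.6,fy=4.6,interpolation=cv2.INTER_NEAREST))
s,r=frame(); T=s['tool_pos']; p=camera_params('scene')
im=read_camera('scene')[:,:,::-1]; x0,y0=200,170
o=cv2.resize(im[170:310,200:380],None,fx=4.2,fy=4.2,interpolation=cv2.INTER_CUBIC)
# predicted near jaw pad box corners: pad outer end at tool x .09, y .02, z levels
for zz,c in ((0,(255,255,0)),(.022,(0,255,0))):
    for xy in ((.078,.0225),(.096,.026)):
        w=T+r.apply([xy[0],xy[1],0]); w[2]=T[2]+.0235+zz; q=(proj(p,w)[0]-[x0,y0])*4.2; cv2.circle(o,tuple(int(v) for v in q),3,c,-1)
# predicted patch on near face
for dz in (-.017,.017):
    for dx in (.118,.144):
        w=T+r.apply([dx,.0012-.002+.004,0]); w[2]=.055+dz; q=(proj(p,w)[0]-[x0,y0])*4.2; cv2.circle(o,tuple(int(v) for v in q),3,(255,0,255),-1)
cv2.imwrite('pics/s32.png',o)
E
```

```text
t: 53.95
tool_pos: [0.667, -0.1843, 0.0201]
orientation: [2.092, 2.344, 0.0]
force: [1.1, -0.1, -0.4]
opening: 0.0234
tool shift [-0.0011 -0.0028 -0.0004] z-axis [ 0. -0. -1.] yaw_y 0.113 x [-0.113  0.994 -0.   ] twist 0.000 (alt -3.141) q6 -0.457 shift-after-twist [-0.0011 -0.0028 -0.0004] tcp [ 0.667  -0.1843  0.0201] t 53.95 op 0.0234 F [ 1.1 -0.1 -0.4]
```

View pics/w32.png

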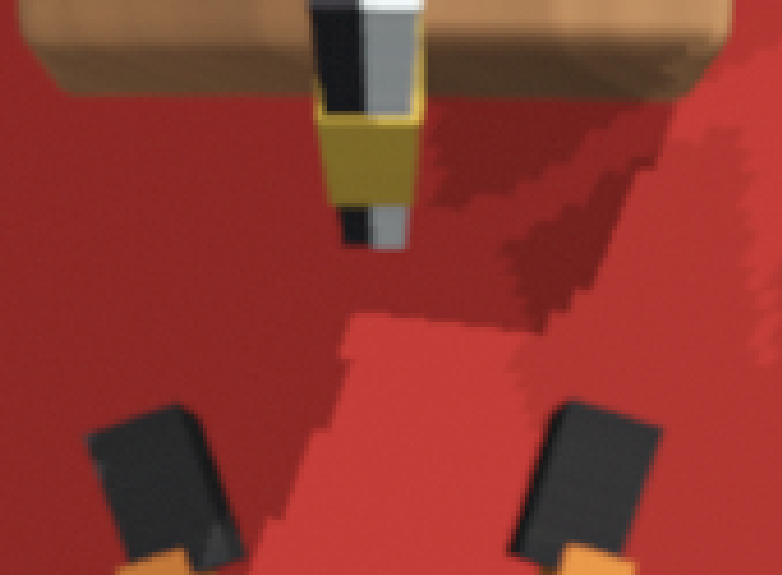

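View pics/s32.png

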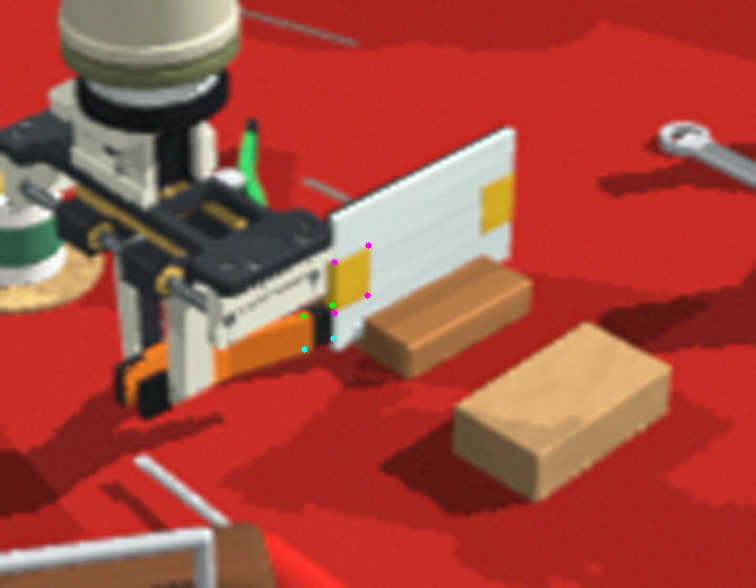

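```bash
python3 - <<'E'
from h import *
p=camera_params('wrist'); s,r=frame(); T=s['tool_pos']
L=lambda px,z: np.round(r.inv().apply(at_z(p,px,z)-T),4)
print('bottom end',L((281.7,53.5),.012),'patch low',L((281.2,44.6),.038),'patch up',L((280.7,25.5),.072))
print('jaw mid',L((282,105),T[2]+.0455))
E
```

```text
bottom end [ 0.1182 -0.0012  0.0079] patch low [ 0.1178 -0.0013 -0.0181] patch up [ 0.1182 -0.0013 -0.0521]
jaw mid [ 0.0874 -0.0008 -0.0455]
```

```bash
python3 -m creep '[[0.006,0,0,0,255],[0.008,0,0,0,255],[0.009,0,0,0,255],[0.008,0,0,0,255],[0.006,0,0,0,255],[0.003,0,0,0,255],[0,0,0,0,255],[0,0,0,0,255],[0,0,0,0,255],[0,0,0,0,255],[0,0,0,0,255]]';python3 - <<'E'
from h import *
plan([.6644,-.1857,.0205],.113)
im=read_camera('wrist')[:,:,::-1]; cv2.imwrite('pics/w33.png',im)
im=read_camera('scene')[:,:,::-1]; cv2.imwrite('pics/s33.png',cv2.resize(im[170:310,200:380],None,fx=4.2,fy=4.2,interpolation=cv2.INTER_CUBIC))
E
```

```text
t: 54.97
tool_pos: [0.6625, -0.145, 0.0199]
orientation: [2.093, 2.343, -0.0]
force: [-1.1, -0.1, -1.1]
opening: 0.0235
tool shift [-0.0406 -0.0027 -0.0006] z-axis [ 0. -0. -1.] yaw_y 0.113 x [-0.113  0.994 -0.   ] twist -0.000 (alt 3.141) q6 -0.404 shift-after-twist [-0.0406 -0.0027 -0.0006] tcp [ 0.6625 -0.145   0.0199] t 54.97 op 0.0235 F [-1.1 -0.1 -1.1]
```

View pics/w33.png

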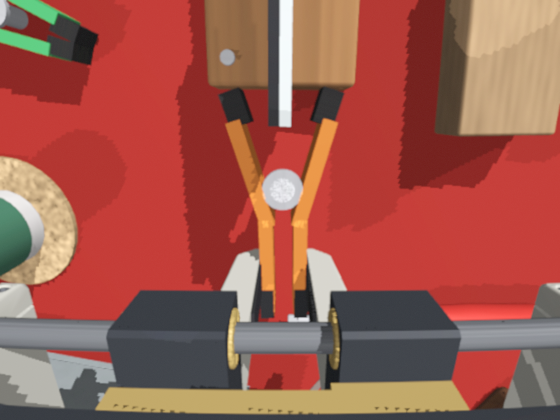

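View pics/s33.png

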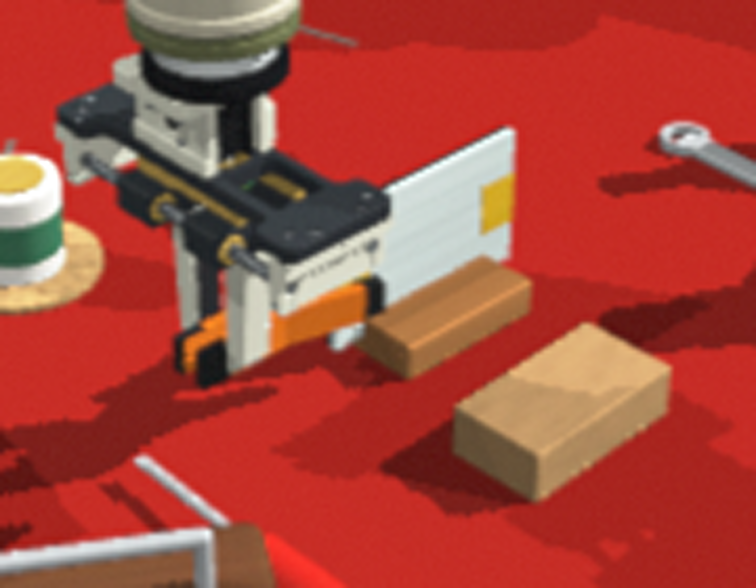

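The jaws straddle the flap. Releasing gradually.

```bash
python3 -m creep '[[0,0,0,0,185],[0,0,0,0,175],[0,0,0,0,165],[0,0,0,0,155],[0,0,0,0,145],[0,0,0,0,135],[0,0,0,0,125],[0,0,0,0,115],[0,0,0,0,105],[0,0,0,0,90],[0,0,0,0,75],[0,0,0,0,60]]';python3 - <<'E'
from h import *
plan([.6644,-.1857,.0205],.113)
im=read_camera('wrist')[:,:,::-1]; cv2.imwrite('pics/w34.png',im)
E
```

```text
t: 56.07
tool_pos: [0.6627, -0.1446, 0.0201]
orientation: [2.092, 2.344, 0.0]
force: [-0.2, -0.1, 1.0]
opening: 0.068
tool shift [-0.041  -0.0029 -0.0004] z-axis [ 0. -0. -1.] yaw_y 0.113 x [-0.113  0.994 -0.   ] twist 0.000 (alt -3.141) q6 -0.404 shift-after-twist [-0.041  -0.0029 -0.0004] tcp [ 0.6627 -0.1446  0.0201] t 56.07 op 0.068 F [-0.2 -0.1  1. ]
```

View pics/w34.png

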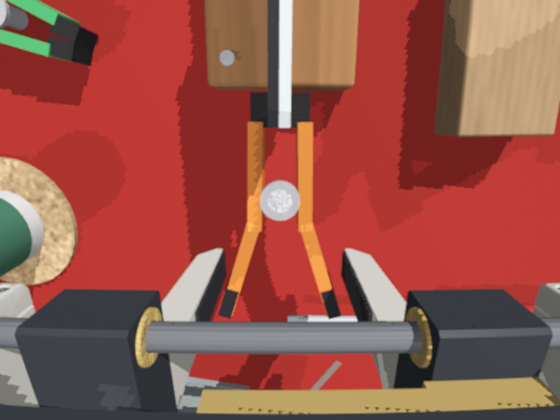

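```bash
python3 - <<'E'
from h import *
p=camera_params('wrist'); s,r=frame(); T=s['tool_pos']
L=lambda px,z: np.round(r.inv().apply(at_z(p,px,z)-T),4)
print('pivot',L((280,201),.044+.024),'pad near/far',L((258,126),.066),L((258,93),.066),'flap end top should be .077:',L((280,127.5),.1))
see('wrist','clip1_jaw',.055,2); see('scene','clip1_jaw',.055,2);see('wrist','right_edge',.055,1)
print('target',np.round(T+r.apply([.131-.041,-.001,0]),4))
E
```

```text
pivot [ 0.0433 -0.0017 -0.0479] pad near/far [ 0.0783 -0.0117 -0.0459] [ 0.0926 -0.0115 -0.0459] flap end top should be .077: [ 0.0788 -0.0013 -0.0799]
clip1_jaw wrist tip 0.78 [280.  109.8] [ 0.6513 -0.0599]
clip1_jaw scene tip 0.66 [282.8 238.3] [ 0.6601 -0.0597]
right_edge wrist tip 0.82 [279.2  92.2] [ 0.65   -0.0519]
target [ 0.6516 -0.0554  0.0201]
```

It's biting, but about 4.5 mm too far out: the pads sit flush with the flap edge. There's plenty of time, so I'll re-squeeze and push deeper, allowing for the roughly 5 mm pull-back on release.

```bash
python3 -m creep '[[0,0,0,0,110],[0,0,0,0,140],[0,0,0,0,160],[0,0,0,0,180],[0,0,0,0,200],[0,0,0,0,255],[0,0,0,0,255],[0,0,0,0,255],[0,0,0,0,255],[0,0,0,0,255],[0,0,0,0,255]]' 55; python3 - <<'E'
from h import *
plan([.6644,-.1857,.0205],.113)
im=read_camera('wrist')[:,:,::-1]; cv2.imwrite('pics/w35.png',im)
E
```

```text
t: 57.18
tool_pos: [0.6625, -0.1446, 0.0199]
orientation: [2.092, 2.344, 0.0]
force: [0.1, -0.6, -0.1]
opening: 0.0233
tool shift [-0.041  -0.0028 -0.0006] z-axis [ 0.  0. -1.] yaw_y 0.113 x [-0.113  0.994  0.   ] twist 0.000 (alt -3.141) q6 -0.404 shift-after-twist [-0.041  -0.0028 -0.0006] tcp [ 0.6625 -0.1446  0.0199] t 57.18 op 0.0233 F [ 0.1 -0.6 -0.1]
```

View pics/w35.png

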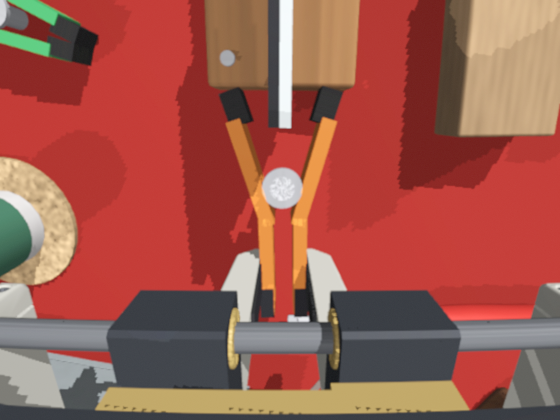

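```bash
python3 -m creep '[[0.003,0,0,0,255],[0.002,0,0,0,255],[0,0,0,0,255],[0,0,0,0,255],[0,0,0,0,255],[0,0,0,0,185],[0,0,0,0,170],[0,0,0,0,155],[0,0,0,0,145],[0,0,0,0,135],[0,0,0,0,125],[0,0,0,0,115]]'; python3 -m creep '[[0,0,0,0,105],[0,0,0,0,90],[0,0,0,0,70],[0,0,0,0,50],[0,0,0,0,40],[0,0,0,0,40]]'; python3 - <<'E'
from h import *
plan([.6644,-.1857,.0205],.113)
im=read_camera('wrist')[:,:,::-1]; cv2.imwrite('pics/w36.png',im)
see('wrist','clip1_jaw',.055,2); see('wrist','right_edge',.055,1)
E
```

```text
t: 58.23
tool_pos: [0.6619, -0.1396, 0.0199]
orientation: [-2.092, -2.344, -0.0]
force: [0.3, 0.4, -1.6]
opening: 0.0493
t: 58.73
tool_pos: [0.6621, -0.1397, 0.0201]
orientation: [2.092, 2.343, 0.0]
force: [0.9, -0.3, 0.3]
opening: 0.0774
tool shift [-0.046  -0.0029 -0.0004] z-axis [ 0. -0. -1.] yaw_y 0.113 x [-0.113  0.994 -0.   ] twist 0.000 (alt -3.141) q6 -0.397 shift-after-twist [-0.046  -0.0029 -0.0004] tcp [ 0.6621 -0.1397  0.0201] t 58.73 op 0.0774 F [ 0.9 -0.3  0.3]
clip1_jaw wrist tip 0.73 [276.5 107.5] [ 0.6488 -0.054 ]
clip1_jaw wrist tip 0.37 [20.7 29.4] [ 0.5246 -0.0307]
```

View pics/w36.png

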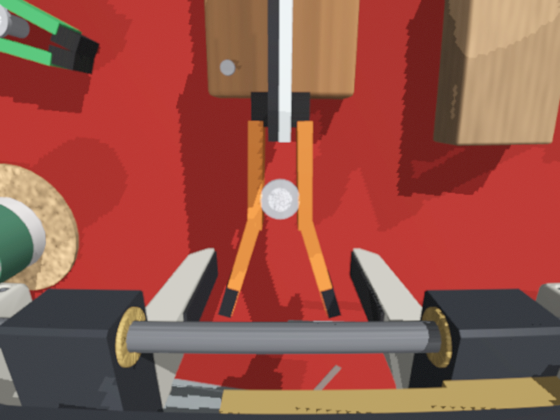

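Jaw now at y = −0.054 against the target −0.055, with the pads inside the patch. Retreating upward, then on to the green clip.

```bash
python3 -m creep '[[0,0,-0.01,0,40],[0,0,-0.02,0,40],[0,0,-0.03,0,40],[0,0,-0.03,0,40],[0,0,-0.03,0,40],[0,0,-0.02,0,40],[0.005,-0.03,0,0,40],[0.005,-0.033,0,0,40],[0.005,-0.033,0,0,40],[0.005,-0.033,0,0,40],[0.005,-0.033,0,0,40],[0.005,-0.028,0,0,40]]'; python3 -m creep '[[0,0,0,0,40],[0,0,0,0,40],[0,0,0,0,40]]'; python3 - <<'E'
from h import *
plan([.44,-.01,.16],1.32)
im=read_camera('wrist')[:,:,::-1]; cv2.imwrite('pics/w37.png',im)
see('wrist','clip2_jaw',.011,2);see('wrist','clip2',.0,2)
im=read_camera('scene')[:,:,::-1]; cv2.imwrite('pics/s37.png',cv2.resize(im[150:310,180:380],None,fx=4,fy=4,interpolation=cv2.INTER_CUBIC))
see('scene','clip1_jaw',.055);
E
```

```text
t: 59.88
tool_pos: [0.468, -0.1312, 0.1605]
orientation: [2.092, 2.343, 0.0]
force: [-0.2, 0.3, 0.1]
opening: 0.0782
t: 60.13
tool_pos: [0.4706, -0.1316, 0.1612]
orientation: [2.091, 2.342, 0.001]
force: [0.5, -0.3, -1.2]
opening: 0.0785
tool shift [ 0.1243 -0.0167  0.001 ] z-axis [ 0.002 -0.001 -1.   ] yaw_y 0.113 x [-0.113  0.994 -0.001] twist -1.207 (alt 1.935) q6 -0.491 shift-after-twist [0.0599 0.1102 0.001 ] tcp [ 0.4706 -0.1316  0.1612] t 60.13 op 0.0785 F [ 0.5 -0.3 -1.2]
clip2_jaw wrist tip 0.9 [340.  104.4] [ 0.5191 -0.0311]
clip2_jaw wrist tip 0.66 [237.7 361.3] [ 0.4362 -0.3741]
clip2 wrist tip 0.74 [303.1  91.9] [ 0.4796 -0.0225]
clip2 wrist tip 0.61 [462.4 190.3] [ 0.6807 -0.1072]
clip1_jaw scene tip 0.84 [282.4 238.5] [ 0.6602 -0.061 ]
```

View pics/w37.png

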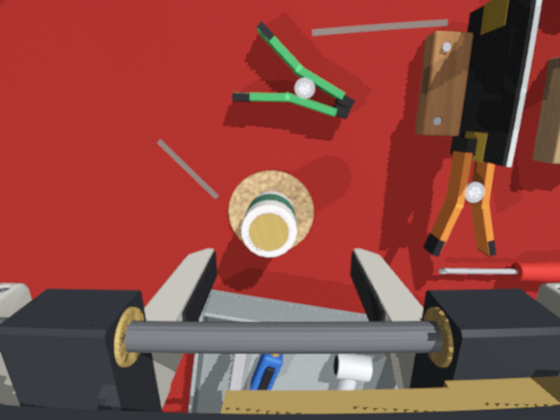

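View pics/s37.png

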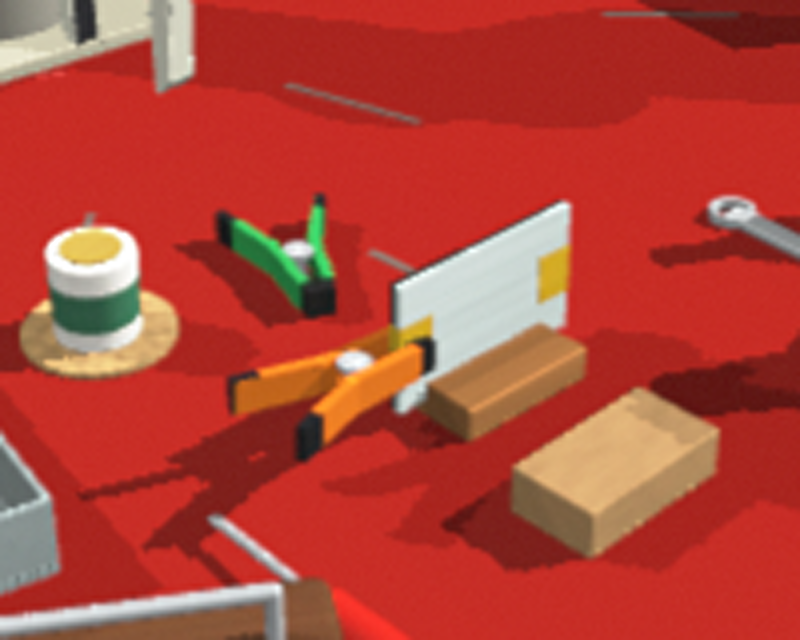

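```bash
python3 - <<'E'
from h import *
p=camera_params('scene'); im=read_camera('scene')[:,:,::-1]
x0,y0=240,200; S=9
o=cv2.resize(im[y0:y0+65,x0:x0+85],None,fx=S,fy=S,interpolation=cv2.INTER_CUBIC)
ux=np.array([-.113,.994,0]); uy=np.array([.994,.113,0])
end=np.array([.6525,-.0685,0]) # flap end mid
def dot(a,b,z,c):
    q=(proj(p,end+a*ux+b*uy+[0,0,z])[0]-[x0,y0])*S; cv2.circle(o,tuple(int(v) for v in q),3,c,-1)
for a in (0,.026):
    for z in (.038,.072): dot(a,.004,z,(255,0,255))
for a in (0,.140):
    for z in (.012,.1): dot(a,.004,z,(255,255,255))
dot(.114,.004,.038,(255,0,255));dot(.114,.004,.072,(255,0,255))
for a in (.005,.021):
    for z in (.045,.065): dot(a,.012,z,(255,255,0))
cv2.imwrite('pics/s38.png',o)
E
```

```text
(no output)
```

View pics/s38.png

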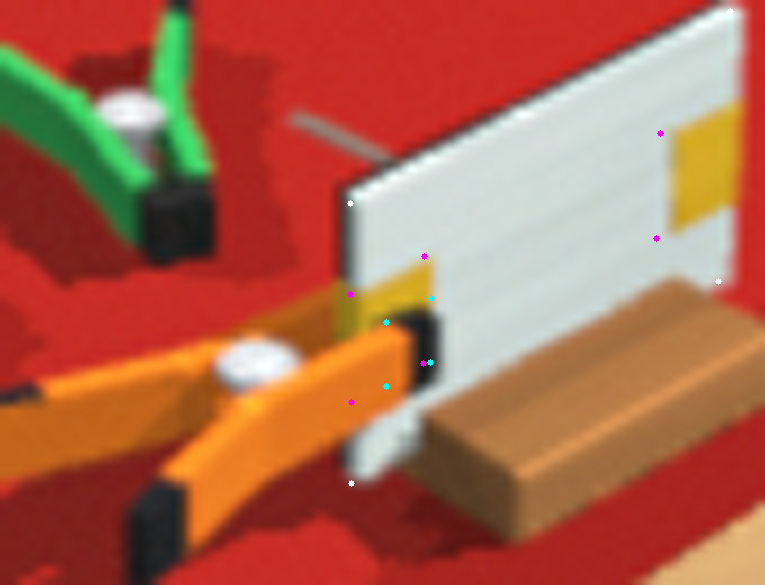

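```bash
python3 - <<'E'
from h import *
p=camera_params('wrist'); im=read_camera('wrist')[:,:,::-1]
x0,y0=220,5
cv2.imwrite('pics/w37z.png',cv2.resize(im[y0:y0+125,x0:x0+155],None,fx=5,fy=5,interpolation=cv2.INTER_CUBIC))
E
```

```text
(no output)
```

View pics/w37z.png

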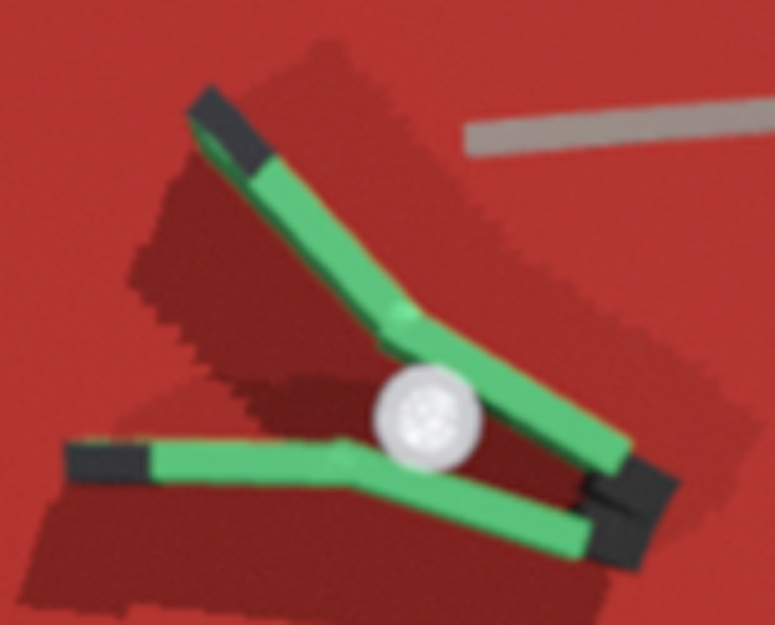

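```bash
python3 - <<'E'
from h import *
p=camera_params('wrist')
f=lambda px,z=.022: at_z(p,px,z)[:2]
piv=f((305.6,88.6),.024); tip=f((351.6,110.4)); h=(f((260,25))+f((233,97.4)))/2
d=tip-h; a=np.arctan2(d[1],d[0]); u=np.array([np.cos(a),np.sin(a)])
print('piv',piv,'tip',tip,'h',h,'dir',a,'dir2',np.arctan2(*(tip-piv)[::-1]),'tip-piv',np.linalg.norm(tip-piv),'off',(piv-h)@[-u[1],u[0]])
sq=piv-.038*u; print('squeeze',sq); plan([*sq,.1],a+np.pi/2)
E
```

```text
piv [ 0.47931369 -0.0206796 ] tip [ 0.52853177 -0.03561813] h [ 0.41852963 -0.00276314] dir -0.29024159227802393 dir2 -0.29468044204753885 tip-piv 0.051435190039692734 off 0.00022831233169654042
squeeze [ 0.44290305 -0.00980462]
tool shift [ 0.1238 -0.0132  0.0598] z-axis [-0.001  0.    -1.   ] yaw_y 0.114 x [-0.113  0.994  0.   ] twist -1.167 (alt 1.975) q6 -0.491 shift-after-twist [0.0608 0.1086 0.0598] tcp [ 0.4701 -0.1313  0.1598] t 60.48 op 0.0788 F [ 0.3  0.2 -0.4]
```

```bash
python3 -m creep '[[0.03,-0.0033,0,0,45],[0.032,-0.0033,0,-0.1165,45],[0,0,0,-0.1165,45],[0,0,0,-0.1165,45],[0,0,0,-0.1165,45],[0,0,0,-0.1165,45],[0,0,0,-0.1165,45],[0,0,0,-0.1165,45],[0,0,0,-0.1165,45],[0,0,0,-0.1165,45],[0,0,0,-0.1165,45]]'; python3 -m creep '[[0,0,0,0,45],[0,0,0,0,45],[0,0,0,0,45]]'; python3 - <<'E'
from h import *
plan([.4429,-.0098,.06],1.278)
im=read_camera('wrist')[:,:,::-1]; cv2.imwrite('pics/w39.png',im)
E
```

```text
t: 61.4
tool_pos: [0.4563, -0.0704, 0.1598]
orientation: [-0.448, -3.109, -0.0]
force: [0.7, 0.3, 0.2]
opening: 0.0764
t: 61.65
tool_pos: [0.4562, -0.0704, 0.1598]
orientation: [-0.464, -3.107, -0.0]
force: [-0.4, 0.3, -0.8]
opening: 0.0767
tool shift [0.0304 0.0541 0.0998] z-axis [-0.  0. -1.] yaw_y 1.275 x [-0.956  0.292  0.   ] twist -0.003 (alt 3.138) q6 -1.539 shift-after-twist [0.0302 0.0542 0.0998] tcp [ 0.4562 -0.0704  0.1598] t 61.65 op 0.0767 F [-0.4  0.3 -0.8]
```

View pics/w39.png

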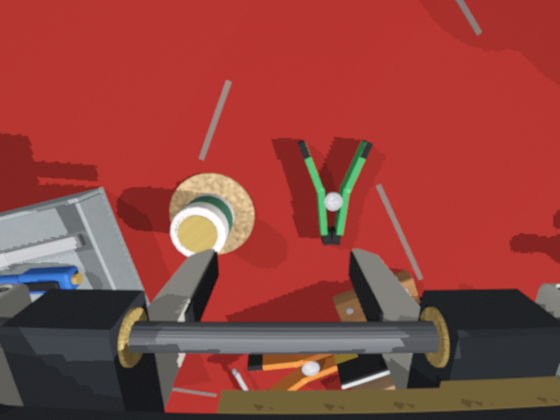

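```bash
python3 - <<'E'
from h import *
p=camera_params('wrist'); print(at_z(p,(334,202),.024))
E
python3 -m creep '[[0.015,0.027,0,0,45],[0.0154,0.0271,0,0,45],[0,0,0.03,0,45],[0,0,0.035,0,45],[0,0,0.035,0,45],[0,0,0,0,45],[0,0,0,0,45],[0,0,0,0,45],[0,0,0,0,45]]'; python3 - <<'E'
from h import *
plan([.4429,-.0098,-.0235],1.278)
p=camera_params('wrist'); s,r=frame(); im=read_camera('wrist')[:,:,::-1].copy()
T=s['tool_pos'].copy(); h=s['opening']/2
for sy in(1,-1):
    P=[]
    for x,y in ((.0075,h),(.0075,h+.0175),(-.0075,h+.0175),(-.0075,h)):
        w=T+r.apply([x,sy*y,0]); w[2]=.02; P.append(proj(p,w)[0])
    cv2.polylines(im,[np.int32(P)],True,(255,255,0),1)
cv2.imwrite('pics/w40.png',im)
E
```

```text
[ 0.47911556 -0.0194364   0.024     ]
t: 62.45
tool_pos: [0.4447, -0.0103, 0.0627]
orientation: [0.458, 3.104, 0.0]
force: [-0.3, 0.1, 0.2]
opening: 0.0763
tool shift [ 0.0022 -0.0001  0.0862] z-axis [ 0.004 -0.001 -1.   ] yaw_y 1.278 x [-0.957  0.289 -0.004] twist -0.000 (alt 3.141) q6 -1.416 shift-after-twist [ 0.0022 -0.0001  0.0862] tcp [ 0.4447 -0.0103  0.0627] t 62.45 op 0.0763 F [-0.3  0.1  0.2]
```

View pics/w40.png

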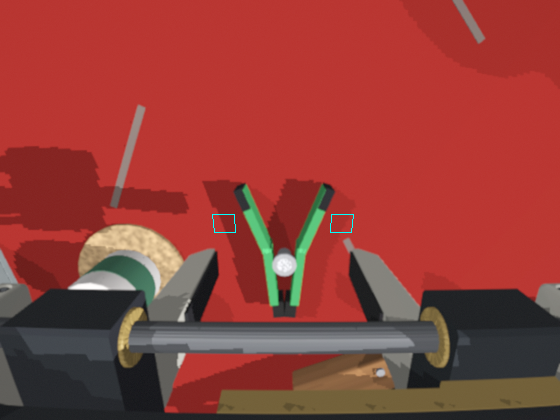

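```bash
python3 -m creep '[[0,0,0.03,0,45],[0,0,0.03,0,45],[0,0,0.014,0,45],[0,0,0.006,0,45],[0,0,0.003,0,45],[0,0,0,0,45],[0,0,0,0,45],[0,0,0,0,45],[0,0,0,0,45]]'; python3 -m creep '[[0,0,0,0,100],[0,0,0,0,140],[0,0,0,0,160],[0,0,0,0,180],[0,0,0,0,200],[0,0,0,0,255],[0,0,0,0,255],[0,0,0,0,255],[0,0,0,0,255],[0,0,0,0,255],[0,0,0,0,255],[0,0,0,0,255]]' 50; python3 - <<'E'
from h import *
plan([.4429,-.0098,-.0235],1.278)
im=read_camera('wrist')[:,:,::-1].copy()
cv2.imwrite('pics/w41.png',im)
E
```

```text
t: 63.25
tool_pos: [0.4439, -0.0101, -0.0218]
orientation: [0.457, 3.106, 0.0]
force: [-0.2, 0.8, -0.7]
opening: 0.0764
t: 64.25
tool_pos: [0.4431, -0.0097, -0.0227]
orientation: [0.458, 3.107, 0.001]
force: [-1.4, 2.0, 6.1]
opening: 0.0235
tool shift [ 0.0002 -0.0001  0.0008] z-axis [ 0.001  0.    -1.   ] yaw_y 1.278 x [-0.958  0.288 -0.001] twist 0.000 (alt -3.141) q6 -1.417 shift-after-twist [ 0.0002 -0.0001  0.0008] tcp [ 0.4431 -0.0097 -0.0227] t 64.25 op 0.0235 F [-1.4  2.   6.1]
```

View pics/w41.png

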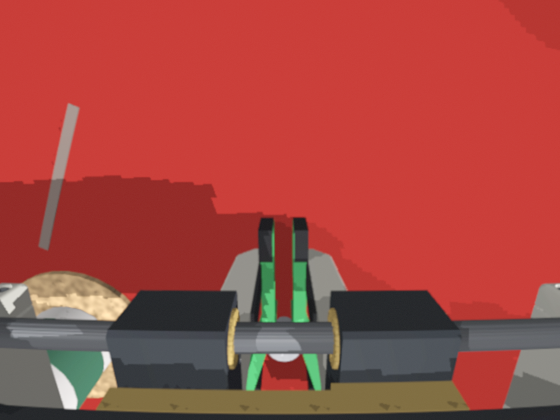

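```bash
python3 - <<'E'
from h import *
p=camera_params('wrist'); s,r=frame(); T=s['tool_pos']
L=lambda px,z: np.round(r.inv().apply(at_z(p,px,z)-T),4)
print(L((267,219),.022),L((300,219),.022),'pivot',L((284,345),.024))
E
```

```text
[ 0.033  -0.0078 -0.0447] [ 0.0331  0.0087 -0.0447] pivot [-0.042   0.0008 -0.0466]
```

```bash
python3 -m creep '[[0,0,-0.005,0,255],[0,0,-0.015,0,255],[0,0,-0.025,0,255],[0,0,-0.03,0,255],[0,0,-0.03,0,255],[0,0,-0.03,0,255],[0,0,-0.03,0,255],[0,0,-0.02,0,255],[0,0,0,0.1165,255],[0,0,0,0.1165,255],[0,0,0,0.1165,255],[0,0,0,0.1165,255]]' 55; python3 -m creep '[[0,0,0,0.1165,255],[0,0,0,0.1165,255],[0,0,0,0.1165,255],[0,0,0,0.1165,255],[0,0,0,0.1165,255],[0,0,0,0.1165,255],[0.02,0.022,0,0,255],[0.025,0.03,0,0,255],[0.025,0.03,0,0,255],[0.025,0.03,0,0,255],[0.025,0.03,0,0,255],[0.025,0.03,0,0,255]]'; python3 -m creep '[[0.026,0.03,0,0,255],[0,0,0,0,255],[0,0,0,0,255],[0,0,0,0,255],[0,0,0,0,255]]'; python3 - <<'E'
from h import *
plan([.624,.183,.0235],.113)
im=read_camera('wrist')[:,:,::-1].copy()
cv2.imwrite('pics/w42.png',im)
im=read_camera('top')[:,:,::-1]; cv2.imwrite('pics/t42.png',cv2.resize(im[110:270,140:340],None,fx=4,fy=4,interpolation=cv2.INTER_CUBIC))
im=read_camera('scene')[:,:,::-1]; cv2.imwrite('pics/s42.png',cv2.resize(im[130:290,240:440],None,fx=4,fy=4,interpolation=cv2.INTER_CUBIC))
E
```

```text
t: 65.3
tool_pos: [0.4425, -0.01, 0.1619]
orientation: [-1.171, -2.915, 0.0]
force: [0.1, 0.1, -1.8]
opening: 0.0224
t: 66.3
tool_pos: [0.5979, 0.1551, 0.1614]
orientation: [-2.092, -2.344, 0.001]
force: [0.2, 0.3, 0.2]
opening: 0.0233
t: 66.72
tool_pos: [0.6236, 0.1819, 0.1623]
orientation: [2.093, 2.343, -0.0]
force: [0.2, -0.2, -0.5]
opening: 0.0238
tool shift [0.001  0.0005 0.1388] z-axis [ 0. -0. -1.] yaw_y 0.113 x [-0.112  0.994 -0.   ] twist -0.000 (alt 3.141) q6 0.093 shift-after-twist [0.001  0.0005 0.1388] tcp [0.6236 0.1819 0.1623] t 66.72 op 0.0238 F [ 0.2 -0.2 -0.5]
```

View pics/w42.png

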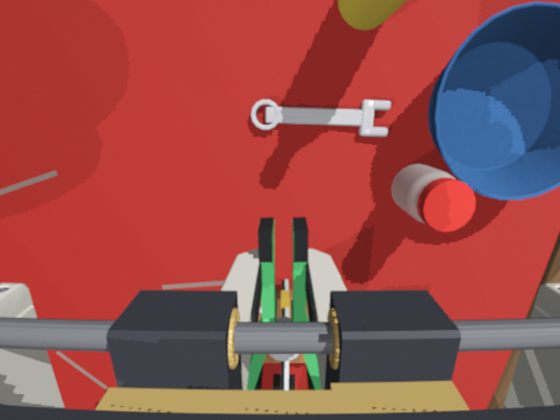

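View pics/t42.png

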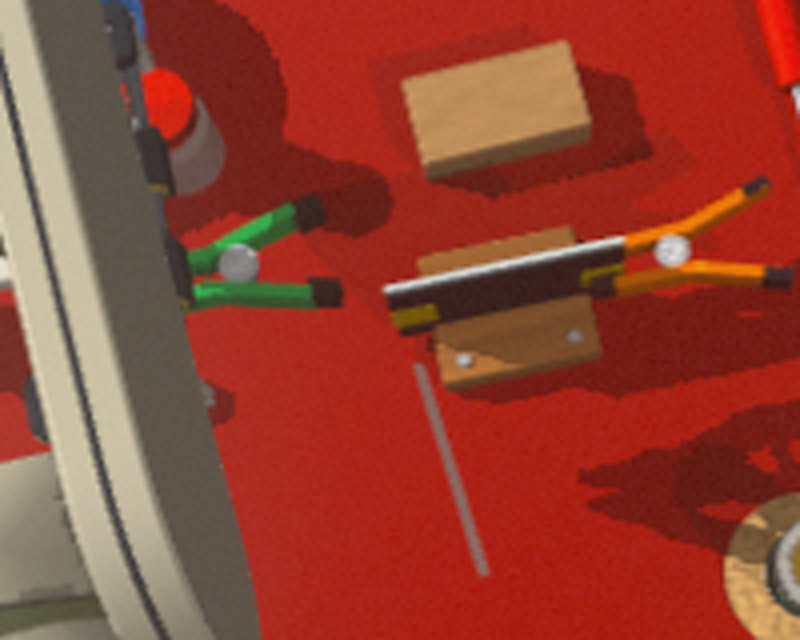

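View pics/s42.png

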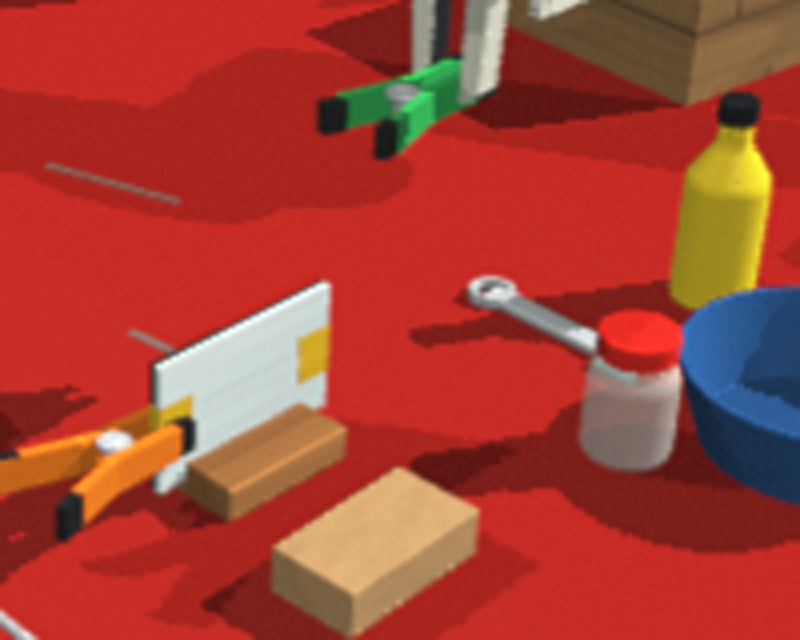

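```bash
python3 - <<'E'
from h import *
s,r=frame(); T=s['tool_pos']; pt=camera_params('top'); ps=camera_params('scene')
L=lambda w: np.round(r.inv().apply(w-T),4)
pv_t=np.array([140+238/4,110+263/4]); pv_s=np.array([240+404/4,130+94/4])
X,e=tri([(pt,pv_t),(ps,pv_s)]); print('pivot tri',X,e,'tool',L(X), 'top at z', L(at_z(pt,pv_t,T[2]+.0227+.024)),'scene',L(at_z(ps,pv_s,T[2]+.0227+.024)))
# jaw pads far ends
a=np.array([140+312/4,110+211/4]); b=np.array([140+327/4,110+292/4])
zj=T[2]+.0227+.02
print('jaws top',L(at_z(pt,a,zj)),L(at_z(pt,b,zj)))
# flap left end top
fe=np.array([140+386/4,110+291/4]); fr=np.array([140+625/4,110+240/4]); print('flap left end top',at_z(pt,fe,.1),'right',at_z(pt,fr,.1),'orange pivot',at_z(pt,(140+673/4,110+250/4),.044+.022))
fs=np.array([240+329/4,130+283/4]); fs2=np.array([240+154/4,130+366/4]); print('scene left',at_z(ps,fs,.1),'right',at_z(ps,fs2,.1),'tri',tri([(pt,fe),(ps,fs)]))
E
```

```text
pivot tri [0.63008169 0.1353121  0.20546926] [0.5881183129659786, 0.4882329795444914] tool [-0.047   0.001  -0.0424] top at z [-0.0485 -0.0014 -0.0467] scene [-0.0526  0.0071 -0.0467]
jaws top [-0.0894  0.0184 -0.0427] [-0.0886 -0.0249 -0.0427]
flap left end top [0.63764835 0.07028208 0.1       ] right [ 0.65221304 -0.06888553  0.1       ] orange pivot [ 0.65348236 -0.09955472  0.066     ]
scene left [0.64032676 0.07485957 0.1       ] right [ 0.65213597 -0.06614847  0.1       ] tri (array([0.63930277, 0.07244166, 0.09970913]), [1.1367868239288907, 1.061920347840364])
```

```bash
python3 - <<'E'
import cv2
im=cv2.imread('pics/w42.png'); cv2.imwrite('pics/w42z.png',cv2.resize(im[200:410,190:380],None,fx=3.8,fy=2.8,interpolation=cv2.INTER_CUBIC))
E
```

```text
(no output)
```

View pics/w42z.png

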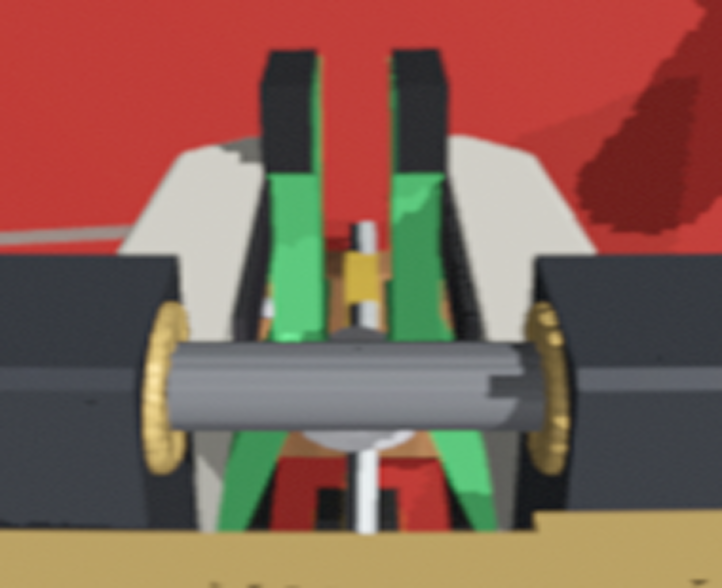

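```bash
python3 - <<'E'
from h import *
p=camera_params('wrist'); s,r=frame(); T=s['tool_pos']
L=lambda px,z: np.round(r.inv().apply(at_z(p,px,T[2]+.0227+z)-T),4)
print('end top edge',L((265,228.6),.022),'end bottom',L((265,218),0.0),'cap far',L((284,360.7),.025),'bend',L((258,354),.022))
print('flap end z.1', np.round(r.inv().apply(at_z(p,(190+367/3.8,200+222/2.8),.1)-T),4), 'far?')
# cap radius check from clip1 (w28): width 40px at depth
E
```

```text
end top edge [ 0.028  -0.0094 -0.0447] end bottom [ 0.0264 -0.0106 -0.0227] cap far [-0.0524  0.0004 -0.0477] bend [-0.0503 -0.0148 -0.0447]
flap end z.1 [-0.0613  0.003   0.0631] far?
```

```bash
python3 - <<'E'
from h import *
p=camera_params('wrist'); s,r=frame(); T=s['tool_pos']
L=lambda px,z: np.round(r.inv().apply(at_z(p,px,z)-T),4)
print(L((286.6,279.3),.012),L((285.5,289.3),.038),L((285.5,307.9),.072), 'flap further', L((286.8,370),.1))
e=np.array([.6525,-.0675,0])+.140*np.array([-.1128,.9936,0]); print('expected left end',e,np.round(r.inv().apply(e-T),4))
E
```

```text
[-0.1107  0.004   0.1511] [-0.1092  0.0025  0.1251] [-0.1111  0.0023  0.0911] flap further [-0.1671  0.0037  0.0631]
expected left end [0.636708 0.071604 0.      ] [-1.111e-01  1.000e-04  1.631e-01]
```

Flap's left end at tool x = −0.111, y = +0.003; clip pivot at about −0.045. Descending outside the flap.

```bash
python3 -m creep '[[0.003,0.0025,0.02,0,255],[0,0,0.03,0,255],[0,0,0.03,0,255],[0,0,0.03,0,255],[0,0,0.018,0,255],[0,0,0.008,0,255],[0,0,0.002,0,255],[0,0,0,0,255],[0,0,0,0,255],[0,0,0,0,255],[0,0,0,0,255],[0,0,0,0,255]]';python3 - <<'E'
from h import *
plan([.624,.183,.0235],.113)
im=read_camera('top')[:,:,::-1]; cv2.imwrite('pics/t43.png',cv2.resize(im[110:270,140:340],None,fx=4,fy=4,interpolation=cv2.INTER_CUBIC))
im=read_camera('scene')[:,:,::-1]; cv2.imwrite('pics/s43.png',cv2.resize(im[160:280,250:400],None,fx=5,fy=5,interpolation=cv2.INTER_CUBIC))
im=read_camera('wrist')[:,:,::-1]; cv2.imwrite('pics/w43z.png',cv2.resize(im[200:410,190:380],None,fx=3.8,fy=2.8,interpolation=cv2.INTER_CUBIC))
E
```

```text
t: 67.87
tool_pos: [0.6271, 0.1863, 0.0253]
orientation: [2.091, 2.343, 0.003]
force: [0.6, 0.8, -1.6]
opening: 0.0234
tool shift [-0.003  -0.0034  0.0018] z-axis [ 0.002  0.    -1.   ] yaw_y 0.113 x [-0.113  0.994  0.   ] twist 0.000 (alt -3.141) q6 0.097 shift-after-twist [-0.003  -0.0034  0.0018] tcp [0.6271 0.1863 0.0253] t 67.87 op 0.0234 F [ 0.6  0.8 -1.6]
```

View pics/t43.png

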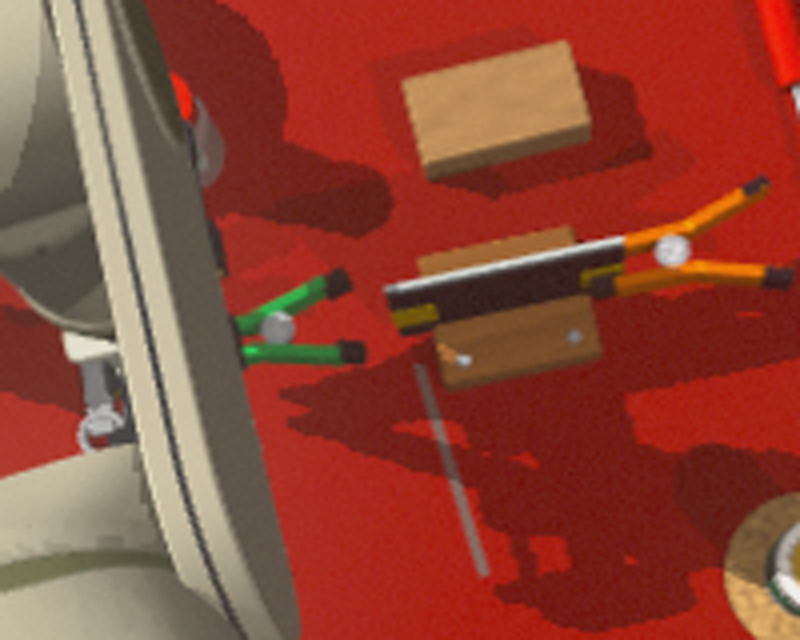

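View pics/s43.png

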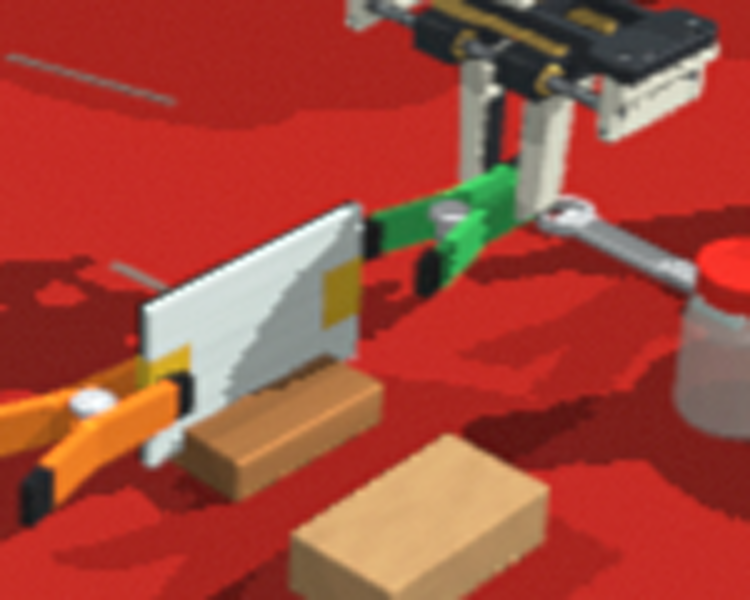

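View pics/w43z.png

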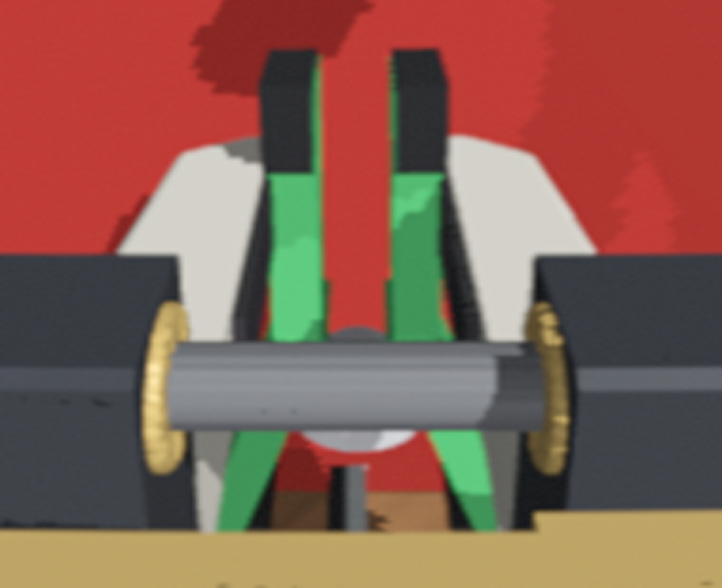

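```bash
python3 -m creep '[[0,0,0,0,255],[0,0,0,0,255],[0,0,0,0,255]]'; python3 - <<'E'
from h import *
s,r=frame(); T=s['tool_pos']; pt=camera_params('top'); ps=camera_params('scene'); pw=camera_params('wrist')
print(T)
L=lambda w: np.round(r.inv().apply(w-T),4)
t=lambda x,y: np.array([140+x/4,110+y/4]); c=lambda x,y: np.array([250+x/5,160+y/5])
for n,a,b in (('pivot',t(276,327),c(450,215)),('front pad',t(338,281),c(428,272)),('back pad',t(350,352),c(374,238)),('flap left top',t(387,291),c(359,204)),('flap right top',t(625,240),c(144,303)),('orange pivot',t(673,250),c(93,403))):
    X,e=tri([(pt,a),(ps,b)]); print(n,np.round(X,4),np.round(e,1),'tool',L(X))
L2=lambda px,z: np.round(r.inv().apply(at_z(pw,px,z)-T),4)
print('flap end wrist',L2((190+352/3.8,200+465/2.8),.012), 'cap far',L2((284,360.7),T[2]+.0227+.025))
E
```

```text
t: 68.27
tool_pos: [0.6261, 0.1861, 0.0238]
orientation: [-2.092, -2.344, 0.0]
force: [0.0, 0.2, -1.1]
opening: 0.0235
[0.62608926 0.18611351 0.02382859]
pivot [0.6335 0.1402 0.0668] [0.3 0.3] tool [-0.0464  0.0022 -0.043 ]
front pad [0.6598 0.1024 0.0599] [0.4 0.4] tool [-0.087   0.024  -0.0361]
back pad [0.617  0.101  0.0586] [1.4 1.3] tool [-0.0835 -0.0187 -0.0348]
flap left top [0.639  0.0716 0.0998] [1.  0.9] tool [-1.152e-01 -1.000e-04 -7.600e-02]
flap right top [ 0.6522 -0.0673  0.1027] [0.7 0.7] tool [-0.2548 -0.0027 -0.0789]
orange pivot [ 0.6555 -0.0988  0.0619] [0.6 0.6] tool [-0.2864 -0.003  -0.0381]
flap end wrist [-0.1131 -0.0005  0.0118] cap far [-0.0524  0.0004 -0.0477]
```

```bash
python3 -m creep '[[-0.006,-0.0015,0,0,255],[-0.008,0,0,0,255],[-0.009,0,0,0,255],[-0.009,0,0,0,255],[-0.007,0,0,0,255],[-0.004,0,0,0,255],[0,0,0,0,255],[0,0,0,0,255],[0,0,0,0,255],[0,0,0,0,255],[0,0,0,0,255]]';python3 - <<'E'
from h import *
plan([.6292,.143,.0235],.113)
im=read_camera('top')[:,:,::-1]; cv2.imwrite('pics/t44.png',cv2.resize(im[130:230,190:330],None,fx=5.6,fy=5.6,interpolation=cv2.INTER_CUBIC))
im=read_camera('scene')[:,:,::-1]; cv2.imwrite('pics/s44.png',cv2.resize(im[160:280,250:400],None,fx=5,fy=5,interpolation=cv2.INTER_CUBIC))
E
```

```text
t: 69.18
tool_pos: [0.6295, 0.1437, 0.0239]
orientation: [-2.091, -2.344, -0.0]
force: [0.1, -0.3, -1.5]
opening: 0.0232
tool shift [-0.0006 -0.0004  0.0004] z-axis [-0.  0. -1.] yaw_y 0.114 x [-0.114  0.994  0.   ] twist 0.001 (alt -3.141) q6 0.031 shift-after-twist [-0.0006 -0.0004  0.0004] tcp [0.6295 0.1437 0.0239] t 69.18 op 0.0232 F [ 0.1 -0.3 -1.5]
```

View pics/t44.png

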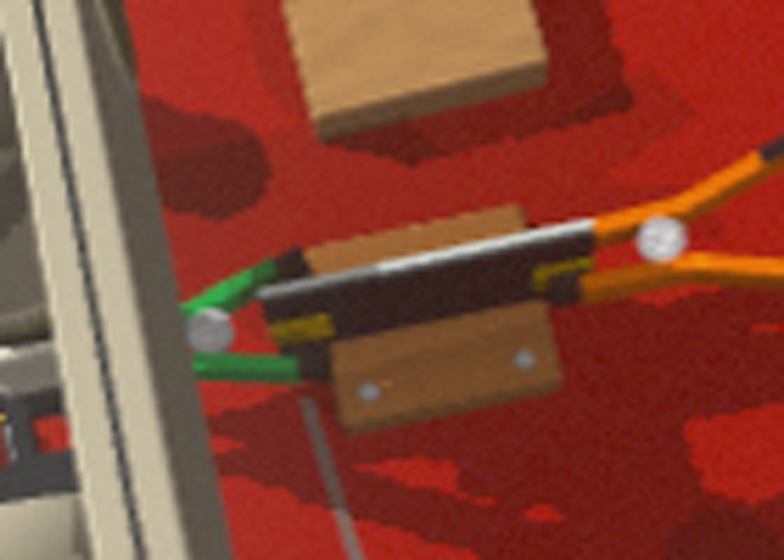

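View pics/s44.png

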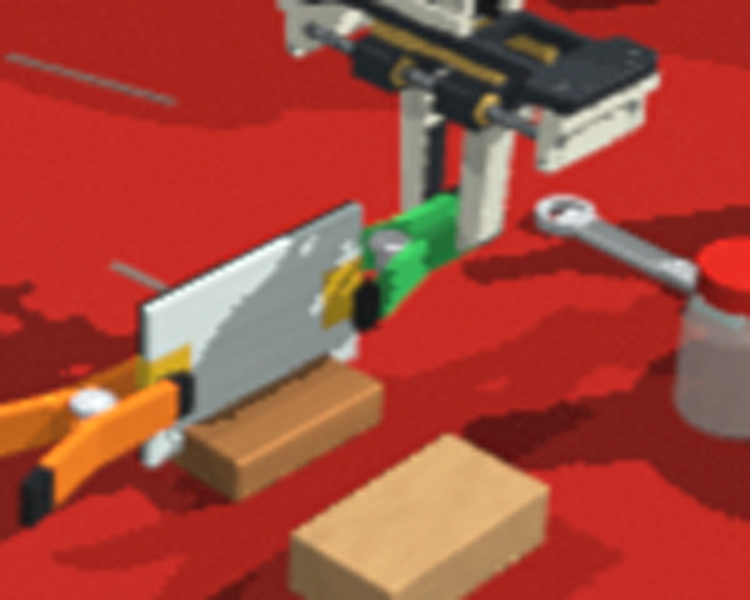

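```bash
python3 -m creep '[[0,0,0,0,185],[0,0,0,0,175],[0,0,0,0,165],[0,0,0,0,155],[0,0,0,0,145],[0,0,0,0,135],[0,0,0,0,125],[0,0,0,0,115],[0,0,0,0,105],[0,0,0,0,90],[0,0,0,0,70],[0,0,0,0,45]]';python3 -m creep '[[0,0,0,0,40],[0,0,0,0,40],[0,0,0,0,40]]';python3 - <<'E'
from h import *
plan([.6292,.143,.0235],.113)
im=read_camera('top')[:,:,::-1]; cv2.imwrite('pics/t45.png',cv2.resize(im[130:230,190:330],None,fx=5.6,fy=5.6,interpolation=cv2.INTER_CUBIC))
im=read_camera('scene')[:,:,::-1]; cv2.imwrite('pics/s45.png',cv2.resize(im[160:280,250:400],None,fx=5,fy=5,interpolation=cv2.INTER_CUBIC))
for c in ('top','scene'): see(c,'clip2_jaw',.055,1); see(c,'left_edge',.055,1); see(c,'clip1_jaw',.055,1); see(c,'right_edge',.055,1)
E
```

```text
t: 70.28
tool_pos: [0.6297, 0.1433, 0.0241]
orientation: [2.092, 2.344, 0.001]
force: [0.2, -0.3, 0.5]
opening: 0.0693
t: 70.53
tool_pos: [0.6296, 0.1433, 0.024]
orientation: [2.092, 2.344, 0.0]
force: [0.6, -0.3, 0.2]
opening: 0.0779
tool shift [-0.0002 -0.0004  0.0005] z-axis [ 0.  0. -1.] yaw_y 0.113 x [-0.113  0.994  0.   ] twist 0.000 (alt -3.141) q6 0.031 shift-after-twist [-0.0002 -0.0004  0.0005] tcp [0.6296 0.1433 0.024 ] t 70.53 op 0.0779 F [ 0.6 -0.3  0.2]
clip2_jaw top tip 0.65 [244.6 183.8] [0.6462 0.0548]
left_edge top tip 0.64 [242.7 189.1] [0.6336 0.0606]
clip1_jaw top tip 0.81 [290.8 176.6] [ 0.6514 -0.0576]
right_edge top tip 0.88 [290.  178.8] [ 0.6461 -0.0551]
clip2_jaw scene tip 0.61 [316.  220.4] [0.6466 0.0519]
left_edge scene tip 0.69 [318.5 217.3] [0.6393 0.0659]
clip1_jaw scene tip 0.85 [279.  233.7] [ 0.6395 -0.0556]
right_edge scene tip 0.56 [283.9 237. ] [ 0.6574 -0.0545]
```

View pics/t45.png

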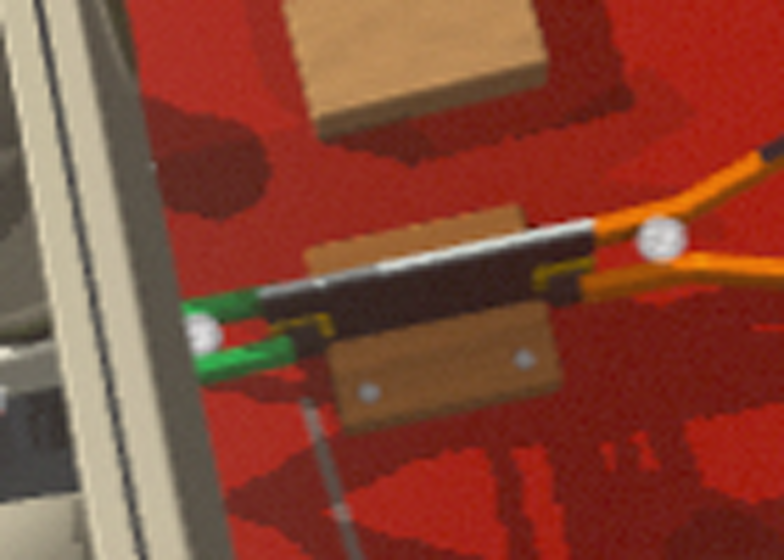

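View pics/s45.png

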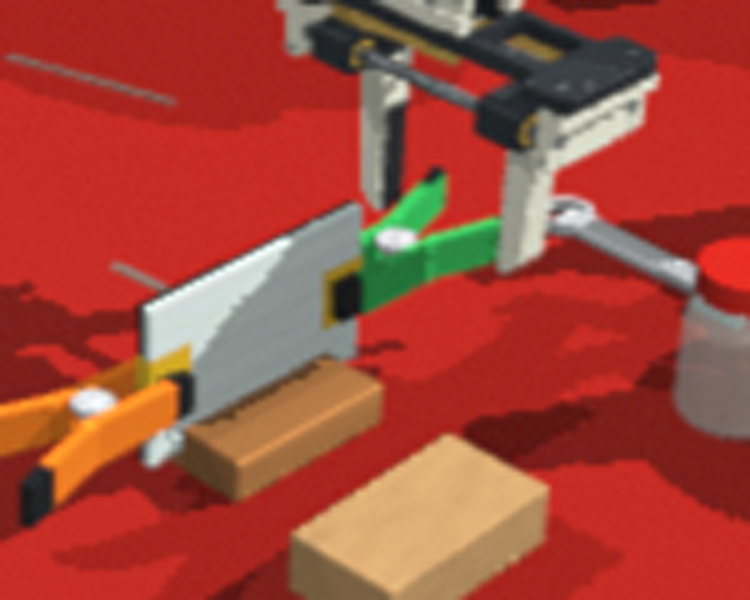

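Green bites in the middle of the left patch. Retreating straight up, then checking everything.

```bash
python3 -m creep '[[0,0,-0.01,0,30],[0,0,-0.02,0,30],[0,0,-0.03,0,30],[0,0,-0.03,0,0],[0,0,-0.03,0,0],[0,0,-0.03,0,0],[0,-0.03,-0.02,0,0],[0,-0.03,0,0,0],[0,-0.03,0,0,0],[0,-0.03,0,0,0],[0,-0.03,0,0,0],[0,-0.03,0,0,0]]'; python3 -m creep '[[0,0,0,0,0],[0,0,0,0,0],[0,0,0,0,0]]'; python3 - <<'E'
from h import *
plan([.45,.1,.2])
for c in ('top','scene','wrist'):
    im=read_camera(c)[:,:,::-1]; cv2.imwrite(f'pics/{c}46.png',im)
for c in ('top','scene'):
    for n,z in (('clip2_jaw',.055),('clip1_jaw',.055),('glue_tin',0.004),('mat',0),('stem',.005),('nozzle',.005),('lever',.005),('freewheel',0)): see(c,n,z,1)
im=cv2.imread('pics/scene46.png'); cv2.imwrite('pics/scene46z.png',cv2.resize(im[180:290,250:390],None,fx=5.6,fy=5.4,interpolation=cv2.INTER_CUBIC))
E
```

```text
t: 72.03
tool_pos: [0.4494, 0.1227, 0.1946]
orientation: [2.092, 2.343, 0.001]
force: [-0.7, -0.6, 1.5]
opening: 0.093
t: 72.28
tool_pos: [0.4515, 0.123, 0.1951]
orientation: [2.091, 2.343, 0.003]
force: [-0.3, 0.8, 0.1]
opening: 0.0934
tool shift [-0.0226 -0.0041 -0.0049] z-axis [ 0.002  0.    -1.   ] yaw_y 0.113 x [-0.113  0.994  0.   ] tcp [0.4515 0.123  0.1951] t 72.28 op 0.0934 F [-0.3  0.8  0.1]
clip2_jaw top tip 0.69 [244.8 184.7] [0.6439 0.0545]
clip1_jaw top tip 0.96 [292.9 180.1] [ 0.6421 -0.0616]
glue_tin top tip 0.81 [344.2 254.4] [ 0.4549 -0.167 ]
mat top tip 0.82 [342.3 255.9] [ 0.4521 -0.1626]
stem top tip 0.7 [423.4 192. ] [ 0.5876 -0.3929]
nozzle top tip 0.72 [431.9 238.2] [ 0.4683 -0.3912]
lever top tip 0.68 [434.1 251.7] [ 0.4346 -0.3901]
clip2_jaw scene tip 0.88 [315.7 217.6] [0.6363 0.0595]
clip1_jaw scene tip 0.57 [282.9 237.5] [ 0.6576 -0.0576]
glue_tin scene tip 0.58 [202.3 233.3] [ 0.4615 -0.1671]
stem scene tip 0.97 [141.5 292.3] [ 0.5847 -0.3852]
nozzle scene tip 0.6 [118.5 265.3] [ 0.4634 -0.3888]
lever scene tip 0.74 [112.2 260.6] [ 0.4373 -0.3937]
```

View pics/top46.png

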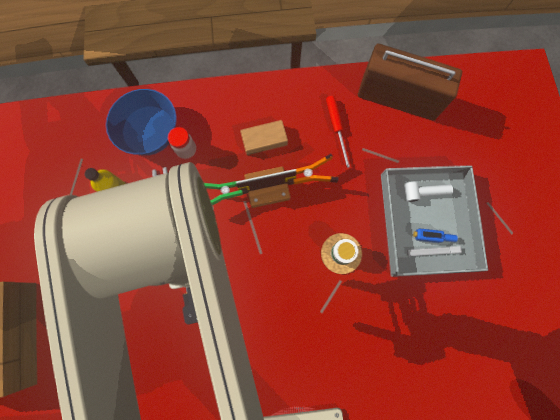

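View pics/scene46.png

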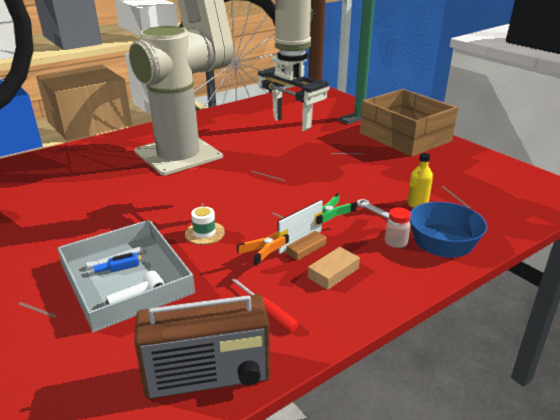

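View pics/scene46z.png

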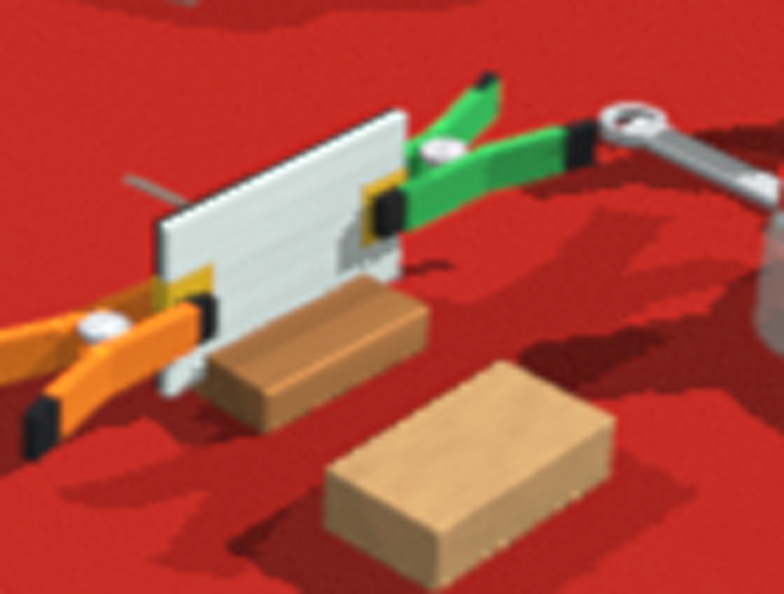

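View pics/wrist46.png

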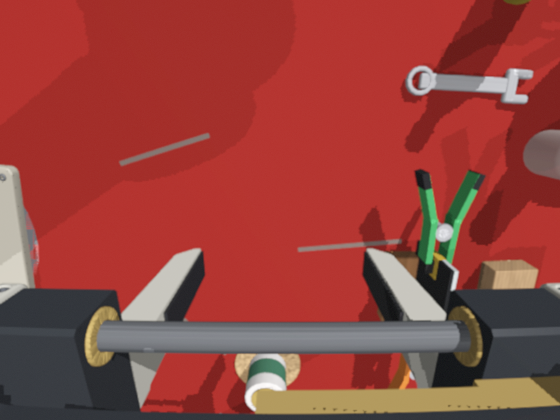

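Everything is on the table as wanted. The nozzle was nudged inside the tray during the run but still lies within it. Scene suggests the orange clip sits a bit low, so I'll measure that and look closely at the tray.

```bash
python3 - <<'E'
from h import *
p=camera_params('scene'); im=read_camera('scene')[:,:,::-1]
cv2.imwrite('pics/s47.png',cv2.resize(im[215:265,235:300],None,fx=12,fy=12,interpolation=cv2.INTER_CUBIC))
cv2.imwrite('pics/s47g.png',cv2.resize(im[190:240,295:360],None,fx=12,fy=12,interpolation=cv2.INTER_CUBIC))
t=read_camera('top')[:,:,::-1]
a=cv2.resize(t[155:285,375:495],None,fx=4.5,fy=4.5,interpolation=cv2.INTER_CUBIC); cv2.imwrite('pics/t47.png',a)
E
```

```text
(no output)
```

View pics/s47.png

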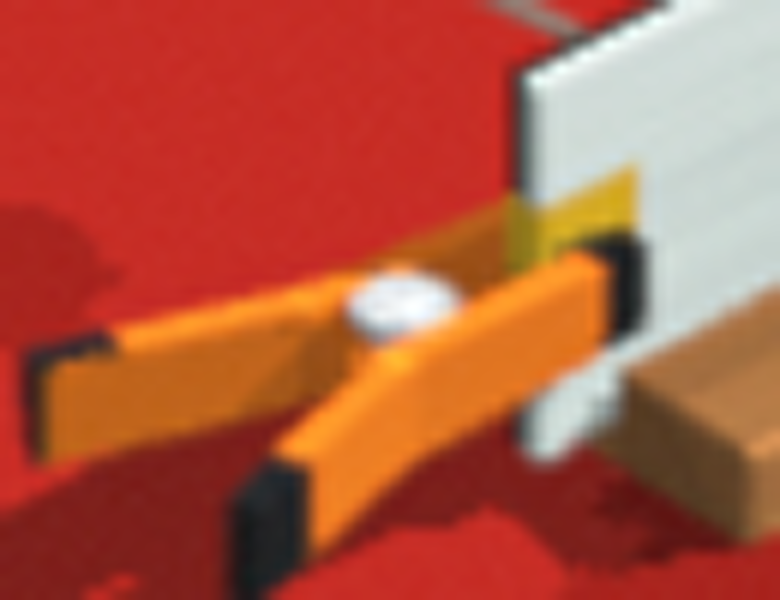

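View pics/s47g.png

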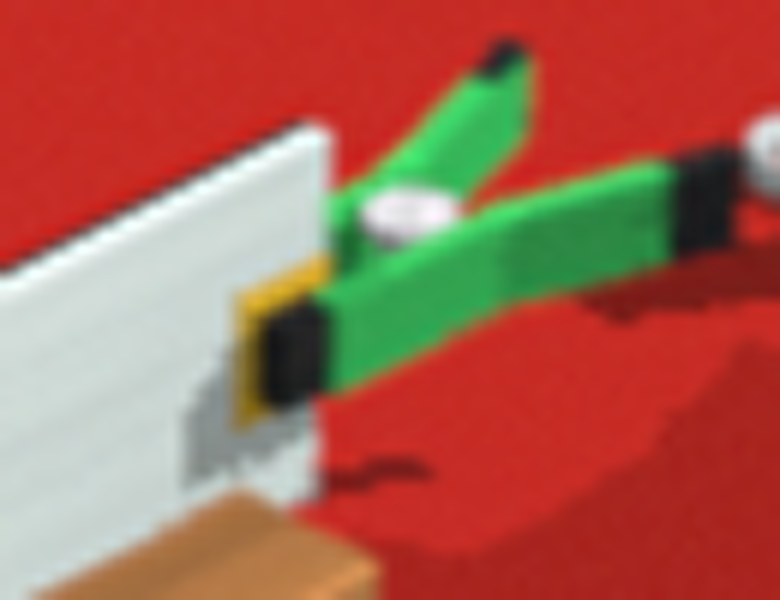

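View pics/t47.png

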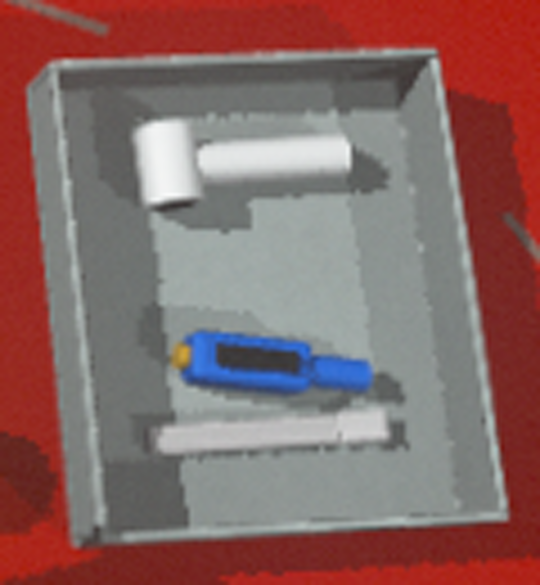

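```bash
python3 - <<'E'
from h import *
p=camera_params('scene')
ux=np.array([-.113,.994,0]); uy=np.array([.994,.113,0]); end=np.array([.6525,-.0675,0])
P=lambda a,b,z,o: (proj(p,end+a*ux+b*uy+[0,0,z])[0]-o)*12
o=np.array([235,215]); 
off=np.array([635,165])-P(.026,.004,.072,o); print('off',off, 'flap top corner',P(0,.004,.1,o)+off,'(seen 530,72) flap bottom',P(0,.004,.012,o)+off,'(seen 530,455) patch at edge',P(0,.004,.072,o)+off,'seen ~(540,210)')
for a in (.019,.021,.023):
    for b in (.012,.0137): print(a,b,'z.065',np.round(P(a,b,.065,o)+off),'z.045',np.round(P(a,b,.045,o)+off),'z.058',np.round(P(a,b,.058,o)+off),'z.038',np.round(P(a,b,.038,o)+off))
print('pivot z.066',P(-.031,0,.066,o)+off,'.062',P(-.031,0,.062,o)+off,'seen cap centre (405,300)')
o=np.array([295,190]); off=np.array([238,300])-P(.114,.004,.072,o); print('G off',off,'flap corner',P(.14,.004,.1,o)+off,'(seen 330,130)', 'patch bottom',P(.114,.004,.038,o)+off,'seen 240,430')
for b in (.012,.0137): print('far outer top/bot',P(.119,b,.065,o)+off,P(.119,b,.045,o)+off,'seen (265,318?)/(268,405)')
print('pivot',P(.171,0,.066,o)+off,'seen (410,210)')
E
```

```text
off [5.2501793  4.65133019] flap top corner [536.88763837  94.11652283] (seen 530,72) flap bottom [537.96529886 467.41979905] (seen 530,455) patch at edge [537.23639748 215.87634978] seen ~(540,210)
0.019 0.012 z.065 [637. 225.] z.045 [636. 310.] z.058 [637. 255.] z.038 [636. 339.]
0.019 0.0137 z.065 [643. 229.] z.045 [642. 313.] z.058 [643. 259.] z.038 [642. 343.]
0.021 0.012 z.065 [644. 221.] z.045 [644. 306.] z.058 [644. 251.] z.038 [644. 335.]
0.021 0.0137 z.065 [651. 225.] z.045 [650. 309.] z.058 [650. 255.] z.038 [650. 339.]
0.023 0.012 z.065 [652. 217.] z.045 [651. 302.] z.058 [652. 247.] z.038 [651. 331.]
0.023 0.0137 z.065 [658. 221.] z.045 [657. 306.] z.058 [658. 251.] z.038 [657. 335.]
pivot z.066 [403.93701949 295.33567757] .062 [404.21285464 312.53451768] seen cap centre (405,300)
G off [13.94122401  3.1426176 ] flap corner [331.62487854 136.9094816 ] (seen 330,130) patch bottom [232.84085197 439.77478025] seen 240,430
far outer top/bot [282.43482029 335.54880405] [279.03321344 417.86060425] seen (265,318?)/(268,405)
far outer top/bot [288.50388711 338.83900525] [285.05146422 421.19373865] seen (265,318?)/(268,405)
pivot [413.51560076 217.95229992] seen (410,210)
```

Both clips bite fully inside their patches: orange about 3 mm low, green about 3 mm high, both within 2–3 mm along the flap. All parts lie flat in the tray and the tin stands on the mat, so I'm handing in.

```bash
python3 - <<'E'
from h import *
s=read_state(); print(s['t'],np.round(s['tool_pos'],3),np.round(s['dq'],3).max()); print(close_job())
E
```

```text
73.3333 [0.451 0.123 0.194] 0.001
the job is handed in; nothing more can be done
None
```

I cleared the table, then clamped the flap, and handed the job in at 73 s; no verdict was reported. The glue tin stands on the cork mat. The stem, nozzle and lever lie in the tray. The orange clip bites on the right patch and the green clip on the left. I saw no freewheel in any picture.

**Last checks:**
- **Clips:** Both pads lie within their yellow patches. The orange clip sits about 3 mm low and the green about 3 mm high, each within 2–3 mm of centre along the flap.
- **Tray:** All three parts lie below the rim. The nozzle moved about 4 cm inside the tray during the run, probably the expected knock, and still lies flat.
- **Robot:** The arm hovered clear of everything, with its joints at rest.

**What failed or disagreed:**
- **First stem grasp:** It closed on nothing, because the fingertips end about 26 mm behind the TCP, not 11 mm ahead as stated. I measured this with the cameras and used the measured value from then on.
- **Orange clip:** Its first bite was about 4.5 mm too far out, so I re-squeezed it and moved it in.
- **Cameras:** Readings of the same point disagreed by 2–8 mm at times. The clip offsets above are good to only about 2 mm.

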